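Scour the brass nuts from the fitting drawer

ROBOT

A 6-joint arm with a two-finger parallel gripper is mounted at the origin on the work surface. World frame = base frame: x ahead of the robot, y to its left, z up, the work surface at z = 0. Lengths are in m, angles in rad, forces in N, time in s.
With the tool pointing down it reaches from about 0.25 to 0.775 m from the base axis. Payload 4 kg.
Tool frame: the origin (TCP) lies at the very end of the fingers, on their centre line; the grasp point (between the pads) lies 19 mm behind it (robot.grip_point_offset is the distance from the TCP to the grasp point, in m); z points along the fingers, x is the direction in which the jaws open and shut, and the axes are right-handed (so a half turn about z gives the same grasp; the last joint's range is limited). The gripper opens to 94 mm and grips with 3 to 60 N. Pads are 16 mm wide; open, the fingers measure 119 mm over their backs; the gripper's body (75 mm by 177 mm) begins 78 mm behind the grasp point.
Start: joints at [-1.341, 0.087, 1.371, -0, 1.684, -0.103], TCP at [0.18, -0.52, 0.167] pointing down, gripper open.
Joint ranges: [-3.1, 3.1], [-0.76, 2.03], [0.27, 2.55], [-1.08, 4.22], [0.17, 2.65], [-2.57, 2.57]. Speed limits (rad/s): [2.79, 2.79, 3.14, 3.14, 3.14, 3.14].

INTERFACE

Orientations are given as [roll, pitch, yaw] about the fixed x, y, z axes, in that order (R = Rz(yaw) Ry(pitch) Rx(roll)).
In Python, from bench import robot gives the robot as it stands.
- The arm moves only by the shell command python3 -m inch 'ROWS'. ROWS is text: rows parted by semicolons, each of 5 numbers parted by spaces: the shift along the tool's x, y, z in cm, then the turn about the tool's z in rad, then the closure, from 0 (fully open) to 1 (shut). In form: tx ty tz spin claw; .... A call has 1 to 20 rows; each row is the pose to reach, as a shift and turn from the pose measured when the call began, along the tool's axes at that moment; what a row does not reach only later rows make up. A row lasts 1/12 s, in which the tool goes at most 41.7 mm and 7.16 degrees, less where a joint would pass 70% of its speed; a pose out of reach is approached as far as the arm can. A call with a gripper value outside its range is refused whole. The fingers move at their own pace and stop on an object; the grip force is fixed at half the most. Time passes only in rows, so rows that repeat a pose let the fingers close. It gives the time, the measured TCP pose, the force and the opening at its end, in the units of the state.
- robot.get_obs(): the state, without advancing time (a new reading comes with each control period).
- robot.snapshot(name): name is "scene" or "top" or "wrist"; returns (picture, depth): 480x640x3 uint8, blue, green, red; 480x640 float32, m along the optical axis (not along the pixel's ray), 0 where there is no reading.
- robot.camera_info(name): a dict with "K" (3x3 intrinsics, pixels), "extrinsics" (4x4, takes a point from world to camera coordinates); the wrist camera has in their place "mount" (4x4, takes a point from camera to tool coordinates, whose origin is the TCP and whose axes are the tool frame's). Camera axes: x right, y down, z forward; pixel columns grow to the right and rows downward; lengths in m; the calibration is good to about 2 mm. A picture is of the moment at which its call begins: read the wrist's pose just before it. camera_info takes no time and is no camera call.
- robot.close_job(): hands the job in, once; it reports no verdict.
The state is a dict: "time": time; "joint_positions": joint angles; "qvel": joint speeds; "joint_torque": joint torques, N m; "tool_pos": TCP position; "ee_rot": TCP orientation; "wrist_force": force on the tool from outside, world axes, zero at the start; "wrist_torque": the same for the moment, N m; "width": finger opening in m.
Only numpy, scipy, OpenCV 4.12 (cv2) and the standard library are available. Lean on these libraries where they do the work, as an engineer would, in place of code of your own. Each camera call takes 0.05 s, during which the arm holds its last target.

TASK

Gather all the loose brass nuts from the open drawer onto the small steel sorter tray, then lift the tray by its handle and tip it over the pot so that the nuts slide off its lip in among the scouring beads (a nut that strays after that may be put in by hand), and lay the tray back flat on its cork mat. With the stirrer's foot down at the bottom of the pot, stir nuts and beads four full turns in wide circles about the middle of the pot, then stand the stirrer back upright on its square plate. All nuts and beads must end up in the pot, and the other things are to be left where they lie.

Things in the scene. Friction and masses are not known exactly. Their poses are not given: they have to be found in the camera images.
- nut1: a loose brass compression nut: a solid hexagon 24 mm across the flats, 27.7 mm across the corners and 16 mm high, 35 g, at first flat on the drawer floor; origin: centre of its underside, z its axis; a flat faces +x and one every 60 degrees from there. Two to four nuts are present (absent ones read None)
- nut2: a loose brass compression nut: a solid hexagon 24 mm across the flats, 27.7 mm across the corners and 16 mm high, 35 g, at first flat on the drawer floor; origin: centre of its underside, z its axis; a flat faces +x and one every 60 degrees from there. Two to four nuts are present (absent ones read None)
- nut3: a loose brass compression nut: a solid hexagon 24 mm across the flats, 27.7 mm across the corners and 16 mm high, 35 g, at first flat on the drawer floor; origin: centre of its underside, z its axis; a flat faces +x and one every 60 degrees from there. Two to four nuts are present (absent ones read None)
- nut4: a loose brass compression nut: a solid hexagon 24 mm across the flats, 27.7 mm across the corners and 16 mm high, 35 g, at first flat on the drawer floor; origin: centre of its underside, z its axis; a flat faces +x and one every 60 degrees from there. Two to four nuts are present (absent ones read None)
- tray: loose steel sorter tray, 160 g. Pan 136 mm long (x), 92 wide (y): floor 3 mm thick, side walls 22 high, rear wall (-x) 26 high, no wall at the front (+x), the lip. Wooden handle bar behind it, x -67 to -121 mm, 14 mm thick (y), heights 12 to 40. Origin: centre of pan's underside, z up. Polished floor: nuts slide from 15-20 degrees of tilt, briskly at 30-40. Lip starts roughly towards -y
- tray_lip (a point): middle of the front edge of the tray's floor (upper face), 68 mm ahead of the tray's origin and 3 mm up
- tray_grip (a point): good gripping point on the tray's handle bar: 95 mm behind the tray's origin, 32 mm above its underside; grip it firmly (40 N or so)
- mat: fixed cork mat 150 mm (x) by 130 mm (y), 3 mm thick, on the bench, the tray's place; origin: centre of its underside; the tray's x runs along its x
- pot: fixed round dark steel pot standing on the bench, 160 mm outside, 147 mm inside diameter, 75 mm high, inner floor 5 mm above the bench, open at the top; origin: centre of its underside, z up
- bead1_center (a point): centre of a loose round ceramic scouring bead, 18 mm across, 12 g, on the floor of the pot; it must stay in the pot
- bead2_center (a point): centre of a loose round ceramic scouring bead, 18 mm across, 12 g, on the floor of the pot; it must stay in the pot
- bead3_center (a point): centre of a loose round ceramic scouring bead, 18 mm across, 12 g, on the floor of the pot; it must stay in the pot
- bead4_center (a point): centre of a loose round ceramic scouring bead, 18 mm across, 12 g, on the floor of the pot; it must stay in the pot
- bead5_center (a point): centre of a loose round ceramic scouring bead, 18 mm across, 12 g, on the floor of the pot; it must stay in the pot
- stirrer: loose stirrer, about 140 g, standing on its round flat foot: foot 24 mm across, 10 high, stem 10 mm across, square wooden handle 20 by 20 mm (faces to its x and y) from 97 to 157 mm above the foot's underside; grip it about 130 mm up, with 50 N or so, as it can swivel in the grip. Origin: centre of the foot's underside, z up the stem. Circles of 50 to 60 mm diameter let nuts slip past the foot
- plate: fixed square flat aluminium plate, 85 mm a side and 4 mm thick, the stirrer's standing place; origin: centre of its underside
- drawer: fixed oak drawer, pulled halfway out of a low chest. Origin: at bench level under the middle of its visible part; x points away from the robot. Inner floor 12 mm above the bench, x -123 to +123 mm, y -160 to +160; walls 10-12 mm thick, tops 50 mm above the bench; the chest, 123 mm high, 400 wide (y), begins at x = +140 mm
- plug: bystander in the drawer, not to be disturbed: cast iron pipe plug: disc 38 mm across with a square head, 30 mm high; origin under its middle
- valve: bystander in the drawer, not to be disturbed: ball valve: green square body with two brass ends along x, 54 mm long, 37 mm high with its lever; origin under its middle
- clamp: bystander in the drawer, not to be disturbed: steel T-bolt band clamp, about 45 by 50 mm and 16 mm high with a square-headed bolt at +x; origin under its middle
- elbow: bystander in the drawer, not to be disturbed: copper elbow, arms 36 mm along x and y, 24 mm high; origin under its middle
- tin: bystander on the bench, not to be disturbed: small round tin, 60 mm across and 62 mm high; origin under its middle
- coupling: bystander on the bench, not to be disturbed: upright copper coupling, 32 mm across and 32 mm high; origin under its middle
Not all that is in view belongs to the job. There is more than one size of the tray; the one meant has the size given above.

How it is judged:
By the outcome, as a careful person would: the job done as asked, in the order asked, and still so for the second after the job is handed in, with the robot touching nothing.
Of nut1, nut2, nut3, nut4 only 2 to 4 are there at a start; the rules pass over those that are not, and their reading is None.
At some moment in a run one of nut1, nut2, nut3, nut4 may be knocked a few centimetres aside while the robot is not near it.
It also fails if it takes over 210 s, if anything falls off the work surface, if the arm or the gripper's body presses on something with over 40 N, if the wrist force passes 120 N, or if a joint passes its speed limit or range.

## Working session

There is one attempt and no reset: what is moved stays moved. The work goes in short steps, Python scripts to look and compute and a shell command to move; the robot and the scene stay as the last step left them, time stands still between calls to the robot, and variables do not carry over. Pictures are saved under pics/ and viewed, and the job is handed in when it is done.

```bash
ls; mkdir -p pics; cat > h.py <<'E'
import numpy as np,cv2
from bench import robot
from scipy.spatial.transform import Rotation as R
def snap(name,fn,crop=None,scale=1):
    o=robot.get_obs(); p,d=robot.snapshot(name)
    np.savez('last_%s.npz'%name,p=p,d=d,pos=o['tool_pos'],rot=o['ee_rot'])
    save(p,fn,crop,scale); return p,d,o
def save(p,fn,crop=None,scale=1):
    if crop: p=p[crop[1]:crop[3],crop[0]:crop[2]]
    if scale!=1: p=cv2.resize(p,None,fx=scale,fy=scale,interpolation=cv2.INTER_CUBIC)
    cv2.imwrite('pics/'+fn,p)
def T(name,L=None):  # cam->world
    ci=robot.camera_info(name)
    if name!='wrist': return np.linalg.inv(np.array(ci['extrinsics'])),np.array(ci['K'])
    W=np.eye(4); W[:3,:3]=R.from_euler('xyz',L['rot']).as_matrix(); W[:3,3]=L['pos']
    return W@np.array(ci['mount']),np.array(ci['K'])
def cloud(name):
    L=np.load('last_%s.npz'%name); M,K=T(name,L); d=L['d']
    v,u=np.mgrid[:480,:640]
    P=np.stack([(u-K[0,2])/K[0,0]*d,(v-K[1,2])/K[1,1]*d,d],-1)
    W=P@M[:3,:3].T+M[:3,3]; W[d==0]=np.nan
    return W,L['p']
def onplane(name,u,v,z):
    L=np.load('last_%s.npz'%name); M,K=T(name,L)
    r=M[:3,:3]@np.array([(u-K[0,2])/K[0,0],(v-K[1,2])/K[1,1],1]); o=M[:3,3]
    return o+r*(z-o[2])/r[2]
def proj(name,X):
    L=np.load('last_%s.npz'%name); M,K=T(name,L); c=np.linalg.inv(M)@np.append(X,1); q=K@c[:3]; return q[:2]/q[2]
E
python3 - <<'E'
from h import *
print(robot.get_obs())
for n in ['scene','top','wrist']:
    snap(n,n+'0.png'); print(n,robot.camera_info(n))
E
```

```text
pics
{'time': 0.0, 'joint_positions': array([-1.34110835e+00,  8.79476667e-02,  1.37222417e+00,  1.10251937e-05,
        1.68358352e+00, -1.03057823e-01]), 'qvel': array([ 0.00014826, -0.0007885 ,  0.00086279, -0.00159394,  0.00169586,
        0.00215469]), 'joint_torque': array([-2.38979901e-04, -3.40173519e+01, -3.02432120e+01,  7.17683346e-02,
        3.29124823e-02, -1.56897181e-04]), 'tool_pos': array([ 0.17953169, -0.51921881,  0.16552353]), 'ee_rot': array([-3.14135927e+00,  2.15009458e-03, -1.23804904e+00]), 'wrist_force': array([ 0.0829703 , -0.68468107, -0.30483691]), 'wrist_torque': array([ 0.03574169, -0.02679745, -0.07639039]), 'width': 0.09388904957669636}
scene {'K': array([[479.52667571,   0.        , 323.50016434],
       [  0.        , 479.52667571, 239.83778832],
       [  0.        ,   0.        ,   1.        ]]), 'extrinsics': array([[-0.83250307,  0.55398141,  0.00657566,  0.39509062],
       [ 0.28742129,  0.44201219, -0.8497142 , -0.04975521],
       [-0.4736324 , -0.70549969, -0.52720256,  1.34164867],
       [ 0.        ,  0.        ,  0.        ,  1.       
[... 248 characters left out ...]
     [-0.99482318, -0.00937617, -0.10118758,  0.48236159],
       [ 0.10105841,  0.01335617, -0.99479084,  1.12731351],
       [ 0.        ,  0.        ,  0.        ,  1.        ]])}
wrist {'K': array([[393.35784077,   0.        , 315.84023141],
       [  0.        , 393.35784077, 240.03130907],
       [  0.        ,   0.        ,   1.        ]]), 'mount': array([[ 9.99999866e-01, -3.68075701e-04, -3.63830642e-04,
        -2.51171681e-05],
       [ 4.42471776e-04,  9.72689755e-01,  2.32108690e-01,
        -6.75348983e-02],
       [ 2.68460769e-04, -2.32108820e-01,  9.72689788e-01,
        -2.18637939e-01],
       [ 0.00000000e+00,  0.00000000e+00,  0.00000000e+00,
         1.00000000e+00]])}
```

View pics/top0.png

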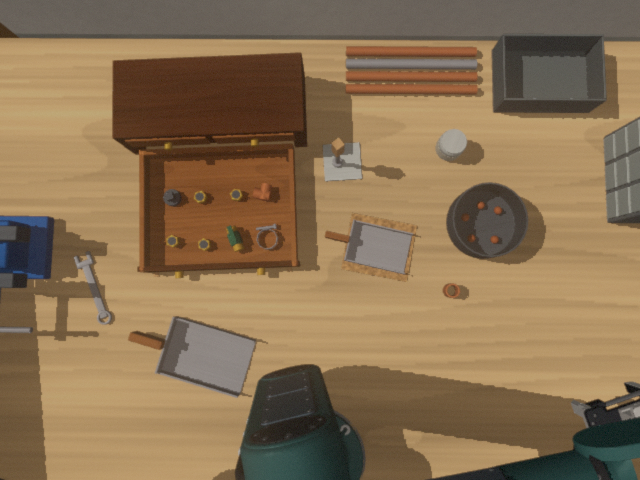

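View pics/scene0.png

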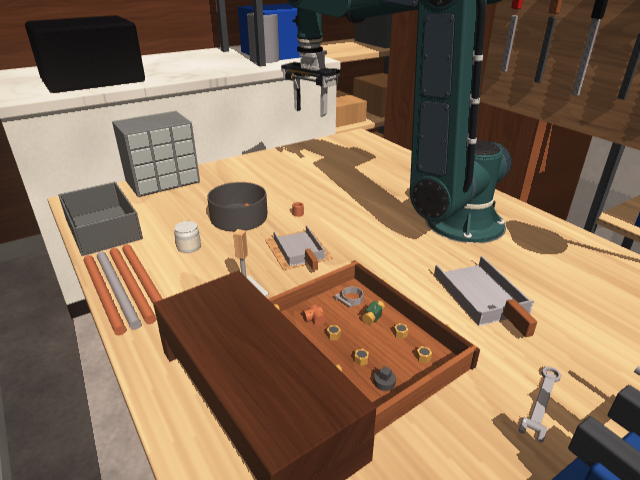

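View pics/wrist0.png

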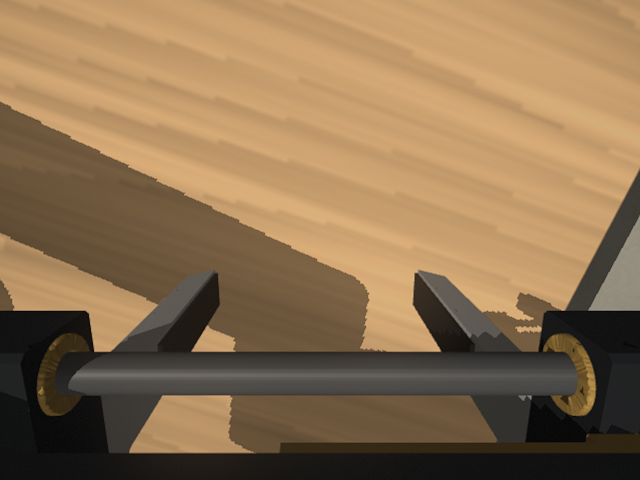

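```bash
python3 - <<'E'
from h import *
L=np.load('last_top.npz'); p=L['p']
save(p,'c1.png',(130,130,310,280),4.4)
save(p,'c2.png',(310,120,540,310),3.4)
W,_=cloud('top')
def med(u,v,r=2):
    print((u,v),np.round(np.nanmedian(W[v-r:v+r+1,u-r:u+r+1].reshape(-1,3),0),4))
for q in [(200,197),(236,195),(173,241),(204,244),(380,246),(207,355),(337,237),(150,341),(487,220),(338,145),(355,175),(452,145),(453,291),(220,100),(220,220),(150,170)]: med(*q)
E
```

```text
(200, 197) [0.5658 0.2612 0.03  ]
(236, 195) [0.571  0.1813 0.029 ]
(173, 241) [0.4669 0.3183 0.0288]
(204, 244) [0.4608 0.2487 0.029 ]
(380, 246) [ 0.462  -0.1411  0.0076]
(207, 355) [0.2174 0.2401 0.0043]
(337, 237) [ 0.4775 -0.0445  0.0422]
(150, 341) [0.2514 0.3501 0.0557]
(487, 220) [ 0.5234 -0.3819  0.0052]
(338, 145) [ 0.6497 -0.0441  0.1613]
(355, 175) [ 0.6241 -0.0845  0.0046]
(452, 145) [ 0.6788 -0.2928  0.0637]
(453, 291) [ 0.3636 -0.3041  0.0018]
(220, 100) [0.7545 0.202  0.1236]
(220, 220) [0.5166 0.2191 0.0133]
(150, 170) [0.6299 0.3817 0.0141]
```

View pics/c1.png

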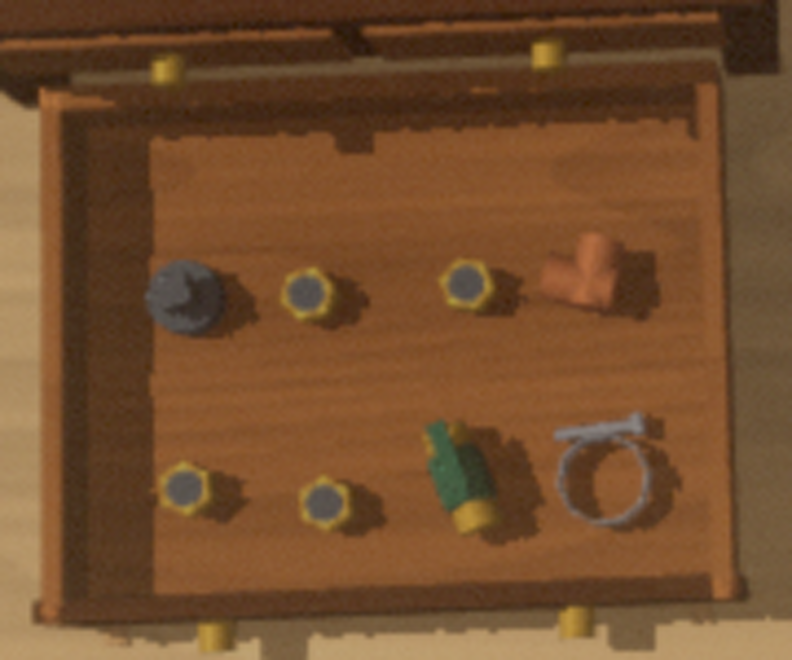

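View pics/c2.png

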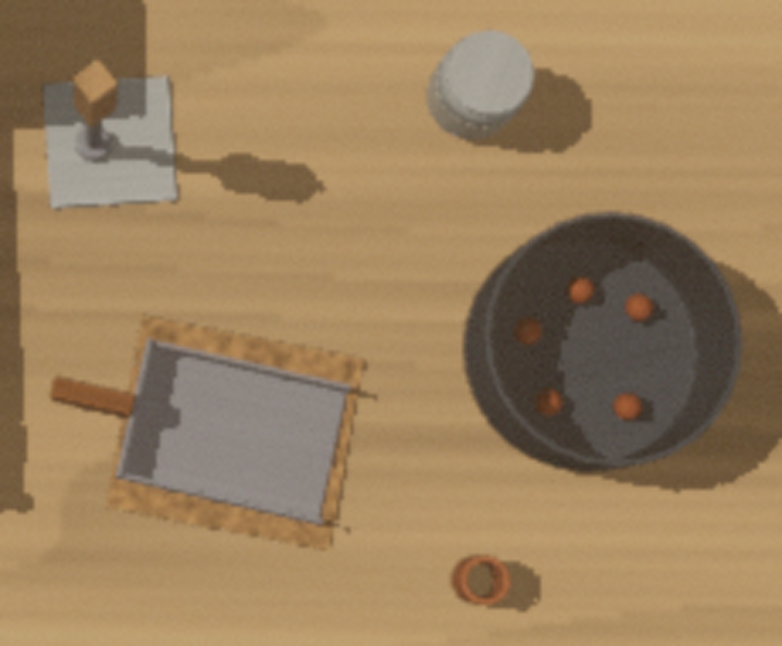

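```bash
python3 -m inch '4 0 -4 0 0; 8 0 -6 0 0; 12 0 -6 0 0; 16 0 -6 0 0; 20 0 -6 0 0; 24 0 -6 0 0; 28 0 -6 0 0; 32 0 -6 0 0; 32 0 -6 0 0; 32 0 -6 0 0'; python3 -c "
from h import *
print(robot.get_obs())"
```

```text
time: 0.98
tool_pos: [0.2728, -0.7891, 0.1998]
ee_rot: [-3.141, -0.025, -1.238]
wrist_force: [-0.1, -0.4, 0.1]
width: 0.0943
{'time': 0.9833, 'joint_positions': array([-1.30694867,  0.82961118,  0.27773745,  0.00268846,  2.00961628,
       -0.06774906]), 'qvel': array([ 0.00129262, -0.10380063, -0.04488401,  0.00118661,  0.01453691,
       -0.0008217 ]), 'joint_torque': array([ 5.24800981e-02, -6.02262783e+01, -2.94886851e+01,  8.41134111e-02,
       -2.30080588e-01,  8.09556775e-03]), 'tool_pos': array([ 0.27277367, -0.78906664,  0.19978242]), 'ee_rot': array([-3.14086023, -0.02473545, -1.23803644]), 'wrist_force': array([-0.146498  , -0.35044407,  0.10635935]), 'wrist_torque': array([-0.01589535,  0.06195188, -0.02830309]), 'width': 0.09426381600067983}
```

```bash
python3 - <<'E'
from h import *
# fit geometry from top cloud / colours
L=np.load('last_top.npz'); p=L['p']; W,_=cloud('top')
hsv=cv2.cvtColor(p,cv2.COLOR_BGR2HSV)
# tray rects: grey-ish pixels at z<0.02
def rect(box,zlo,zhi,cond):
    m=np.zeros((480,640),bool); x0,y0,x1,y1=box; m[y0:y1,x0:x1]=1
    m&=(W[...,2]>zlo)&(W[...,2]<zhi)&cond
    n,lab,st,_=cv2.connectedComponentsWithStats(m.astype(np.uint8)); k=1+np.argmax(st[1:,4]); m=lab==k
    r=cv2.minAreaRect(W[m][:,:2].astype(np.float32)); print(box,m.sum(),np.round(r[0],4),np.round(r[1],4),round(r[2],2),'z',np.round(np.median(W[m][:,2]),4))
    return m
gray=hsv[...,1]<60
rect((330,205,425,285),0.003,0.05,gray)
rect((330,205,425,285),0.001,0.0055,hsv[...,1]>100)
rect((150,310,262,400),0.001,0.05,gray)
rect((320,225,355,250),0.03,0.05,hsv[...,1]>60)
rect((320,135,365,190),0.001,0.012,gray)
rect((320,130,350,160),0.14,0.18,hsv[...,1]>60)
rect((435,175,540,270),0.06,0.09,hsv[...,2]>0)
for b in [(185,182,215,212),(221,180,251,210),(158,226,188,256),(189,229,219,259)]: rect(b,0.0235,0.04,hsv[...,2]>0)
E
```

```text
(330, 205, 425, 285) 2381 [ 0.4601 -0.136 ] [0.1353 0.0921] 77.49 z 0.0072
(330, 205, 425, 285) 1734 [ 0.4666 -0.1357] [0.1786 0.213 ] 0.6 z 0.0029
(150, 310, 262, 400) 4801 [0.2173 0.2395] [0.1857 0.1266] 74.35 z 0.0053
(320, 225, 355, 250) 167 [ 0.4801 -0.0445] [0.0549 0.0142] 77.85 z 0.0433
(320, 135, 365, 190) 1058 [ 0.6554 -0.0542] [0.0849 0.0844] 4.18 z 0.0048
(320, 130, 350, 160) 130 [ 0.6529 -0.0434] [0.0201 0.0203] 37.63 z 0.1601
(435, 175, 540, 270) 755 [ 0.5159 -0.3664] [0.1583 0.1588] 15.44 z 0.0736
(185, 182, 215, 212) 106 [0.5674 0.2629] [0.0273 0.0222] 45.72 z 0.0287
(221, 180, 251, 210) 104 [0.5737 0.1823] [0.0249 0.0235] 86.52 z 0.0289
(158, 226, 188, 256) 109 [0.4683 0.321 ] [0.025  0.0237] 8.13 z 0.0288
(189, 229, 219, 259) 108 [0.4612 0.2506] [0.0258 0.0227] 64.56 z 0.0289
```

```bash
python3 -m inch '4 0 0 0 0; 8 0 0 0 0; 12 0 0 0 0; 16 0 0 0 0; 20 0 0 0 0;20 0 0 0 0'; python3 -m inch '4 0 0 0 0; 8 0 0 0 0; 12 0 0 0 0; 16 0 0 0 0; 20 0 0 0 0;20 0 0 0 0';python3 -c "
from h import *
print(robot.get_obs()['joint_positions'])"
```

```text
time: 1.48
tool_pos: [0.2858, -0.8268, 0.1504]
ee_rot: [-3.141, -0.063, -1.238]
wrist_force: [-0.0, 0.0, -0.9]
width: 0.0941
time: 1.98
tool_pos: [0.2964, -0.8574, 0.1097]
ee_rot: [-3.141, -0.101, -1.238]
wrist_force: [-0.1, -1.3, 0.3]
width: 0.0942
[-1.3034992   0.94001211  0.27496331  0.00742754  1.82618915 -0.06320011]
```

```bash
cat >> h.py <<'E'
def go(x,y,z,jaw=None):
    o=robot.get_obs(); Rm=R.from_euler('xyz',o['ee_rot']).as_matrix()
    s=Rm.T@(np.array([x,y,z])-o['tool_pos'])*100
    spin=0.
    if jaw is not None:
        best=None
        for a in np.linspace(-np.pi,np.pi,7201):
            v=Rm@np.array([np.cos(a),np.sin(a),0])
            e=abs((np.arctan2(v[1],v[0])-np.radians(jaw)+np.pi/2)%np.pi-np.pi/2)
            if best is None or e+1e-4*abs(a)<best[0]: best=(e+1e-4*abs(a),a)
        spin=best[1]
    z=Rm[:,2]
    print('shift cm %.2f %.2f %.2f spin %.3f (%.0f rows) |s| %.1f (%.1f rows)'%(*s,spin,abs(spin)/.125+.99,np.linalg.norm(s),np.linalg.norm(s)/4.17),
      'j6 %.2f j1 %.2f j6after %.2f'%(o['joint_positions'][5],o['joint_positions'][0],o['joint_positions'][5]+spin), 'tilt %.1f az %.0f jaw %.0f t=%.1f'%(np.degrees(np.arccos(-z[2])),np.degrees(np.arctan2(z[1],z[0])),np.degrees(np.arctan2(Rm[1,0],Rm[0,0])),o['time']))
    return s,spin
E
python3 -c "
from h import *
go(.49,.2,.26,19)
go(.30,-.80,.26)"
```

```text
shift cm -91.63 -52.85 -24.33 spin -1.570 (14 rows) |s| 108.5 (26.0 rows) j6 -0.06 j1 -1.30 j6after -1.63 tilt 5.8 az -71 jaw -71 t=2.0
shift cm -3.77 -2.23 -15.49 spin 0.000 (1 rows) |s| 16.1 (3.9 rows) j6 -0.06 j1 -1.30 j6after -0.06 tilt 5.8 az -71 jaw -71 t=2.0
```

```bash
python3 -m inch '-4 -2 -15 0 0; -8 -4 -16 -0.2 0; -14 -8 -18 -0.3 0; -17 -10 -18 -0.4 0; -92 -53 -24 -1.57 0.5; -92 -53 -24 -1.57 0.5; -92 -53 -24 -1.57 0.5; -92 -53 -24 -1.57 0.5; -92 -53 -24 -1.57 0.5; -92 -53 -24 -1.57 0.5; -92 -53 -24 -1.57 0.5; -92 -53 -24 -1.57 0.5; -92 -53 -24 -1.57 0.5; -92 -53 -24 -1.57 0.5; -92 -53 -24 -1.57 0.5; -92 -53 -24 -1.57 0.5; -92 -53 -24 -1.57 0.5; -92 -53 -24 -1.57 0.5; -92 -53 -24 -1.57 0.5; -92 -53 -24 -1.57 0.5' ; python3 -c "
from h import *
go(.49,.2,.26,19)"
```

```text
time: 3.65
tool_pos: [0.4347, -0.0879, 0.2471]
ee_rot: [3.04, -0.003, 0.332]
wrist_force: [0.8, -0.0, -0.8]
width: 0.0472
shift cm 14.60 -25.16 -3.83 spin 0.000 (1 rows) |s| 29.3 (7.0 rows) j6 -0.61 j1 -0.25 j6after -0.61 tilt 5.8 az -70 jaw 19 t=3.6
```

```bash
python3 -m inch '14.6 -25.2 -3.8 0 0.5; 14.6 -25.2 -3.8 0 0.5; 14.6 -25.2 -3.8 0 0.5; 14.6 -25.2 -3.8 0 0.5; 14.6 -25.2 -3.8 0 0.5; 14.6 -25.2 -3.8 0 0.5; 14.6 -25.2 -3.8 0 0.5;14.6 -25.2 -3.8 0 0.5; 14.6 -25.2 -3.8 0 0.5' ; python3 -c "
from h import *
go(.49,.2,.26,19)
snap('wrist','w1.png')"
```

```text
time: 4.4
tool_pos: [0.4898, 0.2024, 0.2592]
ee_rot: [3.04, -0.002, 0.336]
wrist_force: [0.7, 0.4, -1.0]
width: 0.0469
shift cm -0.06 0.24 -0.05 spin 0.004 (1 rows) |s| 0.3 (0.1 rows) j6 -0.01 j1 0.36 j6after -0.00 tilt 5.8 az -70 jaw 19 t=4.4
```

View pics/w1.png

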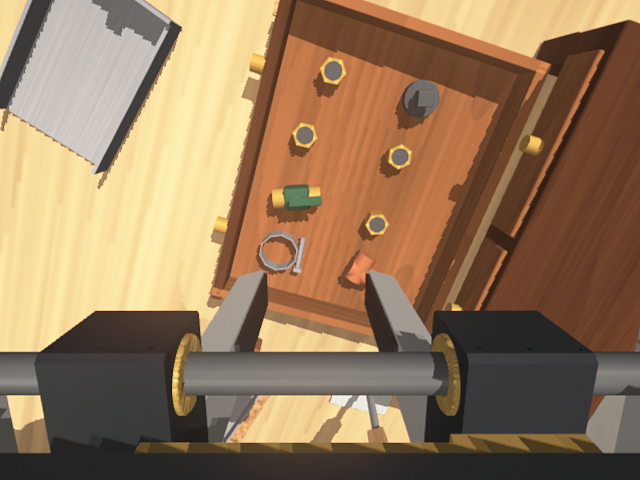

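```bash
cat >> h.py <<'E'
def hexfit(name,u,v,r=18,zt=0.028,show=False):
    L=np.load('last_%s.npz'%name); p=L['p']; W,_=cloud(name)
    m=np.zeros((480,640),np.uint8)
    ww=W[...,2]
    b=np.zeros((480,640),bool); b[max(0,v-r):v+r,max(0,u-r):u+r]=1
    m[(ww>zt-.006)&(ww<zt+.006)&b]=1
    n,lab,st,c=cv2.connectedComponentsWithStats(m)
    k=1+np.argmax(st[1:,4]); ys,xs=np.where(lab==k)
    P=np.array([onplane(name,x,y,zt)[:2] for x,y in zip(xs,ys)])
    c=(P.max(0)+P.min(0))/2; c=P.mean(0)
    best=None
    # maximise overlap: find angle/centre minimizing outside penalty of hex 12mm apothem
    from scipy.optimize import minimize
    hull=cv2.convexHull(P.astype(np.float32))[:,0]
    def cost(q):
        dd=[]
        d=hull-q[:2]
        h=np.max([d@np.array([np.cos(q[2]+k*np.pi/3),np.sin(q[2]+k*np.pi/3)]) for k in range(6)],0)
        return np.sum((h-.0117)**2)*1e6
    for a in np.radians(range(-30,30,6)):
        s=minimize(cost,[*c,a],method='Nelder-Mead',options=dict(xatol=1e-5,fatol=1e-4,maxiter=800))
        if best is None or s.fun<best.fun: best=s
    print((u,v),'n',len(P),'c',np.round(best.x[:2],4),'mean',np.round(c,4),'ang',round(np.degrees(best.x[2])%60,1),'rms',round((best.fun/len(hull))**.5,2),'mm zmed',round(float(np.nanmedian(ww[lab==k])),4))
    return best.x
E
python3 - <<'E'
from h import *
for q in [(333,71),(304,135),(400,157),(377,224)]: hexfit('wrist',*q)
for q in [(200,197),(236,195),(173,241),(204,244)]: hexfit('top',*q,r=14)
E
```

```text
(333, 71) n 515 c [0.4674 0.3216] mean [0.4673 0.3217] ang 38.0 rms 0.28 mm zmed 0.029
(304, 135) n 441 c [0.4605 0.251 ] mean [0.4605 0.251 ] ang 37.5 rms 0.3 mm zmed 0.0289
(400, 157) n 436 c [0.5668 0.2636] mean [0.5667 0.2639] ang 15.1 rms 0.56 mm zmed 0.0288
(377, 224) n 380 c [0.5723 0.183 ] mean [0.5723 0.1831] ang 49.9 rms 0.84 mm zmed 0.0287
(200, 197) n 105 c [0.5676 0.2632] mean [0.5676 0.2631] ang 16.1 rms 0.7 mm zmed 0.0287
(236, 195) n 106 c [0.5731 0.1824] mean [0.5733 0.1822] ang 53.9 rms 0.63 mm zmed 0.0289
(173, 241) n 106 c [0.4682 0.3212] mean [0.4681 0.321 ] ang 39.6 rms 0.58 mm zmed 0.0287
(204, 244) n 113 c [0.4611 0.2503] mean [0.4611 0.2503] ang 33.8 rms 0.62 mm zmed 0.0288
```

```bash
python3 -c "
from h import *
go(.4678,.3214,.08,38)
go(.4678,.3214,.015,38)"
```

```text
shift cm 1.84 -13.89 16.63 spin -0.332 (4 rows) |s| 21.7 (5.2 rows) j6 -0.01 j1 0.36 j6after -0.34 tilt 5.9 az -70 jaw 19 t=4.5
shift cm 1.83 -14.56 23.09 spin -0.332 (4 rows) |s| 27.4 (6.6 rows) j6 -0.01 j1 0.36 j6after -0.34 tilt 5.9 az -70 jaw 19 t=4.5
```

```bash
python3 -m inch '1.84 -13.9 16.6 -0.33 0.6; 1.84 -13.9 16.6 -0.33 0.6; 1.84 -13.9 16.6 -0.33 0.6; 1.84 -13.9 16.6 -0.33 0.6; 1.84 -13.9 16.6 -0.33 0.6; 1.84 -13.9 16.6 -0.33 0.6; 1.84 -13.9 16.6 -0.33 0.6; 1.83 -14.4 21.5 -0.33 0.6; 1.83 -14.4 21.5 -0.33 0.6; 1.83 -14.4 21.5 -0.33 0.6' ; python3 -c "
from h import *
go(.4678,.3214,.015,38)"
```

```text
time: 5.28
tool_pos: [0.4673, 0.3188, 0.0303]
ee_rot: [3.044, 0.035, 0.66]
wrist_force: [0.8, 0.2, 0.1]
width: 0.0378
shift cm 0.25 -0.32 1.50 spin -0.003 (1 rows) |s| 1.6 (0.4 rows) j6 -0.08 j1 0.57 j6after -0.08 tilt 6.0 az -72 jaw 38 t=5.3
```

```bash
python3 -m inch '0.25 -0.32 1.5 0 0.6; 0.25 -0.32 1.5 0 0.6; 0.25 -0.32 1.5 0 0.6; 0.25 -0.32 1.5 0 1; 0.25 -0.32 1.5 0 1; 0.25 -0.32 1.5 0 1; 0.25 -0.32 1.5 0 1; 0.25 0.1 -2.5 0 1; 0.25 0.5 -6.5 0 1; 0.25 0.9 -10.5 0 1; 0.25 0.9 -10.5 0 1' ; python3 -c "
from h import *
tc=np.array([.4601,-.136]); a=np.radians(-102.3); ex=np.array([np.cos(a),np.sin(a)]); ey=np.array([-ex[1],ex[0]])
for l in [(-28,22),(-28,-22),(26,22),(26,-22)]:
    q=tc+(ex*l[0]+ey*l[1])/1000; print(l,q); go(*q,.10,78);go(*q,.02,78)"
```

```text
time: 6.2
tool_pos: [0.4759, 0.3265, 0.1463]
ee_rot: [3.042, 0.017, 0.66]
wrist_force: [0.7, 0.9, 1.7]
width: 0.0008
(-28, 22) [ 0.48755985 -0.11332939]
shift cm -25.95 34.78 8.60 spin -0.703 (7 rows) |s| 44.2 (10.6 rows) j6 -0.10 j1 0.57 j6after -0.80 tilt 5.8 az -62 jaw 38 t=6.2
shift cm -25.81 33.98 16.56 spin -0.703 (7 rows) |s| 45.8 (11.0 rows) j6 -0.10 j1 0.57 j6after -0.80 tilt 5.8 az -62 jaw 38 t=6.2
(-28, -22) [ 0.44456985 -0.10395606]
shift cm -28.77 31.42 8.31 spin -0.703 (7 rows) |s| 43.4 (10.4 rows) j6 -0.10 j1 0.57 j6after -0.80 tilt 5.8 az -62 jaw 38 t=6.2
shift cm -28.63 30.62 16.27 spin -0.703 (7 rows) |s| 45.0 (10.8 rows) j6 -0.10 j1 0.57 j6after -0.80 tilt 5.8 az -62 jaw 38 t=6.2
(26, 22) [ 0.47605621 -0.16608985]
shift cm -30.09 38.22 9.02 spin -0.703 (7 rows) |s| 49.5 (11.9 rows) j6 -0.10 j1 0.57 j6after -0.80 tilt 5.8 az -62 jaw 38 t=6.2
shift cm -29.95 37.42 16.98 spin -0.703 (7 rows) |s| 50.9 (12.2 rows) j6 -0.10 j1 0.57 j6after -0.80 tilt 5.8 az -62 jaw 38 t=6.2
(26, -22) [ 0.43306621 -0.15671652]
shift cm -32.92 34.86 8.73 spin -0.703 (7 rows) |s| 48.7 (11.7 rows) j6 -0.10 j1 0.57 j6after -0.80 tilt 5.8 az -62 jaw 38 t=6.2
shift cm -32.78 34.06 16.69 spin -0.703 (7 rows) |s| 50.1 (12.0 rows) j6 -0.10 j1 0.57 j6after -0.80 tilt 5.8 az -62 jaw 38 t=6.2
```

```bash
python3 -c "
from h import *
snap('wrist','w2.png')"
```

```text
(no output)
```

View pics/w2.png

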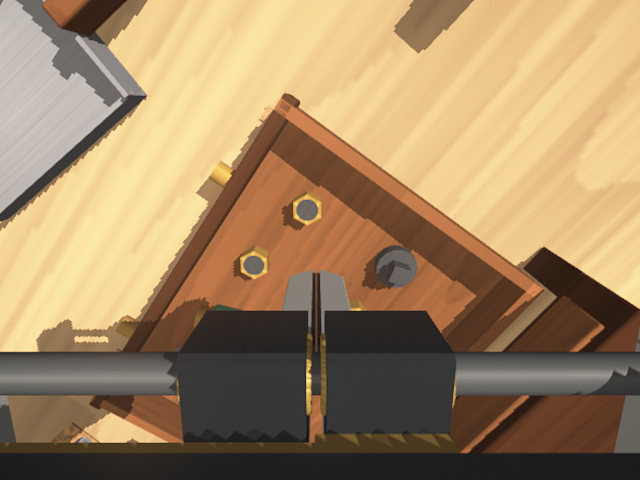

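```bash
python3 - <<'E'
from h import *
for q in [(307,210),(254,265)]: hexfit('wrist',*q,r=22)
o=robot.get_obs(); print(o['tool_pos'],o['ee_rot'],o['joint_positions'])
print(proj('wrist',[.4678,.3214,.028]))
E
```

```text
(307, 210) n 697 c [0.4671 0.3223] mean [0.4672 0.3223] ang 38.5 rms 0.67 mm zmed 0.0288
(254, 265) n 644 c [0.4602 0.252 ] mean [0.4603 0.2519] ang 36.3 rms 1.11 mm zmed 0.0288
[0.47451119 0.32572459 0.14235303] [3.04226276 0.02269463 0.65975302] [ 0.5714091   0.16787834  1.33296373 -0.10129631  1.65413732 -0.09723533]
[306.53524379 210.47843231]
```

```bash
python3 -c "
from h import *
go(.4676,.3216,.07,38)
go(.4676,.3216,.015,38)"
```

```text
shift cm -0.63 -0.82 7.21 spin -0.003 (1 rows) |s| 7.3 (1.7 rows) j6 -0.10 j1 0.57 j6after -0.10 tilt 5.8 az -65 jaw 38 t=6.2
shift cm -0.51 -1.36 12.68 spin -0.003 (1 rows) |s| 12.8 (3.1 rows) j6 -0.10 j1 0.57 j6after -0.10 tilt 5.8 az -65 jaw 38 t=6.2
```

```bash
python3 -m inch '-0.63 -0.82 7.2 0 0.6;-0.63 -0.82 7.2 0 0.6;-0.63 -0.82 7.2 0 0.6;-0.63 -0.82 7.2 0 0.6;-0.51 -1.36 12.7 0 0.6;-0.51 -1.36 12.7 0 0.6;-0.51 -1.36 12.7 0 0.6;-0.51 -1.36 12.7 0 0.6;-0.51 -1.36 12.7 0 0.6' ; python3 -c "
from h import *
go(.4676,.3216,.015,38)"; python3 -m inch '0 0 0 0 1; 0 0 0 0 1; 0 0 0 0 1;0 0 0 0 1'; python3 -c "
from h import *
go(.4676,.3216,.015,38)
go(.4676,.3216,.13,38)"
```

```text
time: 7.0
tool_pos: [0.4695, 0.3227, 0.0175]
ee_rot: [3.042, 0.018, 0.66]
wrist_force: [-0.2, 0.4, 0.3]
width: 0.038
shift cm -0.21 -0.05 0.25 spin -0.003 (1 rows) |s| 0.3 (0.1 rows) j6 -0.07 j1 0.57 j6after -0.08 tilt 5.8 az -62 jaw 38 t=7.0
time: 7.33
tool_pos: [0.47, 0.3231, 0.0186]
ee_rot: [3.042, 0.016, 0.66]
wrist_force: [-0.4, -0.5, 0.0]
width: 0.0143
shift cm -0.28 -0.07 0.36 spin -0.003 (1 rows) |s| 0.5 (0.1 rows) j6 -0.07 j1 0.57 j6after -0.08 tilt 5.8 az -61 jaw 38 t=7.3
shift cm -0.47 1.08 -11.08 spin -0.003 (1 rows) |s| 11.1 (2.7 rows) j6 -0.07 j1 0.57 j6after -0.08 tilt 5.8 az -61 jaw 38 t=7.3
```

```bash
python3 -c "
from h import *
snap('wrist','w3.png')
p,_,_=snap('scene','s3.png',(250,230,500,420),3)
print(robot.get_obs()['width'])"
```

```text
0.006016202769289144
```

View pics/w3.png

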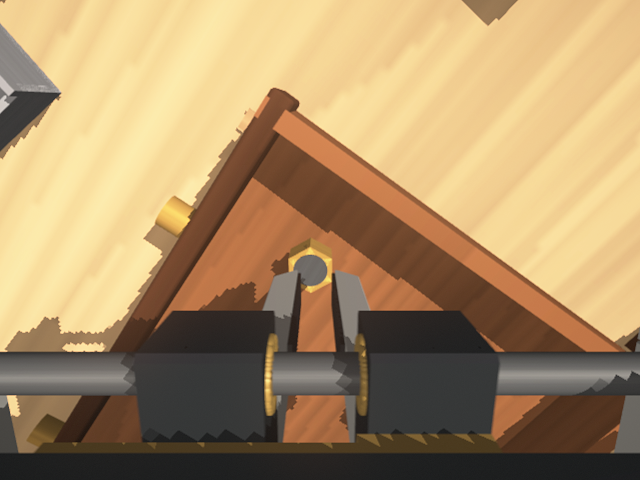

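View pics/s3.png

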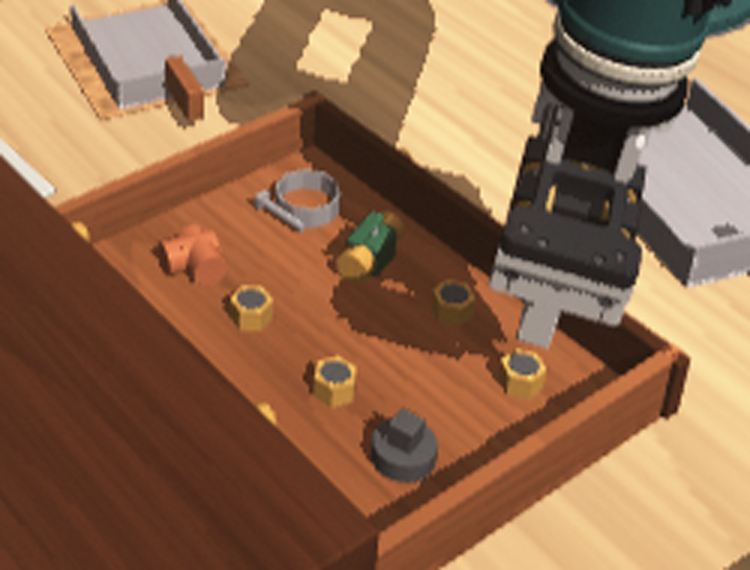

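```bash
python3 - <<'E'
from h import *
L=np.load('last_wrist.npz'); d=L['d']; W,_=cloud('wrist')
print(L['pos'],L['rot'])
for u,v in [(288,274),(290,280),(288,290),(345,276),(345,285),(311,268),(311,245),(330,300),(180,300)]:
    print((u,v),round(float(d[v,u]),4),np.round(W[v,u],4))
W,_=cloud('scene')
# finger tip in scene : crop(535,340)/3+(250,230)
for u,v in [(428,343),(425,338),(428,345),(424,354),(424,357)]: print((u,v),np.round(W[v,u],4))
E
```

```text
[0.47004709 0.323078   0.01857939] [3.0415577  0.01634088 0.65978925]
(288, 274) 0.1813 [0.4525 0.327  0.0634]
(290, 280) 0.1729 [0.4531 0.3288 0.072 ]
(288, 290) 0.1614 [0.4526 0.3296 0.0839]
(345, 276) 0.1798 [0.4733 0.3429 0.0647]
(345, 285) 0.1672 [0.4717 0.3437 0.0775]
(311, 268) 0.2178 [0.4672 0.3236 0.0288]
(311, 245) 0.2178 [0.4598 0.333  0.0246]
(330, 300) 0.2424 [0.4934 0.308  0.0124]
(180, 300) 0.2432 [0.4204 0.2509 0.0132]
(428, 343) [0.482  0.3397 0.0692]
(425, 338) [0.4877 0.3361 0.0811]
(428, 345) [0.4376 0.3038 0.0116]
(424, 354) [0.4749 0.3289 0.0297]
(424, 357) [0.4767 0.3315 0.0253]
```

```bash
python3 - <<'E'
from h import *
print(robot.grip_point_offset)
L=np.load('last_wrist.npz'); M=np.eye(4); M[:3,:3]=R.from_euler('xyz',L['rot']).as_matrix(); M[:3,3]=L['pos']
def tool(W): return (W-M[:3,3])@M[:3,:3]*1000
for n in ['wrist','scene']:
    W,_=cloud(n); t=tool(W)
    m=(abs(t[...,0])<45)&(abs(t[...,1])<20)&(t[...,2]<-20)&(t[...,2]>-110)
    print(n,m.sum()); q=t[m]
    print(np.round(np.percentile(q,[0,1,5,50,95,99,100],axis=0),1))
    h=np.histogram(q[:,2],bins=range(-110,-10,5)); print(h[0],h[1])
E
```

```text
0.0188
wrist 4041
[[ -19.    -9.9 -110. ]
 [ -18.2   -9.7 -109.5]
 [ -16.3   -9.5 -107.2]
 [  -6.6   -9.   -79. ]
 [  17.3    0.7  -47.6]
 [  19.2    6.4  -42.6]
 [  20.     8.7  -39.1]]
[317 280 306 309 348 378 411 302 325 253 289 198 231  89   5   0   0   0
   0] [-110 -105 -100  -95  -90  -85  -80  -75  -70  -65  -60  -55  -50  -45
  -40  -35  -30  -25  -20  -15]
scene 161
[[ -6.6  -9.  -81. ]
 [ -5.   -8.8 -79.8]
 [ 15.1  -8.1 -78.8]
 [ 18.2   0.9 -64.4]
 [ 20.4   9.7 -49.7]
 [ 21.1  10.  -41.8]
 [ 21.2  10.  -40.1]]
[ 0  0  0  0  0  2 23 26 25 20 28 24 10  3  0  0  0  0  0] [-110 -105 -100  -95  -90  -85  -80  -75  -70  -65  -60  -55  -50  -45
  -40  -35  -30  -25  -20  -15]
```

```bash
cat >> h.py <<'E'
def gt(x,y,z,jaw=None,tip=0.0395):
    """go with real fingertip end at x,y,z"""
    o=robot.get_obs(); Rm=R.from_euler('xyz',o['ee_rot']).as_matrix()
    t=np.array(o['tool_pos'])-tip*Rm[:,2]
    print('tip now',np.round(t,4),'width %.4f'%o['width'],end=' ')
    return go(*(np.array([x,y,z])+tip*Rm[:,2]),jaw)
E
python3 -c "
from h import *
gt(.4676,.3216,.07,38)
gt(.4676,.3216,.015,38)"
```

```text
tip now [0.4678 0.3263 0.0572] width 0.0060 shift cm -0.32 0.49 -1.23 spin -0.003 (1 rows) |s| 1.4 (0.3 rows) j6 -0.07 j1 0.57 j6after -0.08 tilt 5.8 az -62 jaw 38 t=7.4
tip now [0.4678 0.3263 0.0572] width 0.0060 shift cm -0.23 -0.06 4.24 spin -0.003 (1 rows) |s| 4.2 (1.0 rows) j6 -0.07 j1 0.57 j6after -0.08 tilt 5.8 az -62 jaw 38 t=7.4
```

```bash
python3 -m inch '-0.23 -0.06 0 0 0.6;-0.23 -0.06 0 0 0.6;-0.23 -0.06 0 0 0.6;-0.23 -0.06 0 0 0.6;-0.23 -0.06 2 0 0.6;-0.23 -0.06 4.2 0 0.6;-0.23 -0.06 4.2 0 0.6;-0.23 -0.06 4.2 0 0.6' ; python3 -c "
from h import *
gt(.4676,.3216,.015,38)"; python3 -m inch '0 0 0 0 1; 0 0 0 0 1; 0 0 0 0 1;0 0 0 0 1'; python3 -c "
from h import *
gt(.4676,.3216,.015,38)
gt(.4676,.3216,.11,38)"
```

```text
time: 8.1
tool_pos: [0.4692, 0.3179, -0.0244]
ee_rot: [3.042, 0.019, 0.66]
wrist_force: [0.1, 0.1, -0.2]
width: 0.0376
tip now [0.4674 0.3214 0.0149] width 0.0376 shift cm 0.03 0.00 -0.01 spin -0.003 (1 rows) |s| 0.0 (0.0 rows) j6 -0.07 j1 0.56 j6after -0.07 tilt 5.8 az -63 jaw 38 t=8.1
time: 8.43
tool_pos: [0.4692, 0.3179, -0.0242]
ee_rot: [3.042, 0.019, 0.66]
wrist_force: [0.2, -0.1, 0.3]
width: 0.0236
tip now [0.4673 0.3215 0.0151] width 0.0236 shift cm 0.03 0.01 0.01 spin -0.003 (1 rows) |s| 0.0 (0.0 rows) j6 -0.07 j1 0.57 j6after -0.07 tilt 5.8 az -63 jaw 38 t=8.4
tip now [0.4673 0.3215 0.0151] width 0.0236 shift cm -0.15 0.95 -9.44 spin -0.003 (1 rows) |s| 9.5 (2.3 rows) j6 -0.07 j1 0.57 j6after -0.07 tilt 5.8 az -63 jaw 38 t=8.4
```

```bash
cat >> h.py <<'E'
tc=np.array([.4601,-.136]); _a=np.radians(-102.3); ex=np.array([np.cos(_a),np.sin(_a)]); ey=np.array([-ex[1],ex[0]])
def tl(x,y): return tc+(ex*x+ey*y)/1000
E
python3 -c "
from h import *
q=tl(-28,22); print(q)
gt(*q,.08,78)
gt(*q,.0115,78)"
```

```text
[ 0.48755985 -0.11332939]
tip now [0.4673 0.3215 0.0151] width 0.0236 shift cm -25.16 36.02 -2.45 spin -0.703 (7 rows) |s| 44.0 (10.6 rows) j6 -0.07 j1 0.57 j6after -0.77 tilt 5.8 az -63 jaw 38 t=8.4
tip now [0.4673 0.3215 0.0151] width 0.0236 shift cm -25.04 35.34 4.37 spin -0.703 (7 rows) |s| 43.5 (10.4 rows) j6 -0.07 j1 0.57 j6after -0.77 tilt 5.8 az -63 jaw 38 t=8.4
```

```bash
python3 -m inch '-0.1 0.4 -4 0 1;-0.1 0.9 -9 0 1;-0.1 0.9 -9 0 1; -5 7.2 -8 -0.15 1; -25.2 36 -4 -0.7 1; -25.2 36 -3 -0.7 1; -25.2 36 -2.5 -0.7 1; -25.2 36 -2.5 -0.7 1; -25.2 36 -2.5 -0.7 1; -25.2 36 -2.5 -0.7 1; -25.2 36 -2.5 -0.7 1; -25.2 36 -2.5 -0.7 1; -25.2 36 -2.5 -0.7 1; -25.1 35.6 2 -0.7 1; -25.1 35.6 2 -0.7 1; -25.1 35.6 2 -0.7 1;-25.1 35.6 2 -0.7 1' ; python3 -c "
from h import *
gt(*tl(-28,22),.0115,78)
snap('wrist','w4.png')"
```

```text
time: 9.85
tool_pos: [0.4883, -0.1173, -0.005]
ee_rot: [3.08, 0.078, 1.356]
wrist_force: [-0.3, -0.3, 0.0]
width: 0.0238
tip now [ 0.4865 -0.1138  0.0343] width 0.0238 shift cm 0.25 -0.05 2.27 spin -0.005 (1 rows) |s| 2.3 (0.5 rows) j6 -1.63 j1 -0.29 j6after -1.64 tilt 5.7 az -64 jaw 78 t=9.8
```

View pics/w4.png

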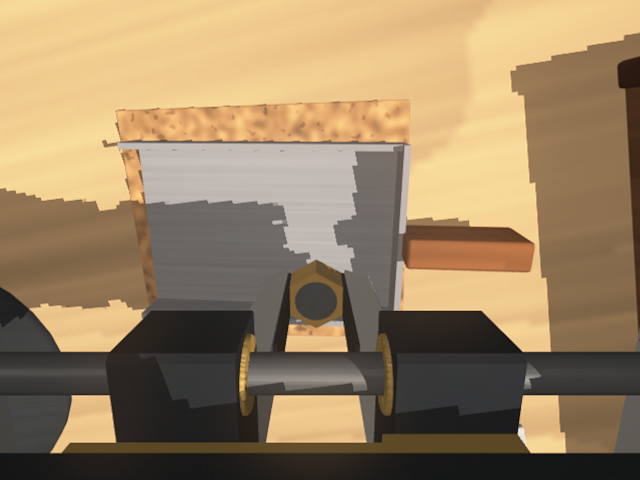

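```bash
python3 -m inch '0.2 0 1.2 0 1;0.2 0 2.1 0 1;0.2 0 2.2 0 1;0.2 0 2.2 0 1;0.2 0 2.2 0 0.62;0.2 0 2.2 0 0.62;0.2 0 2.2 0 0.62;0.2 0 0 0 0.62; 0.2 0 -4 0 0.62; 0.2 0 -5 0 0.62' ; python3 -c "
from h import *
gt(.4606,.2508,.08,37)
gt(.4606,.2508,.015,37)
snap('wrist','w5.png')"
```

```text
time: 10.73
tool_pos: [0.491, -0.1112, 0.0518]
ee_rot: [3.068, 0.079, 1.357]
wrist_force: [1.6, 0.6, 1.3]
width: 0.0357
tip now [ 0.4888 -0.1075  0.0911] width 0.0357 shift cm 34.40 -10.21 -2.36 spin 0.714 (7 rows) |s| 36.0 (8.6 rows) j6 -1.63 j1 -0.28 j6after -0.91 tilt 6.2 az -59 jaw 78 t=10.7
tip now [ 0.4888 -0.1075  0.0911] width 0.0357 shift cm 34.91 -10.68 4.11 spin 0.714 (7 rows) |s| 36.7 (8.8 rows) j6 -1.63 j1 -0.28 j6after -0.91 tilt 6.2 az -59 jaw 78 t=10.7
```

View pics/w5.png

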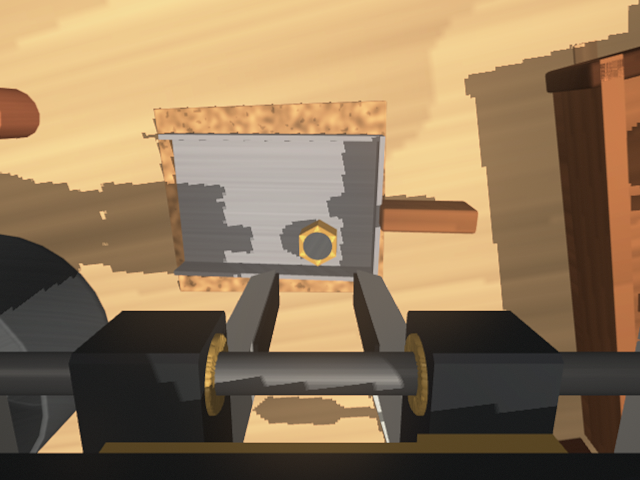

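```bash
python3 -m inch '34.4 -10.2 -2.4 0.71 0.62;34.4 -10.2 -2.4 0.71 0.62;34.4 -10.2 -2.4 0.71 0.62;34.4 -10.2 -2.4 0.71 0.62;34.4 -10.2 -2.4 0.71 0.62;34.4 -10.2 -2.4 0.71 0.62;34.4 -10.2 -2.4 0.71 0.62;34.4 -10.2 -2.4 0.71 0.62;34.4 -10.2 -2.4 0.71 0.62;34.4 -10.2 -2.4 0.71 0.62;34.7 -10.4 1 0.71 0.62;34.7 -10.4 1 0.71 0.62;34.7 -10.4 1 0.71 0.62;34.7 -10.4 1 0.71 0.62' ; python3 -c "
from h import *
gt(.4606,.2508,.015,37)
gt(.4606,.2508,.10,37)
"
```

```text
time: 11.95
tool_pos: [0.4642, 0.2463, 0.0073]
ee_rot: [3.032, 0.011, 0.649]
wrist_force: [-0.1, -0.9, 0.6]
width: 0.0355
tip now [0.462  0.25   0.0466] width 0.0355 shift cm -0.02 -0.49 3.13 spin 0.003 (1 rows) |s| 3.2 (0.8 rows) j6 -0.16 j1 0.46 j6after -0.16 tilt 6.3 az -59 jaw 37 t=11.9
tip now [0.462  0.25   0.0466] width 0.0355 shift cm -0.12 0.43 -5.32 spin 0.003 (1 rows) |s| 5.3 (1.3 rows) j6 -0.16 j1 0.46 j6after -0.16 tilt 6.3 az -59 jaw 37 t=11.9
```

```bash
python3 -m inch '0 -0.3 1.5 0 0.62;0 -0.5 3.1 0 0.62;0 -0.5 3.1 0 0.62;0 -0.5 3.1 0 0.62;0 -0.5 3.1 0 1;0 -0.5 3.1 0 1;0 -0.5 3.1 0 1;0 -0.5 3.1 0 1;-0.1 0 -1 0 1;-0.1 0.4 -5.3 0 1;-0.1 0.4 -5.3 0 1' ; python3 -c "
from h import *
gt(*tl(-28,-22),.08,78)
gt(*tl(-28,-22),.035,78)
"
```

```text
time: 12.87
tool_pos: [0.468, 0.2502, 0.0695]
ee_rot: [3.029, -0.004, 0.649]
wrist_force: [1.0, 1.0, 0.7]
width: 0.0241
tip now [0.4652 0.2536 0.1088] width 0.0241 shift cm -23.27 26.76 5.82 spin -0.716 (7 rows) |s| 35.9 (8.6 rows) j6 -0.17 j1 0.46 j6after -0.89 tilt 6.4 az -51 jaw 37 t=12.9
tip now [0.4652 0.2536 0.1088] width 0.0241 shift cm -23.28 26.25 10.29 spin -0.716 (7 rows) |s| 36.6 (8.8 rows) j6 -0.17 j1 0.46 j6after -0.89 tilt 6.4 az -51 jaw 37 t=12.9
```

```bash
python3 -m inch '-23.3 26.8 4.5 -0.72 1;-23.3 26.8 4.5 -0.72 1;-23.3 26.8 4.5 -0.72 1;-23.3 26.8 4.5 -0.72 1;-23.3 26.8 5.8 -0.72 1;-23.3 26.8 5.8 -0.72 1;-23.3 26.8 5.8 -0.72 1;-23.3 26.8 5.8 -0.72 1;-23.3 26.8 5.8 -0.72 1;-23.3 26.4 9 -0.72 1;-23.3 26.3 10 -0.72 1;-23.3 26.3 10 -0.72 1;-23.3 26.3 10 -0.72 1' ; python3 -c "
from h import *
gt(*tl(-28,-22),.0115,78)
"
```

```text
time: 13.95
tool_pos: [0.4468, -0.1068, -0.0018]
ee_rot: [3.056, 0.07, 1.366]
wrist_force: [-0.1, -0.0, -0.9]
width: 0.0236
tip now [ 0.4441 -0.1034  0.0375] width 0.0236 shift cm 0.14 -0.16 2.59 spin 0.004 (1 rows) |s| 2.6 (0.6 rows) j6 -1.66 j1 -0.31 j6after -1.65 tilt 6.3 az -51 jaw 78 t=13.9
```

```bash
python3 -m inch '0.1 -0.1 1.5 0 1;0.1 -0.1 2.5 0 1;0.1 -0.1 2.5 0 1;0.1 -0.1 2.5 0 1;0.1 -0.1 2.5 0 0.62;0.1 -0.1 2.5 0 0.62;0.1 -0.1 2.5 0 0.62;0.1 0 0 0 0.62; 0.1 0 -4 0 0.62; 0.1 0 -5 0 0.62; 0.1 0 -5 0 0.62' ; python3 -c "
from h import *
gt(.5670,.2635,.08,15)
gt(.5670,.2635,.05,15)
"
```

```text
time: 14.87
tool_pos: [0.4469, -0.1025, 0.0526]
ee_rot: [3.046, 0.071, 1.366]
wrist_force: [0.5, -0.2, 0.0]
width: 0.0354
tip now [ 0.4438 -0.099   0.0918] width 0.0354 shift cm 37.98 4.80 -1.07 spin 1.110 (10 rows) |s| 38.3 (9.2 rows) j6 -1.66 j1 -0.30 j6after -0.55 tilt 6.8 az -48 jaw 78 t=14.9
tip now [ 0.4438 -0.099   0.0918] width 0.0354 shift cm 38.20 4.51 1.91 spin 1.110 (10 rows) |s| 38.5 (9.2 rows) j6 -1.66 j1 -0.30 j6after -0.55 tilt 6.8 az -48 jaw 78 t=14.9
```

```bash
python3 -m inch '38 4.8 -1.1 1.11 0.62;38 4.8 -1.1 1.11 0.62;38 4.8 -1.1 1.11 0.62;38 4.8 -1.1 1.11 0.62;38 4.8 -1.1 1.11 0.62;38 4.8 -1.1 1.11 0.62;38 4.8 -1.1 1.11 0.62;38 4.8 -1.1 1.11 0.62;38 4.8 -1.1 1.11 0.62;38 4.8 -1.1 1.11 0.62;38 4.8 -1.1 1.11 0.62;38.1 4.6 1 1.11 0.62;38.2 4.5 1.9 1.11 0.62;38.2 4.5 1.9 1.11 0.62;38.2 4.5 1.9 1.11 0.62' ; python3 -c "
from h import *
gt(.5670,.2635,.015,15)
gt(.5670,.2635,.10,15)
snap('wrist','w6.png')
"
```

```text
time: 16.12
tool_pos: [0.5685, 0.2586, 0.0089]
ee_rot: [3.035, -0.049, 0.261]
wrist_force: [-0.2, -0.1, 0.7]
width: 0.036
tip now [0.5656 0.2622 0.0481] width 0.0360 shift cm 0.01 -0.44 3.29 spin 0.000 (1 rows) |s| 3.3 (0.8 rows) j6 0.17 j1 0.41 j6after 0.17 tilt 6.7 az -50 jaw 15 t=16.1
tip now [0.5656 0.2622 0.0481] width 0.0360 shift cm 0.43 0.46 -5.15 spin 0.000 (1 rows) |s| 5.2 (1.2 rows) j6 0.17 j1 0.41 j6after 0.17 tilt 6.7 az -50 jaw 15 t=16.1
```

View pics/w6.png

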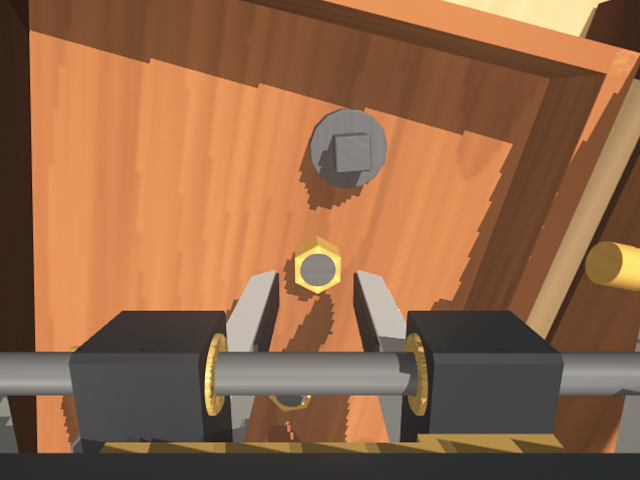

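```bash
python3 -m inch '0 -0.3 1.5 0 0.62;0 -0.4 3.3 0 0.62;0 -0.4 3.3 0 0.62;0 -0.4 3.3 0 0.62;0 -0.4 3.3 0 1;0 -0.4 3.3 0 1;0 -0.4 3.3 0 1;0 -0.4 3.3 0 1;0.1 0 -1 0 1;0.4 0.4 -5.1 0 1;0.4 0.4 -5.1 0 1;0.4 0.4 -5.1 0 1;0.4 0.4 -5.1 0 1' ; python3 -c "
from h import *
gt(*tl(26,22),.08,78)
gt(*tl(26,22),.035,78)
"
```

```text
time: 17.25
tool_pos: [0.5704, 0.2608, 0.0618]
ee_rot: [3.035, -0.053, 0.261]
wrist_force: [-0.4, -0.6, -0.8]
width: 0.0235
tip now [0.5673 0.2643 0.1011] width 0.0235 shift cm -20.02 38.89 5.21 spin -1.107 (10 rows) |s| 44.0 (10.6 rows) j6 0.16 j1 0.41 j6after -0.95 tilt 6.8 az -49 jaw 15 t=17.2
tip now [0.5673 0.2643 0.1011] width 0.0235 shift cm -20.25 38.42 9.68 spin -1.107 (10 rows) |s| 44.5 (10.7 rows) j6 0.16 j1 0.41 j6after -0.95 tilt 6.8 az -49 jaw 15 t=17.2
```

```bash
python3 -m inch '-20 39 4 -1.11 1;-20 39 4 -1.11 1;-20 39 4 -1.11 1;-20 39 4 -1.11 1;-20 39 4 -1.11 1;-20 39 5.2 -1.11 1;-20 38.9 5.2 -1.11 1;-20 38.9 5.2 -1.11 1;-20 38.9 5.2 -1.11 1;-20 38.9 5.2 -1.11 1;-20 38.9 5.2 -1.11 1;-20 38.9 5.2 -1.11 1;-20.2 38.5 8.5 -1.11 1;-20.2 38.4 9.7 -1.11 1;-20.2 38.4 9.7 -1.11 1;-20.2 38.4 9.7 -1.11 1' ; python3 -c "
from h import *
gt(*tl(26,22),.0115,78)
"
```

```text
time: 18.58
tool_pos: [0.4775, -0.1685, -0.007]
ee_rot: [3.052, 0.07, 1.365]
wrist_force: [0.7, -0.3, -0.2]
width: 0.0236
tip now [ 0.4746 -0.1651  0.0322] width 0.0236 shift cm 0.08 -0.02 2.08 spin 0.003 (1 rows) |s| 2.1 (0.5 rows) j6 -1.76 j1 -0.41 j6after -1.76 tilt 6.5 az -50 jaw 78 t=18.6
```

Next nut D at (0.5727, 0.1827); jaw −9°.

```bash
python3 -m inch '0 0 1.2 0 1;0 0 2.1 0 1;0 0 2.1 0 1;0 0 2.1 0 0.62;0 0 2.1 0 0.62;0 0 2.1 0 0.62;0 0.1 0 0 0.62; 0 0.2 -4 0 0.62; 0 0.2 -5 0 0.62; 0 0.2 -5 0 0.62;0 0.2 -5 0 0.62' ; python3 -c "
from h import *
snap('top','t2.png',(130,130,540,310),1.9)
gt(.5727,.1827,.08,-9)
gt(.5727,.1827,.05,-9)
hexfit('top',236,195,r=14)
"
```

```text
time: 19.5
tool_pos: [0.4763, -0.1647, 0.0434]
ee_rot: [3.051, 0.071, 1.365]
wrist_force: [-1.1, 0.0, 0.6]
width: 0.0358
tip now [ 0.4724 -0.1608  0.0812] width 0.0357 shift cm 35.60 3.01 -2.12 spin 1.529 (13 rows) |s| 35.8 (8.6 rows) j6 -1.76 j1 -0.41 j6after -0.24 tilt 6.4 az -50 jaw 78 t=19.6
tip now [ 0.4724 -0.1608  0.0812] width 0.0357 shift cm 35.81 2.75 0.86 spin 1.529 (13 rows) |s| 35.9 (8.6 rows) j6 -1.76 j1 -0.41 j6after -0.24 tilt 6.4 az -50 jaw 78 t=19.6
(236, 195) n 106 c [0.5729 0.1824] mean [0.5734 0.1822] ang 0.1 rms 0.63 mm zmed 0.0288
```

View pics/t2.png

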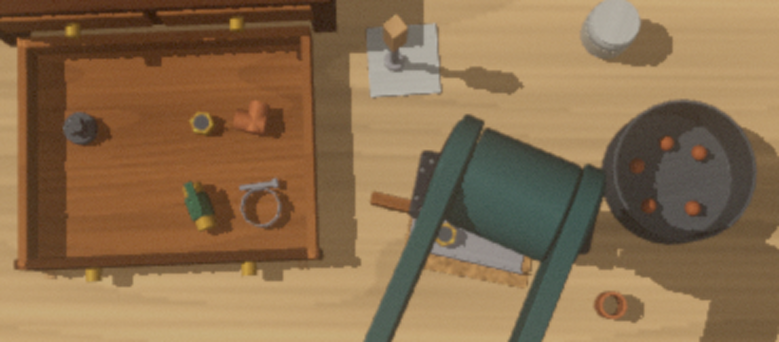

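```bash
python3 -m inch '0 0 -3 0 0.62;35.6 3 -3 1.5 0.62;35.6 3 -3 1.5 0.62;35.6 3 -3 1.5 0.62;35.6 3 -3 1.5 0.62;35.6 3 -3 1.5 0.62;35.6 3 -3 1.5 0.62;35.6 3 -2.1 1.5 0.62;35.6 3 -2.1 1.5 0.62;35.6 3 -2.1 1.5 0.62;35.6 3 -2.1 1.5 0.62;35.6 3 -2.1 1.5 0.62;35.6 3 -2.1 1.5 0.62;35.6 3 -2.1 1.5 0.62;35.6 3 -2.1 1.5 0.62' ; python3 -c "
from h import *
gt(.5727,.1827,.05,-7)
snap('wrist','w7.png')
print(proj('wrist',[.5727,.1827,.028]))
"
```

```text
time: 20.8
tool_pos: [0.5738, 0.1792, 0.0373]
ee_rot: [3.063, -0.078, -0.13]
wrist_force: [0.5, 0.9, -0.1]
width: 0.0357
tip now [0.5711 0.1826 0.0766] width 0.0357 shift cm -0.05 -0.24 2.65 spin -0.008 (1 rows) |s| 2.7 (0.6 rows) j6 0.42 j1 0.27 j6after 0.42 tilt 6.3 az -53 jaw -7 t=20.8
[311.18452429 254.37694162]
```

View pics/w7.png

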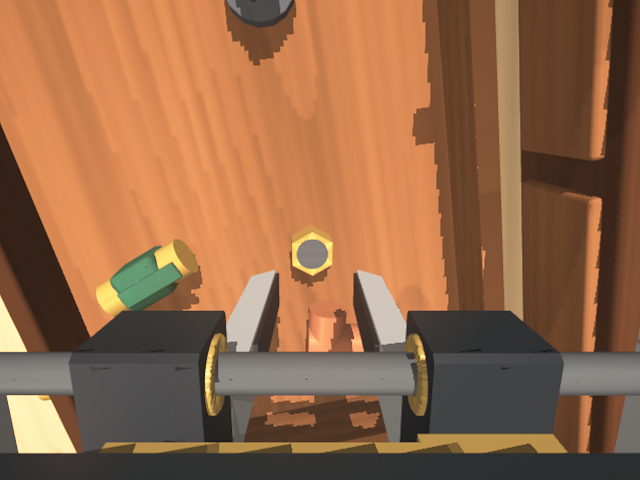

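```bash
python3 - <<'E'
from h import *
hexfit('wrist',312,253,r=26)
W,_=cloud('wrist')
for u,v in [(322,303),(312,306),(340,312),(325,310)]: print((u,v),np.round(W[v,u],4))
gt(.5727,.1829,.015,-7)
gt(.5727,.1829,.10,-7)
E
```

```text
(312, 253) n 1429 c [0.5728 0.1836] mean [0.573  0.1839] ang 52.3 rms 0.92 mm zmed 0.0288
(322, 303) [0.5754 0.1435 0.0164]
(312, 306) [0.5686 0.1453 0.0218]
(340, 312) [0.5856 0.1413 0.0279]
(325, 310) [0.5764 0.1431 0.0257]
tip now [0.5713 0.1824 0.077 ] width 0.0360 shift cm -0.35 -0.55 6.17 spin -0.003 (1 rows) |s| 6.2 (1.5 rows) j6 0.42 j1 0.27 j6after 0.42 tilt 6.3 az -52 jaw -7 t=20.9
tip now [0.5713 0.1824 0.077 ] width 0.0360 shift cm 0.31 0.11 -2.28 spin -0.003 (1 rows) |s| 2.3 (0.6 rows) j6 0.42 j1 0.27 j6after 0.42 tilt 6.3 az -52 jaw -7 t=20.9
```

```bash
python3 -m inch '-0.2 -0.4 3 0 0.62;-0.35 -0.58 6.1 0 0.62;-0.35 -0.58 6.1 0 0.62;-0.35 -0.58 6.1 0 0.62;-0.35 -0.58 6.1 0 0.62;-0.35 -0.58 6.1 0 1;-0.35 -0.58 6.1 0 1;-0.35 -0.58 6.1 0 1;-0.35 -0.58 6.1 0 1;0 -0.2 2 0 1;0.3 0.1 -2.3 0 1;0.3 0.1 -2.3 0 1;0.3 0.1 -2.3 0 1;0.3 0.1 -2.3 0 1' ; python3 -c "
from h import *
gt(*tl(26,-22),.08,78)
gt(*tl(26,-22),.035,78)
"
```

```text
time: 22.02
tool_pos: [0.5749, 0.1796, 0.0607]
ee_rot: [3.063, -0.078, -0.125]
wrist_force: [-0.7, -0.5, -1.7]
width: 0.0241
tip now [0.5723 0.1831 0.0999] width 0.0241 shift cm -9.69 35.25 4.01 spin -1.493 (13 rows) |s| 36.8 (8.8 rows) j6 0.41 j1 0.27 j6after -1.08 tilt 6.3 az -52 jaw -7 t=22.0
tip now [0.5723 0.1831 0.0999] width 0.0241 shift cm -10.04 34.90 8.48 spin -1.493 (13 rows) |s| 37.3 (8.9 rows) j6 0.41 j1 0.27 j6after -1.08 tilt 6.3 az -52 jaw -7 t=22.0
```

```bash
python3 -m inch '-9.7 35.2 2 -1.49 1;-9.7 35.2 2 -1.49 1;-9.7 35.2 2 -1.49 1;-9.7 35.2 2 -1.49 1;-9.7 35.2 2 -1.49 1;-9.7 35.2 2 -1.49 1;-9.7 35.2 2 -1.49 1;-9.7 35.2 4 -1.49 1;-9.7 35.2 4 -1.49 1;-9.7 35.2 4 -1.49 1;-9.7 35.2 4 -1.49 1;-9.7 35.2 4 -1.49 1;-9.7 35.2 4 -1.49 1;-9.7 35.2 4 -1.49 1;-10 34.9 7.5 -1.49 1;-10 34.9 8.5 -1.49 1;-10 34.9 8.5 -1.49 1;-10 34.9 8.5 -1.49 1' ; python3 -c "
from h import *
gt(*tl(26,-22),.0115,78)
"
```

```text
time: 23.52
tool_pos: [0.4347, -0.1595, -0.0059]
ee_rot: [3.061, 0.071, 1.358]
wrist_force: [0.2, -0.5, 0.1]
width: 0.0238
tip now [ 0.4322 -0.1561  0.0334] width 0.0238 shift cm 0.12 -0.08 2.18 spin -0.003 (1 rows) |s| 2.2 (0.5 rows) j6 -1.78 j1 -0.43 j6after -1.78 tilt 6.1 az -53 jaw 78 t=23.5
```

```bash
python3 -m inch '0.1 0 1.2 0 1;0.1 -0.1 2.2 0 1;0.1 -0.1 2.2 0 1;0.1 -0.1 2.2 0 0.62;0.1 -0.1 2.2 0 0.62;0.1 -0.1 2.2 0 0.62;0 0.1 0 0 0.62; 0 0.2 -4 0 0.62; 0 0.2 -8 0 0.62; 0 0.2 -12 0 0.62;0 0.2 -16 0 0.5;0 0.2 -20 0 0.5;0 0.2 -20 0 0.5;0 0.2 -20 0 0.5' ; python3 -c "
from h import *
gt(.46,-.136,.2)
snap('wrist','w8.png')
"
```

```text
time: 24.68
tool_pos: [0.4258, -0.1435, 0.1974]
ee_rot: [3.053, 0.072, 1.358]
wrist_force: [0.1, 0.2, 0.4]
width: 0.0468
tip now [ 0.423  -0.14    0.2366] width 0.0468 shift cm 1.43 3.21 3.86 spin 0.000 (1 rows) |s| 5.2 (1.3 rows) j6 -1.77 j1 -0.40 j6after -1.77 tilt 6.5 az -51 jaw 78 t=24.7
```

View pics/w8.png

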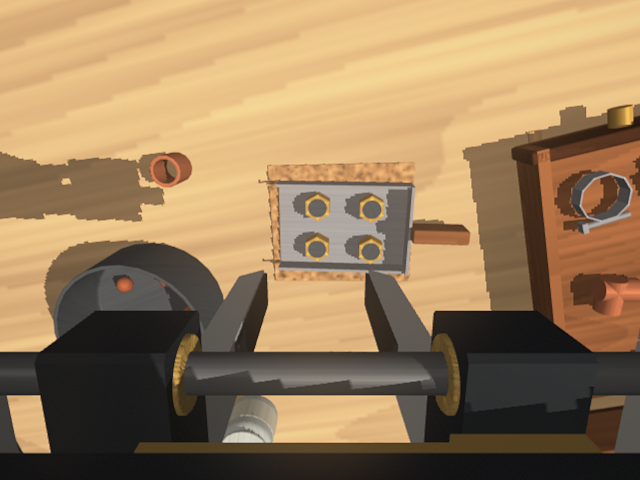

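```bash
python3 - <<'E'
from h import *
snap('scene','s4.png')
W,p=cloud('scene')
v,u=np.mgrid[:480,:640]
m=np.isfinite(W[...,0])&(W[...,1]<-.55)&(W[...,0]<.5)
q=W[m]; print(q.shape)
for lo in np.arange(-1.2,.5,.1):
    s=q[(q[:,0]>lo)&(q[:,0]<lo+.1)]
    if len(s)==0: continue
    r=[]
    for y in np.arange(-1.5,-.5,.1):
        t=s[(s[:,1]>y)&(s[:,1]<y+.1)]
        r.append('%5.2f'%t[:,2].max() if len(t) else '  -  ')
    print('x %.1f'%lo,r)
E
```

```text
(44847, 3)
x -1.2 ['  -  ', '  -  ', '  -  ', '  -  ', '  -  ', '  -  ', '  -  ', '  -  ', '  -  ', '  -  ']
x -1.1 ['  -  ', '  -  ', '  -  ', '  -  ', '  -  ', '  -  ', '  -  ', '  -  ', '  -  ', '  -  ']
x -1.0 ['-0.03', '  -  ', '  -  ', '  -  ', '  -  ', '  -  ', '  -  ', '  -  ', '  -  ', '  -  ']
x -0.9 [' 0.27', ' 0.27', '-0.21', '  -  ', '  -  ', '  -  ', '  -  ', '  -  ', '  -  ', '  -  ']
x -0.8 [' 0.18', ' 0.18', ' 0.29', ' 0.29', ' 0.32', ' 0.34', ' 0.36', ' 0.38', ' 0.41', ' 0.41']
x -0.7 [' 0.18', ' 0.18', ' 0.18', '  -  ', '  -  ', '  -  ', '  -  ', '  -  ', '  -  ', '  -  ']
x -0.6 [' 0.18', ' 0.18', ' 0.18', '  -  ', '  -  ', '  -  ', '  -  ', '  -  ', '  -  ', '  -  ']
x -0.5 ['  -  ', ' 0.18', ' 0.18', ' 0.19', '  -  ', '  -  ', '  -  ', '  -  ', '  -  ', '  -  ']
x -0.4 [' 0.40', ' 0.40', ' 0.14', ' 0.19', '  -  ', '  -  ', '  -  ', '  -  ', '  -  ', '  -  ']
x -0.3 [' 0.40', ' 0.40', ' 0.19', ' 0.18', '  -  ', '  -  ', '  -  ', ' 0.00', ' 0.00', ' 0.00']
x -0.2 [' 0.40', ' 0.40', ' 0.19', ' 0.19', '  -  ', '  -  ', '-0.00', ' 0.01', ' 0.01', ' 0.01']
x -0.1 [' 0.39', ' 0.45', ' 0.45', ' 0.19', '  -  ', '  -  ', '  -  ', ' 0.01', ' 0.01', ' 0.01']
x 0.0 [' 0.19', ' 0.19', ' 0.19', ' 0.19', '  -  ', '  -  ', '  -  ', ' 0.01', ' 0.01', ' 0.01']
x 0.1 [' 0.19', ' 0.19', ' 0.19', ' 0.19', '  -  ', '  -  ', '  -  ', ' 0.01', ' 0.01', ' 0.01']
x 0.2 [' 0.19', ' 0.19', ' 0.19', ' 0.19', '  -  ', '  -  ', '  -  ', ' 0.01', ' 0.01', ' 0.01']
x 0.3 [' 0.19', ' 0.19', ' 0.19', ' 0.19', '  -  ', '  -  ', '-0.00', ' 0.01', ' 0.01', ' 0.00']
x 0.4 [' 0.41', ' 0.41', ' 0.41', ' 0.19', '  -  ', '  -  ', '  -  ', ' 0.00', ' 0.00', ' 0.00']
```

View pics/s4.png

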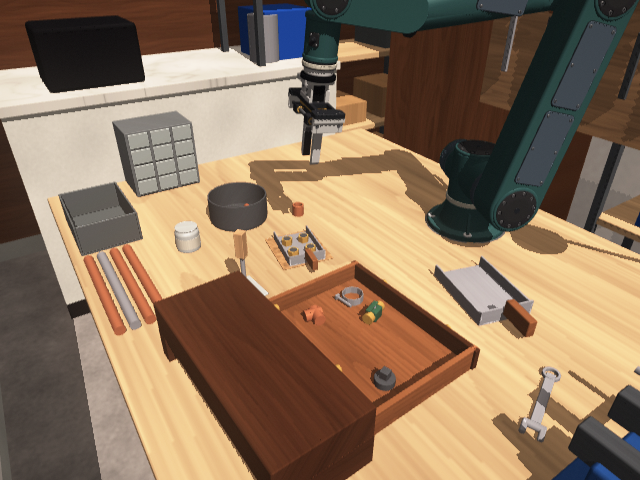

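```bash
python3 - <<'E'
from h import *
go(.12,-.52,.26,-12.3)
go(-.40,-.62,.36,-12.3)
E
```

```text
shift cm -43.66 -21.35 -5.40 spin -1.563 (13 rows) |s| 48.9 (11.7 rows) j6 -1.77 j1 -0.40 j6after -3.34 tilt 6.1 az -54 jaw 78 t=24.8
shift cm -65.07 -69.23 -17.76 spin -1.563 (13 rows) |s| 96.7 (23.2 rows) j6 -1.77 j1 -0.40 j6after -3.34 tilt 6.1 az -54 jaw 78 t=24.8
```

```bash
python3 -m inch '-43.7 -21.3 -5.4 0.5 0.5;-43.7 -21.3 -5.4 0.5 0.5;-43.7 -21.3 -5.4 0.5 0.5;-43.7 -21.3 -5.4 0.8 0.5;-43.7 -21.3 -5.4 0.8 0.5;-43.7 -21.3 -5.4 1 0.5;-43.7 -21.3 -5.4 1 0.5;-43.7 -21.3 -5.4 1.2 0.5;-43.7 -21.3 -5.4 1.4 0.5;-43.7 -21.3 -5.4 1.57 0.5;-65 -69 -18 1.57 0.5;-65 -69 -18 1.57 0.5;-65 -69 -18 1.57 0.5;-65 -69 -18 1.57 0.5;-65 -69 -18 1.57 0.5;-65 -69 -18 1.57 0.5;-65 -69 -18 1.57 0.5;-65 -69 -18 1.57 0.5;-65 -69 -18 1.57 0.5;-65 -69 -18 1.57 0.5' ; python3 -c "
from h import *
go(-.40,-.62,.36,-12.3)
go(-.46,-.71,.36,-12.3)
print(robot.get_obs()['joint_positions'])
"
```

```text
time: 26.45
tool_pos: [-0.231, -0.5728, 0.3262]
ee_rot: [3.076, -0.081, -0.207]
wrist_force: [0.7, -0.8, 0.6]
width: 0.0471
shift cm -15.24 8.39 -4.09 spin 0.007 (1 rows) |s| 17.9 (4.3 rows) j6 -1.85 j1 -2.11 j6after -1.85 tilt 6.0 az -51 jaw -12 t=26.4
shift cm -19.24 18.43 -3.75 spin 0.007 (1 rows) |s| 26.9 (6.5 rows) j6 -1.85 j1 -2.11 j6after -1.85 tilt 6.0 az -51 jaw -12 t=26.4
[-2.10815157  0.22818774  0.89903336  0.10666879  1.97592831 -1.85416624]
```

```bash
python3 -m inch '-15 8.5 -4 0 0.5;-15 8.5 -4 0 0.5;-15 8.5 -4 0 0.5;-19 18 -4 0 0.5;-19 18 -4 0 0.5;-30 45 -8 0 0.5;-30 45 -8 0 0.5;-30 45 -8 0 0.5;-30 45 -8 0 0.5;-30 45 -8 0 0.5;-30 45 -8 0 0.5;-30 45 -8 0 0.5'; python3 -c "
from h import *
go(-.46,-.71,.36,-12.3)
print(robot.get_obs()['joint_positions'])
"
```

```text
time: 27.45
tool_pos: [-0.4342, -0.6869, 0.2695]
ee_rot: [3.042, -0.069, -0.208]
wrist_force: [-0.1, -0.3, 0.2]
width: 0.047
shift cm -1.42 3.69 -8.84 spin 0.007 (1 rows) |s| 9.7 (2.3 rows) j6 -1.98 j1 -2.26 j6after -1.98 tilt 6.9 az -67 jaw -12 t=27.4
[-2.25551559  0.74823502  0.27453986  0.12088306  2.05849442 -1.98450014]
```

```bash
python3 -m inch '-14 37 -20 0 0.5;-14 37 -20 0 0.5;-14 37 -20 0 0.5;-14 37 -20 0 0.5;-14 37 -20 0 0.5;-14 37 -20 0 0.5'; python3 -c "
from h import *
go(-.46,-.71,.36,-12.3)
print(robot.get_obs()['joint_positions'])
"; python3 -m inch '-14 37 0 0 0.5;-14 37 0 0 0.5;-14 37 0 0 0.5;-14 37 0 0 0.5;-14 37 0 0 0.5;-14 37 0 0 0.5'; python3 -c "
from h import *
go(-.46,-.71,.36,-12.3)
print(robot.get_obs()['joint_positions'])
"
```

```text
time: 27.95
tool_pos: [-0.4452, -0.6992, 0.267]
ee_rot: [3.008, -0.057, -0.209]
wrist_force: [0.4, 0.4, -0.5]
width: 0.0467
shift cm -0.69 2.60 -9.09 spin 0.006 (1 rows) |s| 9.5 (2.3 rows) j6 -1.99 j1 -2.26 j6after -1.98 tilt 8.3 az -79 jaw -12 t=27.9
[-2.25865199  0.75289846  0.27469367  0.12364095  2.01791645 -1.98705607]
time: 28.45
tool_pos: [-0.4701, -0.7465, 0.1995]
ee_rot: [2.976, -0.045, -0.211]
wrist_force: [-1.5, -0.2, -0.4]
width: 0.0472
shift cm 0.95 -1.08 -16.43 spin 0.004 (1 rows) |s| 16.5 (4.0 rows) j6 -1.99 j1 -2.25 j6after -1.98 tilt 9.9 az -87 jaw -12 t=28.4
[-2.24758203  0.83810938  0.27546274  0.12074387  1.89707649 -1.98679432]
```

```bash
python3 -m inch '-14 37 -30 0 0.5;-14 37 -30 0 0.5;-14 37 -30 0 0.5'; python3 -m inch '-14 37 -30 0 0.5;-14 37 -30 0 0.5;-14 37 -30 0 0.5'; python3 -m inch '-14 37 -30 0 0.5;-14 37 -30 0 0.5;-14 37 -30 0 0.5';python3 -c "
from h import *
go(-.46,-.71,.36,-12.3)
print(robot.get_obs()['joint_positions'])
"
```

```text
time: 28.7
tool_pos: [-0.4719, -0.7405, 0.2372]
ee_rot: [2.939, -0.032, -0.213]
wrist_force: [-0.5, 0.4, 0.1]
width: 0.0474
time: 28.95
tool_pos: [-0.4736, -0.7349, 0.2722]
ee_rot: [2.901, -0.017, -0.216]
wrist_force: [0.1, 0.1, 1.0]
width: 0.0472
time: 29.2
tool_pos: [-0.4747, -0.7289, 0.305]
ee_rot: [2.864, -0.004, -0.219]
wrist_force: [-0.6, 0.2, 0.2]
width: 0.0471
shift cm 1.05 -0.57 -5.88 spin -0.005 (1 rows) |s| 6.0 (1.4 rows) j6 -1.99 j1 -2.27 j6after -2.00 tilt 15.9 az -102 jaw -13 t=29.2
[-2.27184625  0.7186438   0.2738022   0.13815389  1.9002595  -1.99071928]
```

```bash
python3 -m inch '-14 37 -30 0 0.5;-14 37 -30 0 0.5;-14 37 -30 0 0.5';python3 -c "
from h import *
go(-.46,-.71,.36,-12.3)
go(-.2,-.6,.4,-12.3)
go(.12,-.52,.3,-12.3)
go(.48,-.0445,.2,-12.3)
print(robot.get_obs()['joint_positions'])
"
```

```text
time: 29.45
tool_pos: [-0.4747, -0.7214, 0.3379]
ee_rot: [2.828, 0.009, -0.223]
wrist_force: [-1.3, -0.2, -0.4]
width: 0.0473
shift cm 1.16 -0.68 -2.55 spin -0.009 (1 rows) |s| 2.9 (0.7 rows) j6 -1.99 j1 -2.28 j6after -2.00 tilt 18.0 az -104 jaw -13 t=29.4
shift cm 24.04 -15.06 -11.65 spin -0.009 (1 rows) |s| 30.7 (7.4 rows) j6 -1.99 j1 -2.28 j6after -2.00 tilt 18.0 az -104 jaw -13 t=29.4
shift cm 53.57 -32.22 -7.00 spin -0.009 (1 rows) |s| 62.9 (15.1 rows) j6 -1.99 j1 -2.28 j6after -2.00 tilt 18.0 az -104 jaw -13 t=29.4
shift cm 78.24 -86.92 -14.49 spin -0.009 (1 rows) |s| 117.8 (28.3 rows) j6 -1.99 j1 -2.28 j6after -2.00 tilt 18.0 az -104 jaw -13 t=29.4
[-2.2803331   0.68065829  0.27380555  0.14492244  1.90029823 -1.99177186]
```

```bash
python3 -m inch '53.6 -32 -7 0 0.5;53.6 -32 -7 0 0.5;53.6 -32 -7 0 0.5;53.6 -32 -7 0 0.5;53.6 -32 -7 0 0.5;53.6 -32 -7 0 0.5;53.6 -32 -7 0 0.5;53.6 -32 -7 0 0.5;53.6 -32 -7 0 0.5;53.6 -32 -7 0 0.5;53.6 -32 -7 0 0.5;53.6 -32 -7 0 0.5;53.6 -32 -7 0 0.5;53.6 -32 -7 0 0.5;53.6 -32 -7 0 0.5;53.6 -32 -7 0 0.5;53.6 -32 -7 0 0.5'; python3 -c "
from h import *
go(.48,-.0445,.16,-12.3)
print(robot.get_obs()['joint_positions'])
"
```

```text
time: 30.87
tool_pos: [0.1226, -0.5211, 0.3015]
ee_rot: [2.827, 0.008, -0.218]
wrist_force: [-0.2, -0.1, 0.1]
width: 0.0469
shift cm 24.72 -55.91 -3.55 spin -0.003 (1 rows) |s| 61.2 (14.7 rows) j6 -1.16 j1 -1.34 j6after -1.16 tilt 18.1 az -104 jaw -12 t=30.9
[-1.34309368 -0.17058711  1.39153807 -0.14154517  1.63726673 -1.15624552]
```

```bash
python3 -m inch '24.7 -55.9 -3.6 0 0.5;24.7 -55.9 -3.6 0 0.5;24.7 -55.9 -3.6 0 0.5;24.7 -55.9 -3.6 0 0.5;24.7 -55.9 -3.6 0 0.5;24.7 -55.9 -3.6 0 0.5;24.7 -55.9 -3.6 0 0.5;24.7 -55.9 -3.6 0 0.5;24.7 -55.9 -3.6 0 0.5;24.7 -55.9 -3.6 0 0.5;24.7 -55.9 -3.6 0 0.5;24.7 -55.9 -3.6 0 0.5;24.7 -55.9 -3.6 0 0.5;24.7 -55.9 -3.6 0 0.5;24.7 -55.9 -3.6 0 0.5;24.7 -55.9 -3.6 0 0.5;24.7 -55.9 -3.6 0 0.5'; python3 -c "
from h import *
gt(.48,-.0445,.08,-12.3)
print(robot.get_obs()['joint_positions'])
snap('wrist','w9.png'); snap('top','t3.png',(130,130,540,310),1.9)
"
```

```text
time: 32.28
tool_pos: [0.4802, -0.0453, 0.1597]
ee_rot: [2.825, 0.011, -0.218]
wrist_force: [0.1, -0.8, 0.5]
width: 0.0469
tip now [ 0.4833 -0.0334  0.1972] width 0.0469 shift cm 0.05 -2.55 11.50 spin -0.003 (1 rows) |s| 11.8 (2.8 rows) j6 0.22 j1 0.03 j6after 0.21 tilt 18.1 az -104 jaw -12 t=32.3
[ 0.03046875  0.01652102  1.4966952  -0.3069044   1.71197486  0.21565837]
```

View pics/w9.png

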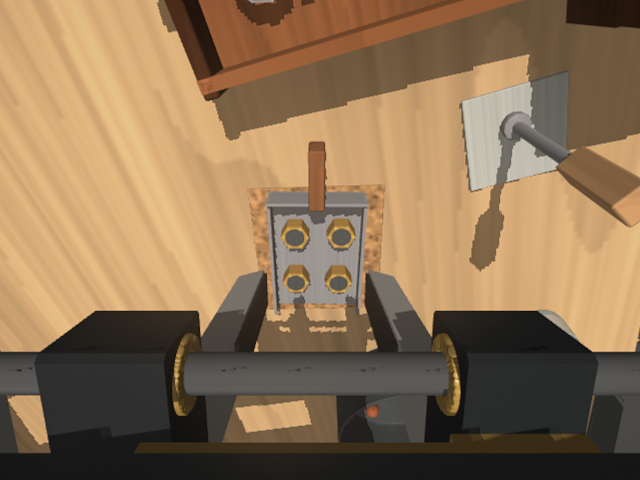

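View pics/t3.png

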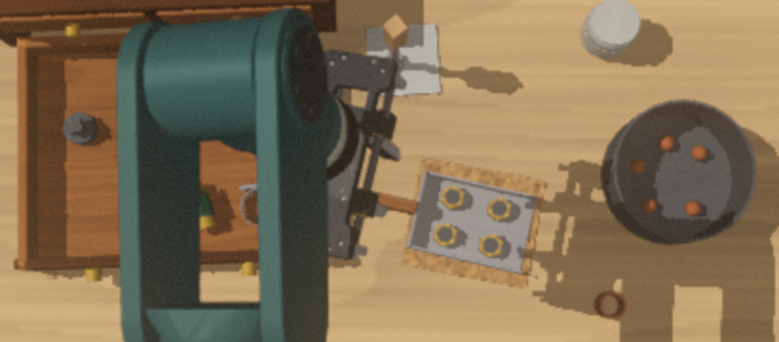

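```bash
python3 - <<'E'
from h import *
W,p=cloud('wrist'); hsv=cv2.cvtColor(p,cv2.COLOR_BGR2HSV)
m=np.zeros((480,640),bool); m[138:215,300:335]=1
m&=(abs(W[...,2]-.043)<.006)&(hsv[...,1]>90)
r=cv2.minAreaRect(W[m][:,:2].astype(np.float32)); print(m.sum(),r,np.median(W[m][:,2]))
# tray_grip: handle mid is at -94 -> about centre
c=np.array(r[0]); print('grip',c)
gt(*c,.08,-12.3); gt(*c,.017,-12.3); gt(*c,.03,-12.3)
E
```

```text
1029 ((0.47994473576545715, -0.042795244604349136), (0.05348357930779457, 0.013545405119657516), 78.10757446289062) 0.043596117305397086
grip [ 0.47994474 -0.04279524]
tip now [ 0.4827 -0.0344  0.1986] width 0.0471 shift cm 0.01 -2.84 11.55 spin -0.005 (1 rows) |s| 11.9 (2.9 rows) j6 0.22 j1 0.03 j6after 0.21 tilt 18.1 az -104 jaw -13 t=32.4
tip now [ 0.4827 -0.0344  0.1986] width 0.0471 shift cm 0.05 -4.80 17.53 spin -0.005 (1 rows) |s| 18.2 (4.4 rows) j6 0.22 j1 0.03 j6after 0.21 tilt 18.1 az -104 jaw -13 t=32.4
tip now [ 0.4827 -0.0344  0.1986] width 0.0471 shift cm 0.04 -4.40 16.30 spin -0.005 (1 rows) |s| 16.9 (4.0 rows) j6 0.22 j1 0.03 j6after 0.21 tilt 18.1 az -104 jaw -13 t=32.4
```

```bash
python3 -c "
from h import *
gt(.4782,-.0506,.07,-12.0); gt(.4782,-.0506,.017,-12.0)"; python3 -m inch '0 -2.7 12.7 0 0.5;0 -2.7 12.7 0 0.5;0 -2.7 12.7 0 0.5;0 -2.7 12.7 0 0.5;0 -4 16.5 0 0.5;0 -4 16.5 0 0.5;0 -4 16.5 0 0.5;0 -4 16.5 0 0.5';python3 -c "
from h import *
gt(.4782,-.0506,.017,-12.0)"
```

```text
tip now [ 0.4827 -0.0344  0.1986] width 0.0471 shift cm 0.01 -2.39 12.75 spin -0.011 (1 rows) |s| 13.0 (3.1 rows) j6 0.22 j1 0.03 j6after 0.20 tilt 18.1 az -104 jaw -13 t=32.4
tip now [ 0.4827 -0.0344  0.1986] width 0.0471 shift cm 0.05 -4.04 17.78 spin -0.011 (1 rows) |s| 18.2 (4.4 rows) j6 0.22 j1 0.03 j6after 0.20 tilt 18.1 az -104 jaw -13 t=32.4
time: 33.05
tool_pos: [0.4774, -0.0596, -0.0052]
ee_rot: [2.826, 0.004, -0.221]
wrist_force: [0.8, -0.7, -0.4]
width: 0.0472
tip now [ 0.4802 -0.0477  0.0324] width 0.0472 shift cm -0.13 -0.17 1.56 spin -0.012 (1 rows) |s| 1.6 (0.4 rows) j6 0.30 j1 0.00 j6after 0.28 tilt 18.1 az -103 jaw -13 t=33.0
```

```bash
python3 -m inch '-0.1 -0.2 1.5 0 0.5;-0.1 -0.2 1.5 0 0.5;-0.1 -0.2 1.5 0 0.5;-0.1 -0.2 1.5 0 1;-0.1 -0.2 1.5 0 1;-0.1 -0.2 1.5 0 1;-0.1 -0.2 1.5 0 1;-0.1 -0.2 1.5 0 1;-0.1 -0.2 1.5 0 1;-0.1 -0.2 1.5 0 1';python3 -c "
from h import *
gt(.4782,-.0506,.017,-12.0);gt(.4782,-.0506,.047,-12.0)
snap('wrist','w10.png')"
```

```text
time: 33.88
tool_pos: [0.4759, -0.062, -0.0199]
ee_rot: [2.826, 0.004, -0.221]
wrist_force: [-1.5, 0.5, 1.0]
width: 0.0138
tip now [ 0.4787 -0.0501  0.0177] width 0.0138 shift cm -0.04 0.04 0.08 spin -0.012 (1 rows) |s| 0.1 (0.0 rows) j6 0.30 j1 -0.00 j6after 0.29 tilt 18.1 az -103 jaw -13 t=33.9
tip now [ 0.4787 -0.0501  0.0177] width 0.0138 shift cm -0.05 0.97 -2.77 spin -0.012 (1 rows) |s| 2.9 (0.7 rows) j6 0.30 j1 -0.00 j6after 0.29 tilt 18.1 az -103 jaw -13 t=33.9
```

View pics/w10.png

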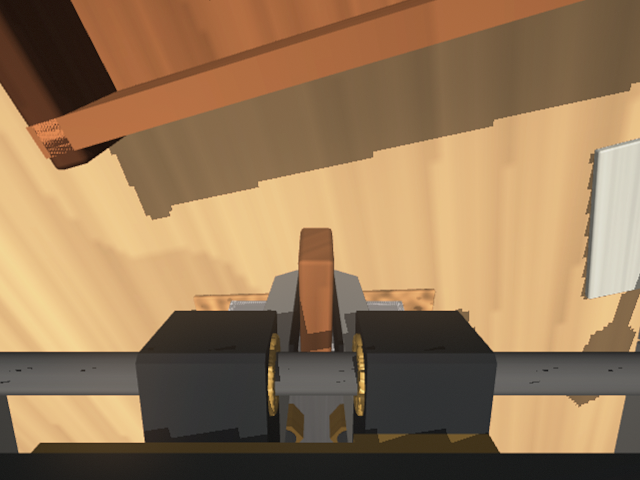

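```bash
python3 -m inch '0 0.15 -0.5 0 1;0 0.3 -1 0 1;0 0.45 -1.4 0 1;0 0.6 -1.9 0 1;0 0.8 -2.4 0 1;0 0.95 -2.9 0 1;0 0.95 -2.9 0 1;0 0.95 -2.9 0 1';python3 -c "
from h import *
gt(.4782,-.0506,.017,-12.0)
p,d,o=snap('scene','s5.png',(220,190,380,310),4.5); snap('top','t4.png',(300,170,440,300),4.5)
W,_=cloud('top')
for u,v in [(395,245),(403,235),(380,247),(360,230),(365,240),(372,262)]: print((u,v),np.round(W[v,u],4))"
```

```text
time: 34.6
tool_pos: [0.4764, -0.062, 0.0112]
ee_rot: [2.827, 0.002, -0.221]
wrist_force: [-0.3, -0.2, -2.2]
width: 0.0138
tip now [ 0.4792 -0.0501  0.0487] width 0.0138 shift cm -0.08 -0.92 3.04 spin -0.012 (1 rows) |s| 3.2 (0.8 rows) j6 0.28 j1 -0.00 j6after 0.27 tilt 18.1 az -103 jaw -13 t=34.6
(395, 245) [ 0.4622 -0.1713  0.0366]
(403, 235) [ 0.4844 -0.189   0.0352]
(380, 247) [ 0.4573 -0.1384  0.0389]
(360, 230) [ 0.4939 -0.0946  0.0409]
(365, 240) [ 0.4729 -0.1061  0.0328]
(372, 262) [ 0.4244 -0.121   0.0397]
```

View pics/s5.png

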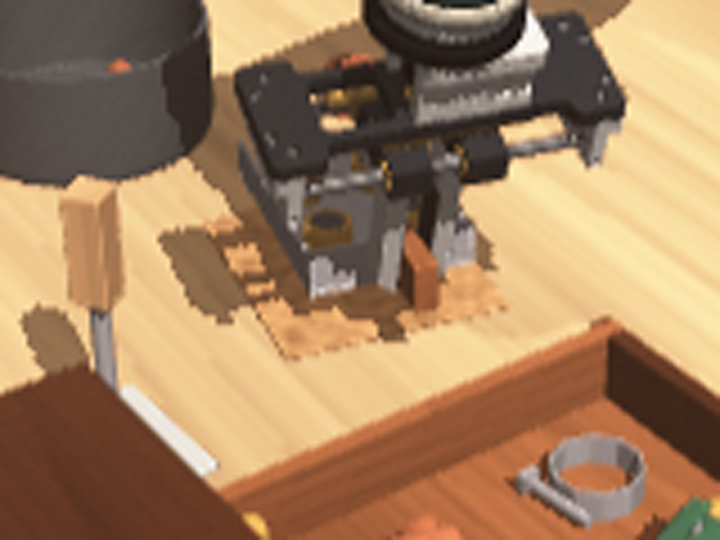

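View pics/t4.png

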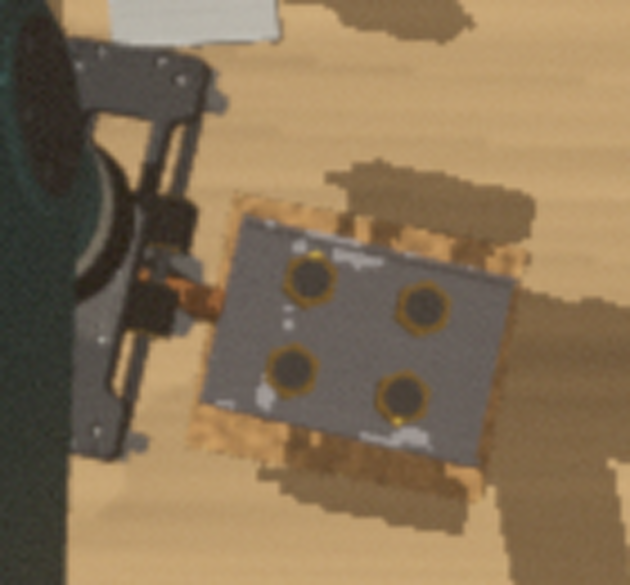

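```bash
cat > plan.py <<'E'
from h import *
import json,sys
def tray_local(o):  # call once when tray level in grip
    Rm=R.from_euler('xyz',o['ee_rot']).as_matrix(); t=np.array(o['tool_pos'])
    T0=np.eye(3); T0[:,0]=[ex[0],ex[1],0]; T0[:,1]=[ey[0],ey[1],0]
    org=np.array([.4606,-.136,.034])
    return Rm.T@T0, Rm.T@(org-t)
POT=np.array([.516,-.366])
def pose(Rt,A,b,p): # tool rot, pos -> tray rot, org
    return Rt@A, p+Rt@b
pts=np.array([[68,46,0],[68,-46,0],[-68,46,0],[-68,-46,0],[-121,0,12]])/1000.
def plan(A,b,phis,off=0.01,minz=.09):
    o=robot.get_obs(); R0=R.from_euler('xyz',o['ee_rot']).as_matrix(); p0=np.array(o['tool_pos'])
    out=[]
    for ph in phis:
        Rt=R0@R.from_euler('z',ph).as_matrix()
        TR,org=pose(Rt,A,b,np.zeros(3))
        lip=org+TR@np.array([.068,0,.003]); d=TR[:,0]; h=d[:2]/np.linalg.norm(d[:2])
        zs=(org+pts@TR.T)[:,2]
        p=np.zeros(3); p[:2]=POT-off*h-lip[:2]; p[2]=minz-zs.min()
        s=R0.T@(p-p0)*100
        n=TR[:,2]
        print('phi %5.2f shift %6.1f %6.1f %6.1f | tcp %s r %.3f | nose-down %.1f side %.1f lipaz %.0f lipz %.3f'%(ph,*s,np.round(p,3),np.hypot(*p[:2]),np.degrees(np.arcsin(-TR[2,0])),np.degrees(np.arcsin(TR[2,1])),np.degrees(np.arctan2(d[1],d[0])),(p+lip)[2]))
E
python3 - <<'E'
from plan import *
A,b=tray_local(robot.get_obs()); np.savez('tray.npz',A=A,b=b)
plan(A,b,[0],minz=.15)
plan(A,b,np.arange(0,3.0,.25))
print(robot.get_obs()['joint_positions'])
E
```

```text
phi  0.00 shift   10.3   16.4   -6.9 | tcp [ 0.548 -0.216  0.126] r 0.589 | nose-down 0.0 side -0.0 lipaz -102 lipz 0.153
phi  0.00 shift   10.4   14.5   -1.2 | tcp [ 0.548 -0.216  0.066] r 0.589 | nose-down 0.0 side -0.0 lipaz -102 lipz 0.093
phi  0.25 shift   14.2   15.1   -1.5 | tcp [ 0.584 -0.228  0.071] r 0.627 | nose-down 0.4 side 4.4 lipaz -116 lipz 0.097
phi  0.50 shift   17.8   16.5   -1.8 | tcp [ 0.616 -0.249  0.078] r 0.665 | nose-down 1.9 side 8.6 lipaz -129 lipz 0.100
phi  0.75 shift   20.9   18.8   -2.1 | tcp [ 0.643 -0.276  0.087] r 0.699 | nose-down 4.3 side 12.3 lipaz -143 lipz 0.103
phi  1.00 shift   23.4   21.8   -2.2 | tcp [ 0.661 -0.309  0.098] r 0.729 | nose-down 7.5 side 15.3 lipaz -156 lipz 0.105
phi  1.25 shift   25.1   25.3   -2.3 | tcp [ 0.67  -0.344  0.11 ] r 0.754 | nose-down 11.3 side 17.3 lipaz -169 lipz 0.107
phi  1.50 shift   25.9   29.0   -2.3 | tcp [ 0.671 -0.381  0.121] r 0.771 | nose-down 15.6 side 18.3 lipaz 177 lipz 0.107
phi  1.75 shift   25.8   32.8   -2.2 | tcp [ 0.661 -0.417  0.132] r 0.781 | nose-down 20.0 side 18.2 lipaz 164 lipz 0.107
phi  2.00 shift   24.7   36.5   -2.0 | tcp [ 0.643 -0.449  0.142] r 0.784 | nose-down 24.4 side 16.8 lipaz 150 lipz 0.106
phi  2.25 shift   22.8   39.7   -1.8 | tcp [ 0.617 -0.475  0.15 ] r 0.779 | nose-down 28.4 side 14.5 lipaz 135 lipz 0.104
phi  2.50 shift   20.0   42.4   -1.5 | tcp [ 0.584 -0.495  0.155] r 0.766 | nose-down 31.8 side 11.3 lipaz 120 lipz 0.101
phi  2.75 shift   16.7   44.3   -1.1 | tcp [ 0.548 -0.506  0.158] r 0.745 | nose-down 34.4 side 7.4 lipaz 104 lipz 0.098
[-0.00216961  0.09610202  1.71953934 -0.31098861  1.40850842  0.28145305]
```

```bash
python3 -m inch '0 0.6 -2 0 1;0 1.2 -4 0 1;0 1.9 -6 0 1;0.5 2.6 -7 0 1;1.5 4 -7 0 1;2.8 5.5 -6.5 0 1;4.1 7.2 -6 0 1;5.4 8.9 -5.5 0 1;6.7 10.5 -5 0 1;8 12.2 -4.4 0 1;9.2 13.8 -3.9 0 1;10 15 -3.6 0 1;10.3 15.3 -3.5 0 1;10.3 15.3 -3.5 0 1;10.3 15.3 -3.5 0 1';python3 -c "
from plan import *
z=np.load('tray.npz'); A,b=z['A'],z['b']
o=robot.get_obs(); Rm=R.from_euler('xyz',o['ee_rot']).as_matrix(); TR,org=pose(Rm,A,b,o['tool_pos']); print('pred tray org',org)
plan(A,b,np.arange(0,3.0,.25))
snap('top','t5.png',(340,100,560,300),3.5); snap('scene','s6.png',(150,120,350,290),3.5)"
```

```text
time: 35.95
tool_pos: [0.5467, -0.2154, 0.0902]
ee_rot: [2.827, 0.005, -0.221]
wrist_force: [-0.2, 0.7, -3.6]
width: 0.0138
pred tray org [ 0.53151778 -0.28937541  0.11369162]
phi  0.00 shift    0.1   -0.7    2.2 | tcp [ 0.548 -0.216  0.067] r 0.589 | nose-down 0.1 side -0.1 lipaz -102 lipz 0.093
phi  0.25 shift    3.9   -0.2    1.9 | tcp [ 0.584 -0.228  0.071] r 0.627 | nose-down 0.5 side 4.3 lipaz -116 lipz 0.096
phi  0.50 shift    7.5    1.3    1.6 | tcp [ 0.616 -0.249  0.078] r 0.665 | nose-down 1.9 side 8.5 lipaz -129 lipz 0.100
phi  0.75 shift   10.7    3.6    1.4 | tcp [ 0.643 -0.276  0.087] r 0.699 | nose-down 4.3 side 12.2 lipaz -143 lipz 0.103
phi  1.00 shift   13.2    6.5    1.2 | tcp [ 0.661 -0.309  0.098] r 0.729 | nose-down 7.5 side 15.2 lipaz -156 lipz 0.105
phi  1.25 shift   14.9   10.0    1.2 | tcp [ 0.67  -0.345  0.109] r 0.754 | nose-down 11.3 side 17.3 lipaz -169 lipz 0.106
phi  1.50 shift   15.7   13.8    1.2 | tcp [ 0.671 -0.381  0.121] r 0.771 | nose-down 15.5 side 18.3 lipaz 177 lipz 0.107
phi  1.75 shift   15.6   17.6    1.2 | tcp [ 0.661 -0.417  0.132] r 0.782 | nose-down 19.9 side 18.1 lipaz 164 lipz 0.107
phi  2.00 shift   14.5   21.3    1.4 | tcp [ 0.643 -0.449  0.142] r 0.784 | nose-down 24.3 side 16.8 lipaz 150 lipz 0.106
phi  2.25 shift   12.5   24.5    1.7 | tcp [ 0.617 -0.475  0.149] r 0.779 | nose-down 28.3 side 14.5 lipaz 135 lipz 0.104
phi  2.50 shift    9.8   27.2    2.0 | tcp [ 0.584 -0.495  0.155] r 0.766 | nose-down 31.8 side 11.3 lipaz 120 lipz 0.101
phi  2.75 shift    6.4   29.0    2.3 | tcp [ 0.548 -0.506  0.158] r 0.746 | nose-down 34.3 side 7.5 lipaz 104 lipz 0.098
```

View pics/t5.png

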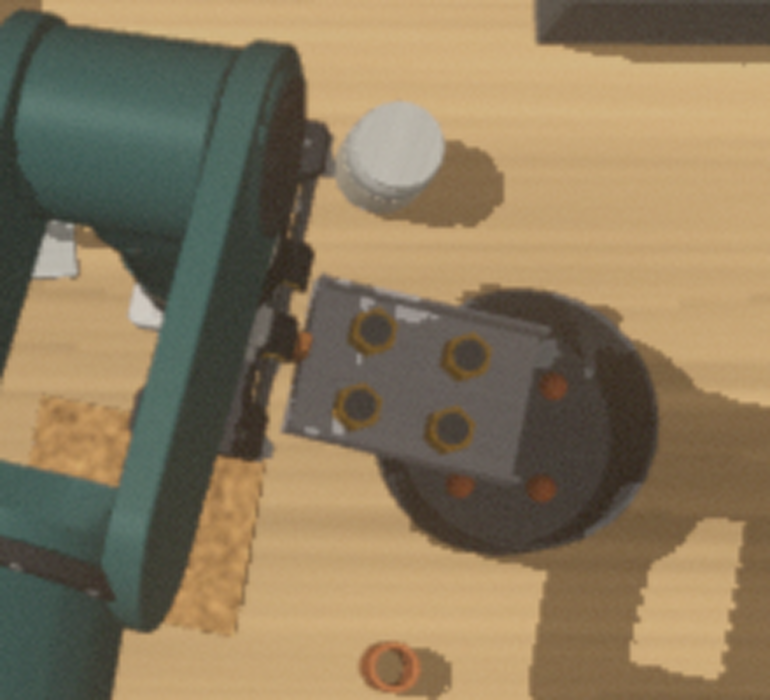

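View pics/s6.png

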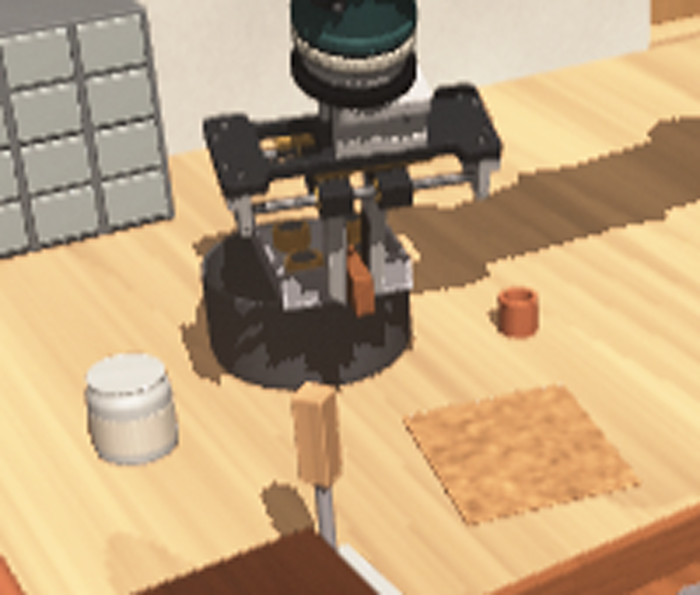

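```bash
python3 -m inch '1.3 -0.2 0.7 0.08 1;2.6 -0.1 0.8 0.17 1;3.9 0.1 0.9 0.25 1;5.1 0.5 0.8 0.33 1;6.3 1 0.8 0.42 1;7.5 1.6 0.7 0.5 1;8.6 2.3 0.6 0.58 1;9.7 3.1 0.5 0.67 1;10.7 3.9 0.4 0.75 1;11.6 4.8 0.4 0.83 1;12.4 5.8 0.3 0.92 1;13.2 6.8 0.3 1 1;13.8 7.9 0.3 1.08 1;14.4 9.1 0.2 1.17 1;14.9 10.3 0.2 1.25 1;14.9 10.3 0.2 1.25 1;14.9 10.3 0.2 1.25 1';python3 -c "
from plan import *
z=np.load('tray.npz'); A,b=z['A'],z['b']
o=robot.get_obs(); Rm=R.from_euler('xyz',o['ee_rot']).as_matrix(); TR,org=pose(Rm,A,b,o['tool_pos']); print('pred tray org',org,o['joint_positions'])
plan(A,b,np.arange(0,1.7,.25))
snap('top','t6.png',(340,100,560,300),3.5); snap('scene','s7.png',(150,120,350,290),3.5)"
```

```text
time: 37.47
tool_pos: [0.671, -0.3429, 0.1199]
ee_rot: [3.034, -0.296, -1.451]
wrist_force: [0.3, 0.2, -2.7]
width: 0.0139
pred tray org [ 0.5927232  -0.35139233  0.12739114] [-0.389625    0.5248432   0.94716034 -0.31071277  1.6168569   1.05472744]
phi  0.00 shift   -0.2   -0.0    1.0 | tcp [ 0.67  -0.344  0.109] r 0.753 | nose-down 11.3 side 17.3 lipaz -169 lipz 0.106
phi  0.25 shift    3.6    0.4    1.0 | tcp [ 0.671 -0.381  0.121] r 0.771 | nose-down 15.5 side 18.3 lipaz 177 lipz 0.107
phi  0.50 shift    7.2    1.7    1.1 | tcp [ 0.661 -0.416  0.132] r 0.781 | nose-down 19.9 side 18.1 lipaz 164 lipz 0.107
phi  0.75 shift   10.3    3.9    1.3 | tcp [ 0.643 -0.448  0.142] r 0.784 | nose-down 24.3 side 16.8 lipaz 150 lipz 0.106
phi  1.00 shift   12.8    6.8    1.5 | tcp [ 0.617 -0.475  0.149] r 0.779 | nose-down 28.3 side 14.5 lipaz 135 lipz 0.104
phi  1.25 shift   14.4   10.2    1.9 | tcp [ 0.585 -0.495  0.155] r 0.766 | nose-down 31.8 side 11.3 lipaz 120 lipz 0.101
phi  1.50 shift   15.2   14.0    2.2 | tcp [ 0.548 -0.506  0.158] r 0.746 | nose-down 34.3 side 7.4 lipaz 104 lipz 0.098
```

View pics/t6.png

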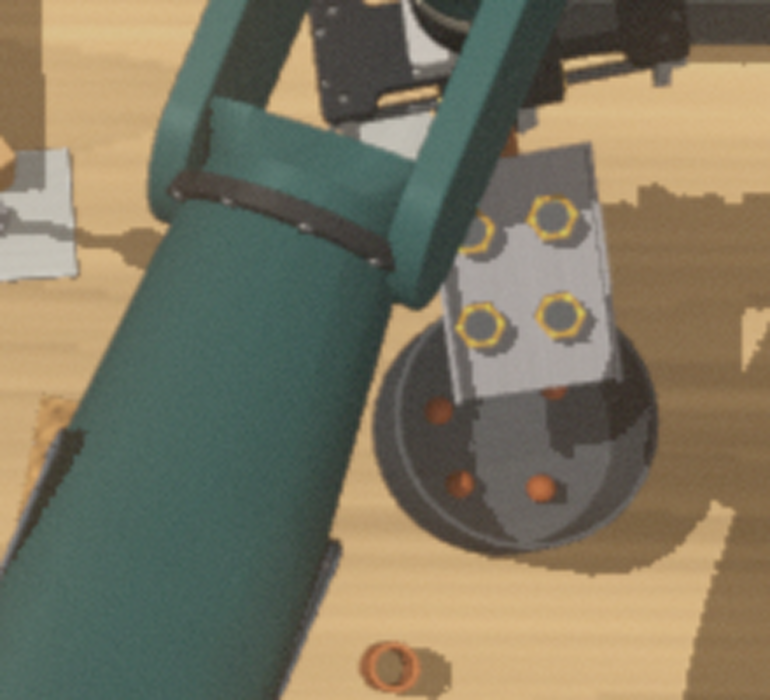

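View pics/s7.png

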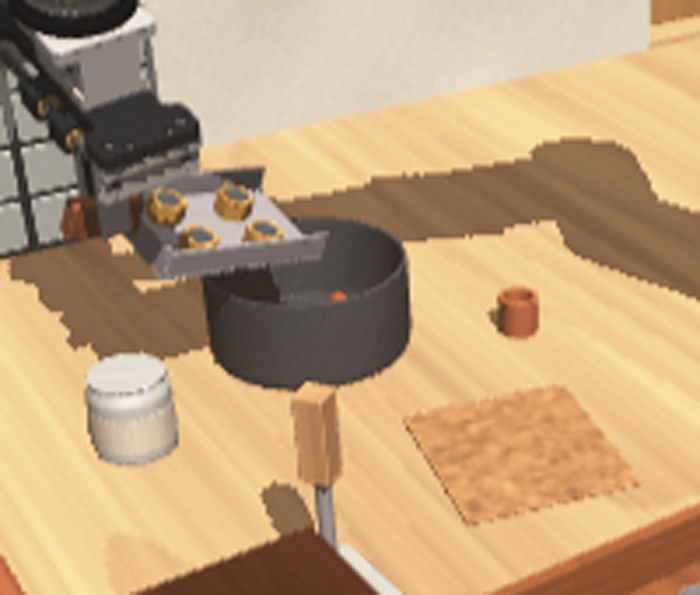

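```bash
python3 -m inch '1.2 0 0.3 0.08 1;2.4 0.1 0.6 0.17 1;3.6 0.3 0.8 0.25 1;4.8 0.7 0.9 0.33 1;6 1.1 0.9 0.42 1;7.2 1.6 0.9 0.5 1;8.3 2.3 1 0.58 1;9.3 3 1.1 0.67 1;10.3 3.8 1.1 0.75 1;11.2 4.7 1.2 0.83 1;12 5.7 1.3 0.92 1;12.8 6.7 1.4 1 1;13.4 7.8 1.5 1.08 1;14 8.9 1.6 1.17 1;14.4 10.1 1.7 1.25 1;14.7 11.4 1.8 1.33 1;15 12.7 1.9 1.42 1;15.2 13.9 2 1.5 1;15.2 13.9 2 1.5 1;15.2 13.9 2 1.5 1';python3 -c "
from plan import *
z=np.load('tray.npz'); A,b=z['A'],z['b']
o=robot.get_obs(); Rm=R.from_euler('xyz',o['ee_rot']).as_matrix(); TR,org=pose(Rm,A,b,o['tool_pos']); print('pred tray org',org,o['joint_positions'])
plan(A,b,[0,.1])
snap('top','t7.png',(340,100,560,300),3.5); snap('scene','s8.png',(150,120,350,290),3.5)"
```

```text
time: 39.23
tool_pos: [0.5492, -0.5041, 0.1596]
ee_rot: [-2.852, -0.124, -2.982]
wrist_force: [-0.1, 0.0, -1.2]
width: 0.0137
pred tray org [ 0.53300351 -0.43021411  0.13642256] [-0.67230027  0.42150078  1.01386324 -0.28359142  1.56923108  2.27199824]
phi  0.00 shift    0.0   -0.1    0.3 | tcp [ 0.549 -0.506  0.158] r 0.746 | nose-down 34.3 side 7.5 lipaz 104 lipz 0.098
phi  0.10 shift    1.6    0.0    0.4 | tcp [ 0.533 -0.508  0.158] r 0.736 | nose-down 35.0 side 5.8 lipaz 98 lipz 0.097
```

View pics/t7.png

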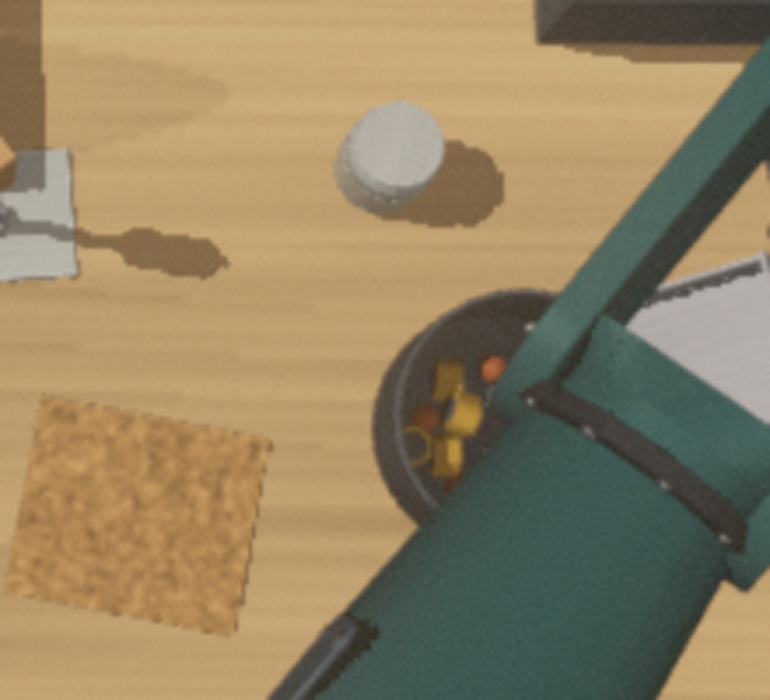

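View pics/s8.png

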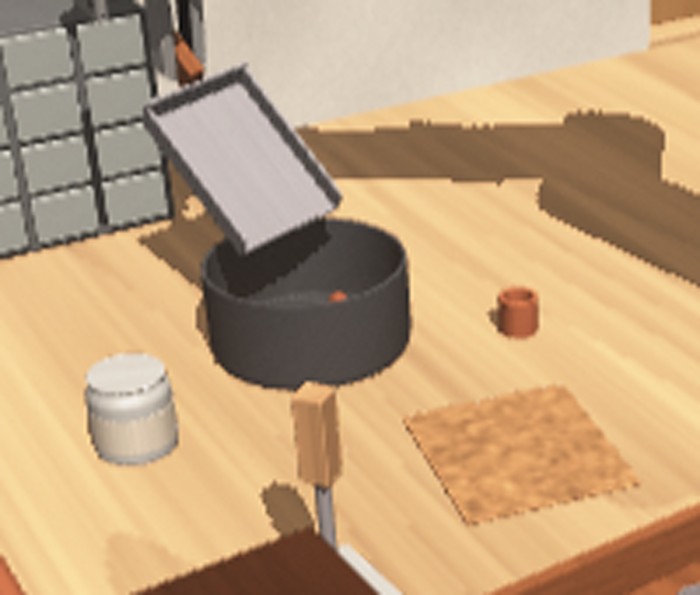

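```bash
python3 - <<'E'
from plan import *
L=np.load('last_top.npz'); p=L['p']; 
# mat is crop (5..272,395..635)/3.5+(340,100) ; segment by texture: difference between mat & wood
hsv=cv2.cvtColor(p,cv2.COLOR_BGR2HSV); x0,y0,x1,y1=335,205,425,290
for q in [(380,246),(345,240),(400,235),(430,230),(425,260)]: print(q,hsv[q[1],q[0]],p[q[1],q[0]])
W,_=cloud('top'); print(np.nanmedian(W[225:265,355:400,2]), np.nanmedian(W[270:290,425:440,2]))
lab=cv2.cvtColor(cv2.GaussianBlur(p,(5,5),0),cv2.COLOR_BGR2LAB).astype(int)
m=((lab[...,0]<lab[275:290,425:440,0].mean()-12)).astype(np.uint8)
mm=np.zeros_like(m); mm[y0:y1,x0:x1]=m[y0:y1,x0:x1]
mm=cv2.morphologyEx(mm,cv2.MORPH_CLOSE,np.ones((5,5))); mm=cv2.morphologyEx(mm,cv2.MORPH_OPEN,np.ones((5,5)))
n,lb,st,_=cv2.connectedComponentsWithStats(mm); k=1+np.argmax(st[1:,4]); cs,_=cv2.findContours((lb==k).astype(np.uint8),cv2.RETR_EXTERNAL,cv2.CHAIN_APPROX_NONE)
P=np.array([onplane('top',*c[0],.003)[:2] for c in cs[0]],np.float32)
print(cv2.minAreaRect(P))
o=robot.get_obs(); R0=R.from_euler('xyz',o['ee_rot']).as_matrix(); print('up in tool',R0.T@[0,0,1])
go(.55,-.45,.24); go(.56,-.30,.20); go(.478,-.062,.10); go(.48,-.062,-.01)
E
```

```text
(380, 246) [ 17 139 178] [ 81 135 178]
(345, 240) [ 18 108 194] [112 160 194]
(400, 235) [ 16 133 167] [ 80 126 167]
(430, 230) [ 17 106 187] [109 154 187]
(425, 260) [ 17 107 186] [108 153 186]
0.0036266266590534446 0.5161150153453727Traceback (most recent call last):
  File "<stdin>", line 11, in <module>
    return _wrapfunc(a, 'argmax', axis=axis, out=out, **kwds)
    return bound(*args, **kwds)
ValueError: attempt to get argmax of an empty sequence
```

```bash
python3 - <<'E'
from plan import *
L=np.load('last_top.npz'); p=L['p']; 
hsv=cv2.cvtColor(cv2.GaussianBlur(p,(5,5),0),cv2.COLOR_BGR2HSV); x0,y0,x1,y1=335,205,425,290
mm=np.zeros((480,640),np.uint8); mm[y0:y1,x0:x1]=(hsv[y0:y1,x0:x1,1]>120)
n,lb,st,_=cv2.connectedComponentsWithStats(mm); k=1+np.argmax(st[1:,4]); cs,_=cv2.findContours((lb==k).astype(np.uint8),cv2.RETR_EXTERNAL,cv2.CHAIN_APPROX_NONE)
P=np.array([onplane('top',*c[0],.003)[:2] for c in cs[0]],np.float32)
print(cv2.minAreaRect(P))
o=robot.get_obs(); R0=R.from_euler('xyz',o['ee_rot']).as_matrix(); print('up in tool',R0.T@[0,0,1])
go(.55,-.45,.24); go(.56,-.30,.20); go(.478,-.062,.10); go(.48,-.062,-.01)
E
```

```text
((0.4606451690196991, -0.13946397602558136), (0.15078839659690857, 0.13057439029216766), 79.19165802001953)
up in tool [ 0.12357053 -0.28288015 -0.951162  ]
shift cm 0.14 2.78 -9.31 spin 0.000 (1 rows) |s| 9.7 (2.3 rows) j6 2.27 j1 -0.67 j6after 2.27 tilt 18.0 az -103 jaw -171 t=39.3
shift cm -3.71 17.83 -10.08 spin 0.000 (1 rows) |s| 20.8 (5.0 rows) j6 2.27 j1 -0.67 j6after 2.27 tilt 18.0 az -103 jaw -171 t=39.3
shift cm -0.68 44.59 -7.13 spin 0.000 (1 rows) |s| 45.2 (10.8 rows) j6 2.27 j1 -0.67 j6after 2.27 tilt 18.0 az -103 jaw -171 t=39.3
shift cm -2.23 47.66 3.32 spin 0.000 (1 rows) |s| 47.8 (11.5 rows) j6 2.27 j1 -0.67 j6after 2.27 tilt 18.0 az -103 jaw -171 t=39.3
```

```bash
python3 -m inch '0 0.8 -3 0 1;0.1 1.8 -6 -0.05 1;0.1 2.8 -9 -0.15 1;0 3.5 -10 -0.27 1;-0.3 4.5 -10 -0.39 1;-0.6 5.5 -10 -0.51 1;-0.9 6.5 -10 -0.63 1;-1.2 7.5 -10 -0.75 1;-1.5 8.5 -10 -0.87 1;-1.8 9.5 -10 -0.99 1;-2.1 10.5 -10 -1.11 1;-2.4 11.5 -10 -1.23 1;-2.7 12.5 -10 -1.35 1;-3 13.5 -10 -1.47 1;-3.2 14.5 -10 -1.59 1;-3.4 15.5 -10 -1.71 1;-3.6 16.5 -10 -1.83 1;-3.7 17.8 -10 -1.95 1;-3.7 17.8 -10 -1.95 1;-3.7 17.8 -10 -1.95 1';python3 -c "
from plan import *
go(.50,-.16,.14); go(.4763,-.0645,.06); go(.4763,-.0645,-.015)
z=np.load('tray.npz'); A,b=z['A'],z['b']
plan(A,b,[-.8])"
```

```text
time: 41.0
tool_pos: [0.5606, -0.2997, 0.1992]
ee_rot: [2.915, -0.219, -0.988]
wrist_force: [0.5, -0.7, -2.7]
width: 0.0135
shift cm -15.93 -3.12 1.86 spin 0.000 (1 rows) |s| 16.3 (3.9 rows) j6 0.58 j1 -0.39 j6after 0.58 tilt 18.0 az -103 jaw -57 t=41.0
shift cm -26.73 -7.61 6.77 spin 0.000 (1 rows) |s| 28.6 (6.9 rows) j6 0.58 j1 -0.39 j6after 0.58 tilt 18.0 az -103 jaw -57 t=41.0
shift cm -28.36 -9.26 13.90 spin 0.000 (1 rows) |s| 32.9 (7.9 rows) j6 0.58 j1 -0.39 j6after 0.58 tilt 18.0 az -103 jaw -57 t=41.0
phi -0.80 shift  -10.5   -5.9   10.2 | tcp [ 0.547 -0.216  0.067] r 0.588 | nose-down 0.1 side -0.1 lipaz -102 lipz 0.093
```

```bash
python3 -m inch '-3 -0.5 0.5 -0.1 1;-6.5 -1.1 0.9 -0.22 1;-10 -2 1.2 -0.34 1;-13 -2.6 1.5 -0.46 1;-16 -3.1 1.9 -0.58 1;-19 -4.3 3 -0.7 1;-22 -5.6 4.3 -0.8 1;-25 -7 5.8 -0.8 1;-26.7 -7.6 6.8 -0.8 1;-26.7 -7.6 6.8 -0.8 1;-26.7 -7.6 6.8 -0.8 1;-27.2 -8 9 -0.8 1;-27.8 -8.6 11 -0.8 1;-28 -8.9 12.5 -0.8 1;-28 -8.9 12.5 -0.8 1;-28 -8.9 12.5 -0.8 1';python3 -c "
from plan import *
go(.4761,-.0638,-.0195,-12)
z=np.load('tray.npz'); A,b=z['A'],z['b']
plan(A,b,[0])
o=robot.get_obs(); Rm=R.from_euler('xyz',o['ee_rot']).as_matrix(); TR,org=pose(Rm,A,b,o['tool_pos']); print('pred tray org',org)
snap('top','t8.png',(300,130,540,310),3.3);snap('scene','s9.png',(220,190,380,310),4.5)"
```

```text
time: 42.33
tool_pos: [0.4772, -0.0663, 0.0009]
ee_rot: [2.827, 0.004, -0.216]
wrist_force: [0.6, 0.4, -0.9]
width: 0.0142
shift cm -0.15 -0.84 1.87 spin -0.007 (1 rows) |s| 2.1 (0.5 rows) j6 0.27 j1 -0.01 j6after 0.27 tilt 18.0 az -103 jaw -12 t=42.3
phi  0.00 shift   10.0   14.5   -2.2 | tcp [ 0.547 -0.216  0.067] r 0.588 | nose-down 0.1 side -0.0 lipaz -102 lipz 0.093
pred tray org [ 0.46236616 -0.14034048  0.02438601]
```

View pics/t8.png

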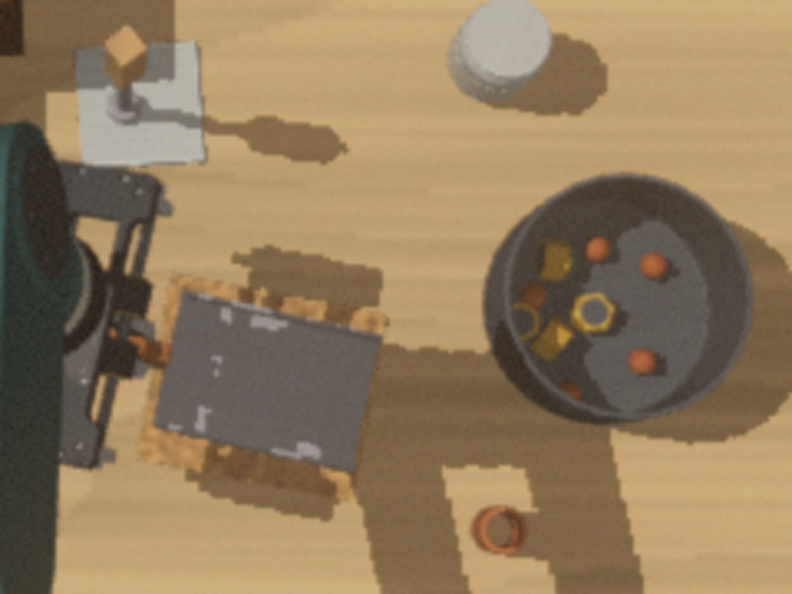

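View pics/s9.png

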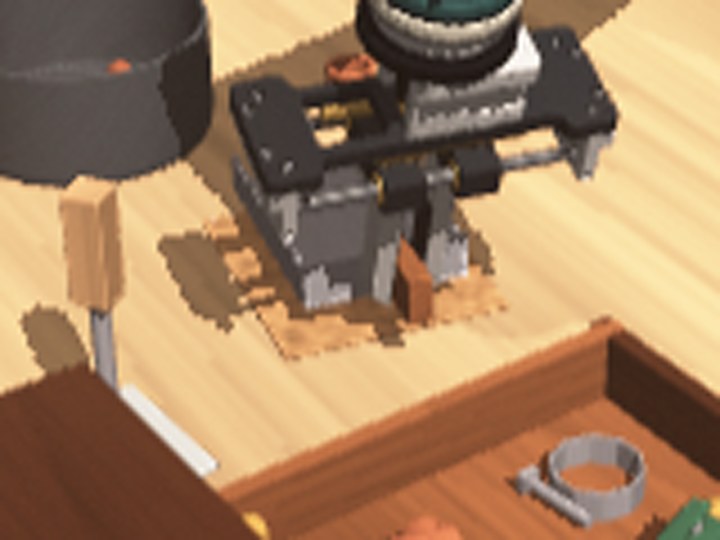

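```bash
python3 -m inch '-0.05 -0.4 0.5 0 1;-0.1 -0.6 1 0 1;-0.15 -0.75 1.5 0 1;-0.15 -0.85 1.9 0 1;-0.15 -0.85 1.95 0 1;-0.15 -0.85 1.95 0 1;-0.15 -0.85 1.95 0 1';python3 -c "
from plan import *
z=np.load('tray.npz'); A,b=z['A'],z['b']
o=robot.get_obs(); Rm=R.from_euler('xyz',o['ee_rot']).as_matrix(); TR,org=pose(Rm,A,b,o['tool_pos']); print('pred tray org',org)"; python3 -m inch '0 0 0 0 0.6;0 0 0 0 0.6;0 0 0 0 0.6;0 0 0 0 0.6';python3 -c "
from plan import *
go(.485,-.03,.14,-12)"
```

```text
time: 43.02
tool_pos: [0.4772, -0.0636, -0.019]
ee_rot: [2.828, 0.002, -0.215]
wrist_force: [-0.5, 0.1, -1.2]
width: 0.0136
pred tray org [ 0.46236156 -0.13769614  0.0044714 ]
time: 43.35
tool_pos: [0.4774, -0.0636, -0.0188]
ee_rot: [2.828, 0.001, -0.215]
wrist_force: [-0.0, 1.0, -0.3]
width: 0.0363
shift cm 0.01 1.62 -16.16 spin -0.006 (1 rows) |s| 16.2 (3.9 rows) j6 0.29 j1 -0.01 j6after 0.29 tilt 18.0 az -103 jaw -12 t=43.4
```

```bash
python3 -m inch '0 0.1 -2 0 0.5;0 0.3 -5 0 0.5;0 0.6 -9 0 0.5;0 1 -13 0 0.5;0 1.6 -17 0 0.4;0 2 -20 0 0.3;0 2 -20 0 0.3;0 2 -20 0 0.3';python3 -c "
from plan import *
snap('top','t9.png',(300,130,540,310),3.3)
go(.42,.35,.34,-12); go(.17,.74,.36,-12)
p,d,o=snap('scene','s10.png')
W,_=cloud('scene'); q=W[np.isfinite(W[...,0])]; q=q[(q[:,1]>.35)&(q[:,0]<.6)&(q[:,0]>-.3)]
for lo in np.arange(-.3,.6,.1):
    s=q[(q[:,0]>lo)&(q[:,0]<lo+.1)]
    print('x %.1f'%lo,[ '%.2f'%t[:,2].max() if len(t:=s[(s[:,1]>y)&(s[:,1]<y+.1)]) else '-' for y in np.arange(.3,1.2,.1)])
print('scene cam',T('scene')[0][:3,3],'top cam',T('top')[0][:3,3])
for c in [(381,246)]: pass
"
```

```text
time: 44.02
tool_pos: [0.4883, -0.0216, 0.1801]
ee_rot: [2.829, -0.004, -0.215]
wrist_force: [-0.8, 0.3, -1.3]
width: 0.0653
shift cm -14.48 -28.19 -26.19 spin -0.006 (1 rows) |s| 41.1 (9.9 rows) j6 0.25 j1 0.08 j6after 0.24 tilt 18.0 az -102 jaw -12 t=44.1
shift cm -47.23 -58.74 -38.19 spin -0.006 (1 rows) |s| 84.5 (20.3 rows) j6 0.25 j1 0.08 j6after 0.24 tilt 18.0 az -102 jaw -12 t=44.1
x -0.3 ['0.00', '-', '-', '-', '-', '-', '-', '-', '-']
x -0.2 ['0.01', '0.01', '-', '-', '-', '-', '-', '-', '-']
x -0.1 ['0.00', '0.00', '-', '-', '-', '-', '-', '-', '-']
x 0.0 ['0.00', '0.00', '0.00', '-', '-', '-', '-', '-', '-']
x 0.1 ['0.00', '0.00', '0.00', '-', '-', '-', '-', '-', '-']
x 0.2 ['0.06', '0.04', '0.11', '0.00', '-', '-', '-', '-', '-']
x 0.3 ['0.05', '0.01', '0.01', '0.14', '-', '-', '-', '-', '-']
x 0.4 ['0.05', '0.00', '0.01', '0.14', '-', '-', '-', '-', '-']
x 0.5 ['0.05', '0.01', '0.00', '0.11', '-', '-', '-', '-', '-']
scene cam [0.97866313 0.74965227 0.66244492] top cam [ 0.36622315 -0.037047    1.16992295]
```

View pics/t9.png

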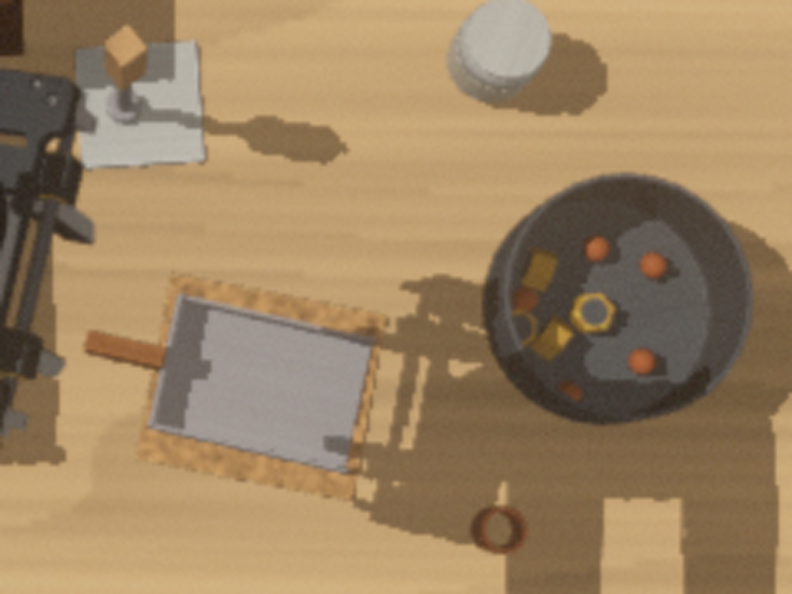

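View pics/s10.png

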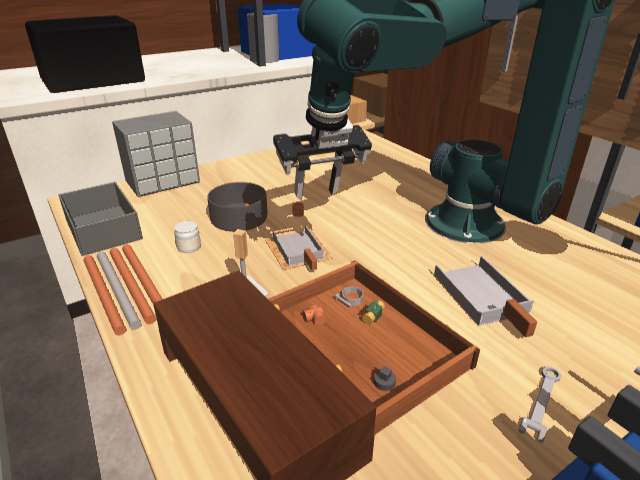

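```bash
python3 -c "
from plan import *
W,_=cloud('scene')
for u,v in [(610,130),(615,200),(590,180),(620,60),(600,30),(630,230),(560,110),(630,160)]: print((u,v),np.round(W[v,u],3))
"
```

```text
(610, 130) [-0.54   0.053  0.181]
(615, 200) [-1.335 -0.185 -0.381]
(590, 180) [-1.345 -0.333 -0.336]
(620, 60) [-0.538  0.018  0.379]
(600, 30) [-0.024  0.211  0.522]
(630, 230) [-0.754  0.132 -0.204]
(560, 110) [0.043 0.213 0.377]
(630, 160) [-1.353 -0.191 -0.182]
```

```bash
python3 -m inch '-14.5 -28 -26 0 0.4;-14.5 -28 -26 0 0.4;-14.5 -28 -26 0 0.4;-14.5 -28 -26 0 0.4;-14.5 -28 -26 0 0.4;-14.5 -28 -26 0 0.4;-14.5 -28 -26 0 0.4;-14.5 -28 -26 0 0.4;-14.5 -28 -26 0 0.4;-47 -59 -38 0 0.4;-47 -59 -38 0 0.4;-47 -59 -38 0 0.4;-47 -59 -38 0 0.4;-47 -59 -38 0 0.4;-47 -59 -38 0 0.4;-47 -59 -38 0 0.4;-47 -59 -38 0 0.4;-47 -59 -38 0 0.4;-47 -59 -38 0 0.4;-47 -59 -38 0 0.4';python3 -c "
from plan import *
s,_=go(.17,.74,.36,-12); o=robot.get_obs(); Rm=R.from_euler('xyz',o['ee_rot']).as_matrix(); a=np.radians(77); print('out40 up', Rm.T@np.array([np.cos(a)*40,np.sin(a)*40,25]),o['joint_positions'])"
```

```text
time: 45.78
tool_pos: [0.183, 0.6323, 0.3029]
ee_rot: [2.84, 0.003, -0.213]
wrist_force: [-0.1, -0.2, 0.1]
width: 0.0565
shift cm -3.57 -8.10 -8.49 spin -0.004 (1 rows) |s| 12.3 (2.9 rows) j6 1.40 j1 1.22 j6after 1.40 tilt 17.3 az -103 jaw -12 t=45.8
out40 up [  0.46398568 -30.7702213  -35.74882094] [ 1.22453691  0.72128021  0.27942028 -0.05633013  2.4394241   1.39983657]
```

```bash
for i in 1; do python3 -m inch '0 -31 -36 0 0.4;0 -31 -36 0 0.4;0 -31 -36 0 0.4'; done; python3 -m inch '0 -31 -36 0 0.4;0 -31 -36 0 0.4;0 -31 -36 0 0.4';python3 -c "
from plan import *
s,_=go(.17,.74,.36,-12); o=robot.get_obs(); Rm=R.from_euler('xyz',o['ee_rot']).as_matrix(); a=np.radians(77); print('out40 up', Rm.T@np.array([np.cos(a)*40,np.sin(a)*40,25]),o['tool_pos'],o['joint_positions'])"
```

```text
time: 46.03
tool_pos: [0.1827, 0.6407, 0.3024]
ee_rot: [2.864, 0.001, -0.214]
wrist_force: [0.1, -0.9, -0.2]
width: 0.0563
time: 46.28
tool_pos: [0.1807, 0.6496, 0.3037]
ee_rot: [2.893, -0.001, -0.216]
wrist_force: [-0.0, -0.7, 0.2]
width: 0.0567
shift cm -2.97 -6.95 -7.58 spin -0.006 (1 rows) |s| 10.7 (2.6 rows) j6 1.42 j1 1.23 j6after 1.41 tilt 14.3 az -102 jaw -12 t=46.3
out40 up [  0.47487039 -32.60476655 -34.08377468] [0.18066971 0.64961731 0.30371399] [ 1.23333859  0.71639451  0.27388103 -0.04552362  2.3978787   1.41933782]
```

```bash
python3 -m inch '0 -35 -30 0 0.4;0 -35 -30 0 0.4;0 -35 -30 0 0.4'; python3 -m inch '0 -35 -30 0 0.4;0 -35 -30 0 0.4;0 -35 -30 0 0.4'; python3 -m inch '0 -35 -30 0 0.4;0 -35 -30 0 0.4;0 -35 -30 0 0.4';python3 -m inch '0 -35 -30 0 0.4;0 -35 -30 0 0.4;0 -35 -30 0 0.4';python3 -c "
from plan import *
s,_=go(.17,.74,.36,-12); o=robot.get_obs(); Rm=R.from_euler('xyz',o['ee_rot']).as_matrix(); a=np.radians(77); print('out40 up', Rm.T@np.array([np.cos(a)*40,np.sin(a)*40,25]),o['tool_pos'],o['joint_positions'])"
```

```text
time: 46.53
tool_pos: [0.18, 0.6673, 0.2921]
ee_rot: [2.921, -0.002, -0.216]
wrist_force: [0.4, 0.2, 0.0]
width: 0.0563
time: 46.78
tool_pos: [0.1796, 0.6825, 0.2844]
ee_rot: [2.95, -0.004, -0.215]
wrist_force: [-0.2, -0.4, -0.1]
width: 0.0564
time: 47.03
tool_pos: [0.1793, 0.6957, 0.2809]
ee_rot: [2.981, -0.005, -0.215]
wrist_force: [-0.3, -0.1, 0.4]
width: 0.0564
time: 47.28
tool_pos: [0.179, 0.7075, 0.2805]
ee_rot: [3.013, -0.006, -0.215]
wrist_force: [-0.2, -1.3, 0.9]
width: 0.0562
shift cm -1.52 -1.93 -8.28 spin -0.005 (1 rows) |s| 8.6 (2.1 rows) j6 1.46 j1 1.26 j6after 1.45 tilt 7.4 az -100 jaw -12 t=47.3
out40 up [  0.64573615 -36.45173069 -29.93082616] [0.17901939 0.70751426 0.2804988 ] [ 1.25553192  0.73499431  0.27403389 -0.02468847  2.26006829  1.45608344]
```

```bash
python3 -m inch '0 -37 -28 0 0.4;0 -37 -28 0 0.4;0 -37 -28 0 0.4'; python3 -m inch '0 -37 -28 0 0.4;0 -37 -28 0 0.4;0 -37 -28 0 0.4'; python3 -m inch '0 -37 -28 0 0.4;0 -37 -28 0 0.4;0 -37 -28 0 0.4';python3 -c "
from plan import *
s,_=go(.17,.74,.36,-12);s,_=go(.4,.5,.3,-52.4)"
```

```text
time: 47.53
tool_pos: [0.1795, 0.7215, 0.2773]
ee_rot: [3.045, -0.007, -0.215]
wrist_force: [-0.5, -0.6, 0.0]
width: 0.0561
time: 47.78
tool_pos: [0.1798, 0.7338, 0.2777]
ee_rot: [3.078, -0.008, -0.214]
wrist_force: [-0.9, -0.4, -0.6]
width: 0.0564
time: 48.03
tool_pos: [0.18, 0.7445, 0.2815]
ee_rot: [3.113, -0.009, -0.214]
wrist_force: [0.4, 1.1, 0.5]
width: 0.0561
shift cm -0.81 0.88 -7.83 spin -0.005 (1 rows) |s| 7.9 (1.9 rows) j6 1.47 j1 1.27 j6after 1.47 tilt 1.7 az -84 jaw -12 t=48.0
shift cm 26.72 19.25 -1.05 spin 0.700 (7 rows) |s| 32.9 (7.9 rows) j6 1.47 j1 1.27 j6after 2.17 tilt 1.7 az -84 jaw -12 t=48.0
```

```bash
python3 -m inch '0 -37 -28 0 0.4;0 -37 -28 0 0.4;0 -37 -28 0 0.4'; python3 -c "
from plan import *
s,_=go(.4,.5,.3,-52.4);go(.56,.1,.3,37.6)
L=np.load('last_top.npz')
W,p=cloud('top'); hsv=cv2.cvtColor(p,cv2.COLOR_BGR2HSV)
m=np.zeros((480,640),bool); m[130:165,322:352]=1
m&=(W[...,2]>.148)&(W[...,2]<.175)
r=cv2.minAreaRect(W[m][:,:2].astype(np.float32)); print(m.sum(),r,np.median(W[m][:,2]))
"
```

```text
time: 48.28
tool_pos: [0.18, 0.7538, 0.2882]
ee_rot: [-3.135, -0.01, -0.214]
wrist_force: [0.9, -0.1, 0.1]
width: 0.0567
shift cm 26.91 20.12 -1.03 spin 0.700 (7 rows) |s| 33.6 (8.1 rows) j6 1.48 j1 1.27 j6after 2.18 tilt 0.7 az 20 jaw -12 t=48.3
shift cm 51.05 55.80 -1.01 spin -0.870 (8 rows) |s| 75.6 (18.1 rows) j6 1.48 j1 1.27 j6after 0.61 tilt 0.7 az 20 jaw -12 t=48.3
119 ((0.6528288125991821, -0.04286622256040573), (0.020426971837878227, 0.01999140903353691), 39.80275344848633) 0.16077308802158385
```

```bash
python3 -m inch '51 56 -1 -0.89 0.35;51 56 -1 -0.89 0.35;51 56 -1 -0.89 0.35;51 56 -1 -0.89 0.35;51 56 -1 -0.89 0.35;51 56 -1 -0.89 0.35;51 56 -1 -0.89 0.35;51 56 -1 -0.89 0.35;51 56 -1 -0.89 0.35;51 56 -1 -0.89 0.35;51 56 -1 -0.89 0.35;51 56 -1 -0.89 0.35;51 56 -1 -0.89 0.35;51 56 -1 -0.89 0.35;51 56 -1 -0.89 0.35;51 56 -1 -0.89 0.35;51 56 -1 -0.89 0.35;51 56 -1 -0.89 0.35;51 56 -1 -0.89 0.35;51 56 -1 -0.89 0.35'; python3 -c "
from plan import *
gt(.6528,-.043,.22,38.7)
snap('wrist','w11.png')"
```

```text
time: 49.95
tool_pos: [0.5601, 0.0954, 0.2991]
ee_rot: [3.138, -0.01, 0.671]
wrist_force: [0.0, 0.8, 0.2]
width: 0.061
tip now [0.5597 0.0953 0.3386] width 0.0610 shift cm -1.42 16.58 11.90 spin -0.004 (1 rows) |s| 20.5 (4.9 rows) j6 -0.60 j1 0.07 j6after -0.61 tilt 0.6 az 19 jaw 38 t=50.0
```

View pics/w11.png

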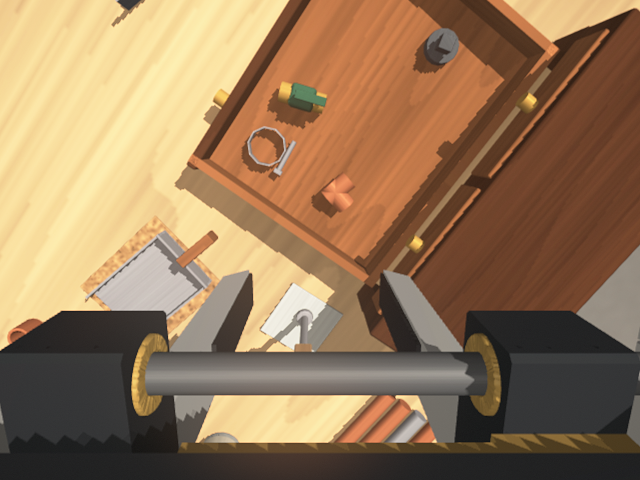

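```bash
python3 -c "
from plan import *
print(onplane('wrist',303,316,.014))
W,_=cloud('wrist');print(W[312,303],W[318,303])"
python3 -m inch '-1.4 16.6 8 0 0.35;-1.4 16.6 8 0 0.35;-1.4 16.6 8 0 0.35;-1.4 16.6 8 0 0.35;-1.4 16.6 8 0 0.35;-1.4 16.6 12 0 0.35;-1.4 16.6 12 0 0.35;-1.4 16.6 12 0 0.35'; python3 -c "
from plan import *
gt(.6528,-.043,.115,38.7)
snap('wrist','w12.png')"
```

```text
[ 0.6496256  -0.04053429  0.014     ]
[ 0.64581853 -0.03563489  0.01458434] [ 0.6496854  -0.04037642  0.02064888]
time: 50.67
tool_pos: [0.6505, -0.0381, 0.1765]
ee_rot: [-3.138, -0.006, 0.676]
wrist_force: [0.1, 0.1, 0.5]
width: 0.0609
tip now [ 0.6504 -0.0384  0.216 ] width 0.0609 shift cm -0.16 0.55 10.10 spin 0.000 (1 rows) |s| 10.1 (2.4 rows) j6 -0.82 j1 -0.15 j6after -0.82 tilt 0.4 az 72 jaw 39 t=50.7
```

View pics/w12.png

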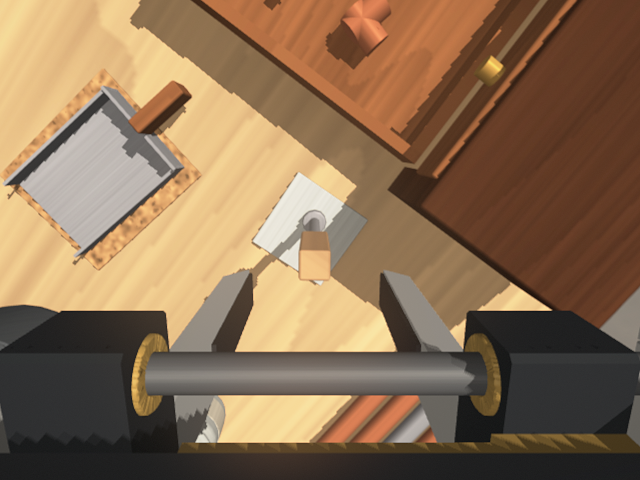

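```bash
python3 -c "
from plan import *
W,p=cloud('wrist')
m=np.zeros((480,640),bool); m[215:290,290:340]=1
m&=(W[...,2]>.154)&(W[...,2]<.172)
r=cv2.minAreaRect(W[m][:,:2].astype(np.float32)); print(m.sum(),r,np.median(W[m][:,2]))
c=np.array(r[0])
gt(*c,.115,r[2] if r[2]<60 else r[2]-90)
gt(.6525,-.043,.115,38.7)
"
```

```text
1041 ((0.6530833840370178, -0.04261140525341034), (0.019497143104672432, 0.020662358030676842), 38.58470916748047) 0.1613796283940739
tip now [ 0.6523 -0.0387  0.2202] width 0.0612 shift cm -0.30 0.34 10.51 spin 0.003 (1 rows) |s| 10.5 (2.5 rows) j6 -0.82 j1 -0.15 j6after -0.82 tilt 0.6 az 29 jaw 39 t=50.7
tip now [ 0.6523 -0.0387  0.2202] width 0.0612 shift cm -0.37 0.33 10.51 spin 0.000 (1 rows) |s| 10.5 (2.5 rows) j6 -0.82 j1 -0.15 j6after -0.82 tilt 0.6 az 29 jaw 39 t=50.7
```

```bash
python3 -m inch '-0.33 0.34 3 0 0.35;-0.33 0.34 6 0 0.35;-0.33 0.34 9 0 0.35;-0.33 0.34 10.7 0 0.35;-0.33 0.34 10.7 0 0.35;-0.33 0.34 10.7 0 0.35'; python3 -c "
from plan import *
gt(.6530,-.0427,.113,38.7)"; python3 -m inch '0 0 0 0 1;0 0 0 0 1;0 0 0 0 1;0 0 0 0 1;0 0 0 0 1;0 0 0 0 1;0 0 0 0 1'; python3 -c "
from plan import *
gt(.6530,-.0427,.113,38.7)"
```

```text
time: 51.22
tool_pos: [0.655, -0.0415, 0.077]
ee_rot: [3.137, -0.014, 0.678]
wrist_force: [-1.3, 0.4, 0.3]
width: 0.0611
tip now [ 0.6544 -0.0417  0.1165] width 0.0611 shift cm -0.18 -0.01 0.35 spin 0.002 (1 rows) |s| 0.4 (0.1 rows) j6 -0.83 j1 -0.15 j6after -0.83 tilt 0.9 az 20 jaw 39 t=51.2
time: 51.8
tool_pos: [0.6549, -0.0416, 0.077]
ee_rot: [3.137, -0.014, 0.677]
wrist_force: [-2.0, 0.6, 2.2]
width: 0.0199
tip now [ 0.6543 -0.0418  0.1165] width 0.0199 shift cm -0.16 -0.01 0.35 spin 0.002 (1 rows) |s| 0.4 (0.1 rows) j6 -0.83 j1 -0.15 j6after -0.83 tilt 0.8 az 20 jaw 39 t=51.8
```

```bash
python3 -c "
from plan import *
W,p=cloud('top')  # t9 capture
m=np.zeros((480,640),bool); m[170:275,435:540]=1
rim=m&(W[...,2]>.068)&(W[...,2]<.082)
P=W[rim][:,:2]
from scipy.optimize import least_squares
s=least_squares(lambda q:np.clip(abs(np.hypot(*(P-q[:2]).T)-q[2]),0,.01),[.516,-.366,.077]); print('rim',s.x,rim.sum())
for r,(u,v) in dict(n1=(540,270),n2=(597,312),n3=(520,325),n4=(553,340),b1=(597,248),b2=(653,265),b3=(641,362),b4=(571,390),b5=(525,298)).items():
    x=300+u/3.3; y=130+v/3.3; print(r,np.round(onplane('top',x,y,.018)[:2]-s.x[:2],3), np.round(W[int(y),int(x)],3))
go(.66,-.045,.2); go(.516-.009,-.366-.028,.2)
"
```

```text
rim [ 0.5160883  -0.366446    0.07748042] 573
n1 [0.023 0.04 ] [ 0.54  -0.322  0.029]
n2 [-0.005  0.002] [ 0.512 -0.361  0.024]
n3 [-0.014  0.054] [ 0.502 -0.31   0.022]
n4 [-0.024  0.032] [ 0.49  -0.329  0.035]
b1 [0.039 0.001] [ 0.554 -0.361  0.027]
b2 [ 0.027 -0.036] [ 0.543 -0.398  0.026]
b3 [-0.038 -0.027] [ 0.478 -0.39   0.027]
b4 [-0.058  0.02 ] [ 0.458 -0.344  0.024]
b5 [0.004 0.05 ] [ 0.52  -0.314  0.024]
shift cm 0.36 0.65 -12.29 spin 0.000 (1 rows) |s| 12.3 (3.0 rows) j6 -0.83 j1 -0.15 j6after -0.83 tilt 0.8 az 20 jaw 39 t=51.8
shift cm -33.43 18.25 -12.68 spin 0.000 (1 rows) |s| 40.1 (9.6 rows) j6 -0.83 j1 -0.15 j6after -0.83 tilt 0.8 az 20 jaw 39 t=51.8
```

```bash
python3 -m inch '0 0 -1 0 1;0 0 -3 0 1;0 0 -6 0 1;0 0 -9 0 1;0 0.2 -12 0 1;-2 1.2 -12.5 0 1;-5 2.8 -12.7 0 1;-8 4.4 -12.7 0 1;-11 6 -12.7 0 1;-14 7.7 -12.7 0 1;-17 9.3 -12.7 0 1;-20 11 -12.7 0 1;-23 12.6 -12.7 0 1;-26 14.2 -12.7 0 1;-29 15.9 -12.7 0 1;-32 17.5 -12.7 0 1;-33.4 18.2 -12.7 0 1;-33.4 18.2 -12.7 0 1;-33.4 18.2 -12.7 0 1'; python3 -c "
from plan import *
go(.51,-.3964,.2)
snap('top','t10.png',(400,130,560,290),4);snap('scene','s11.png',(150,50,350,250),3);snap('wrist','w13.png')"
```

```text
time: 53.38
tool_pos: [0.5067, -0.3934, 0.2]
ee_rot: [3.138, -0.015, 0.676]
wrist_force: [-0.7, -0.4, -1.6]
width: 0.02
shift cm 0.07 0.44 0.01 spin 0.000 (1 rows) |s| 0.4 (0.1 rows) j6 -1.43 j1 -0.76 j6after -1.43 tilt 0.9 az 25 jaw 39 t=53.4
```

View pics/s11.png

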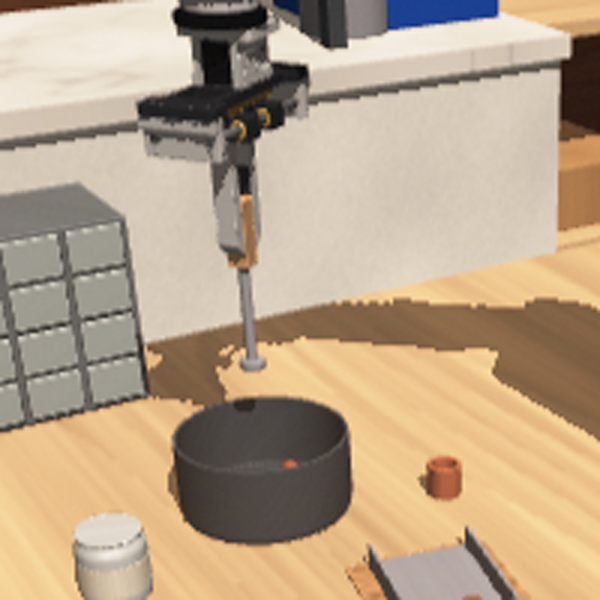

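View pics/w13.png

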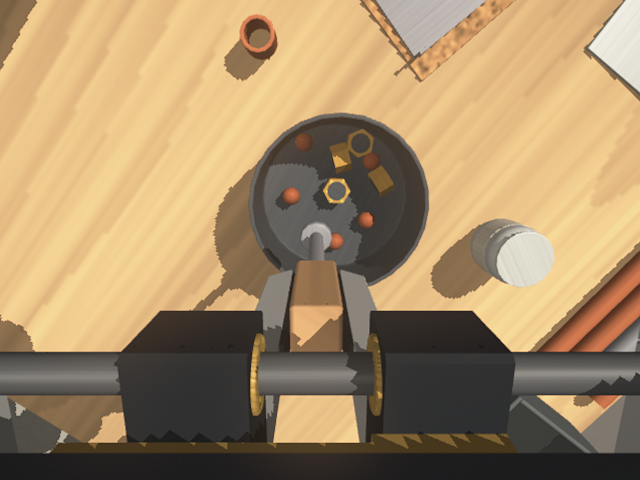

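```bash
python3 -c "
from plan import *
L=np.load('last_wrist.npz'); print(L['pos'])
W,p=cloud('wrist'); save(p,'w13c.png',(270,200,370,290),6)
m=np.zeros((480,640),bool); m[218:262,295:340]=1
m&=(W[...,2]>.118)&(W[...,2]<.146)
print(m.sum()); q=W[m]; print(np.round(np.percentile(q,[0,5,50,95,100],axis=0),4)); r=cv2.minEnclosingCircle(q[:,:2].astype(np.float32)); print(r)
W,p=cloud('scene')
m=np.isfinite(W[...,0])&(np.hypot(W[...,0]-.507,W[...,1]+.393)<.03)&(W[...,2]>.1)&(W[...,2]<.15); q=W[m]; print(m.sum(),np.round(np.percentile(q,[0,5,50,95,100],axis=0),4))
lo=q[q[:,2]<.138]; print(np.round(lo.mean(0),4), cv2.minEnclosingCircle(lo[:,:2].astype(np.float32)))
"
```

```text
[ 0.50763331 -0.39204075  0.20041764]
551
[[ 0.4965 -0.4023  0.1301]
 [ 0.4979 -0.3991  0.1349]
 [ 0.5047 -0.387   0.1378]
 [ 0.5173 -0.3802  0.1398]
 [ 0.5193 -0.379   0.146 ]]
((0.5080702900886536, -0.3908235430717468), 0.012091840617358685)
54 [[ 0.4989 -0.3979  0.1265]
 [ 0.5015 -0.3904  0.1296]
 [ 0.5122 -0.3847  0.1374]
 [ 0.5201 -0.3788  0.148 ]
 [ 0.5212 -0.3778  0.149 ]]
[ 0.5122 -0.3833  0.1338] ((0.5100641846656799, -0.3869416117668152), 0.011334473267197609)
```

View pics/w13c.png

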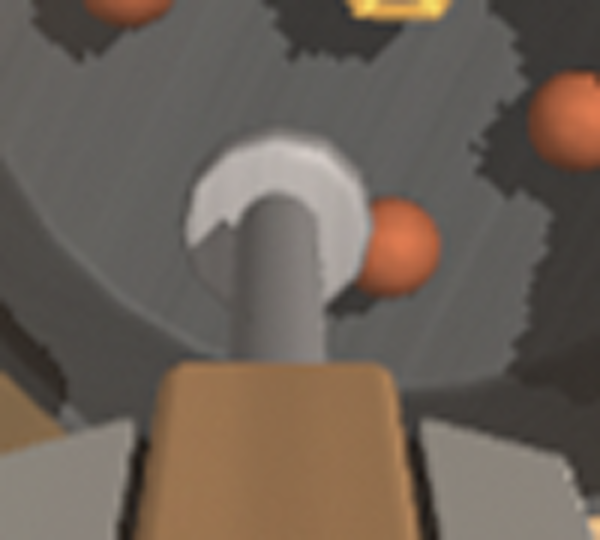

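```bash
python3 -c "
from plan import *
go(.51,-.3964,.2); go(.51,-.3964,.084)";python3 -m inch '0.1 0.4 0 0 1;0.1 0.4 2 0 1;0.1 0.4 4.5 0 1;0 0.4 7 0 1;0 0.4 9 0 1;0 0.4 10.5 0 1;0 0.4 11.5 0 1;0 0.4 11.6 0 1;0 0.4 11.6 0 1'; python3 -c "
from plan import *
go(.51,-.3964,.0795)
snap('top','t11.png',(400,130,560,290),4);snap('scene','s12.png',(150,50,350,250),3);snap('wrist','w14.png')"
```

```text
shift cm -0.12 0.49 0.05 spin 0.000 (1 rows) |s| 0.5 (0.1 rows) j6 -1.43 j1 -0.75 j6after -1.43 tilt 0.9 az 21 jaw 39 t=53.5
shift cm -0.29 0.44 11.65 spin 0.000 (1 rows) |s| 11.7 (2.8 rows) j6 -1.43 j1 -0.75 j6after -1.43 tilt 0.9 az 21 jaw 39 t=53.5
time: 54.28
tool_pos: [0.5124, -0.3936, 0.0843]
ee_rot: [3.138, -0.015, 0.681]
wrist_force: [-0.4, 1.2, -1.3]
width: 0.02
shift cm -0.37 0.07 0.48 spin 0.000 (1 rows) |s| 0.6 (0.1 rows) j6 -1.43 j1 -0.75 j6after -1.43 tilt 0.9 az 24 jaw 39 t=54.3
```

View pics/w14.png

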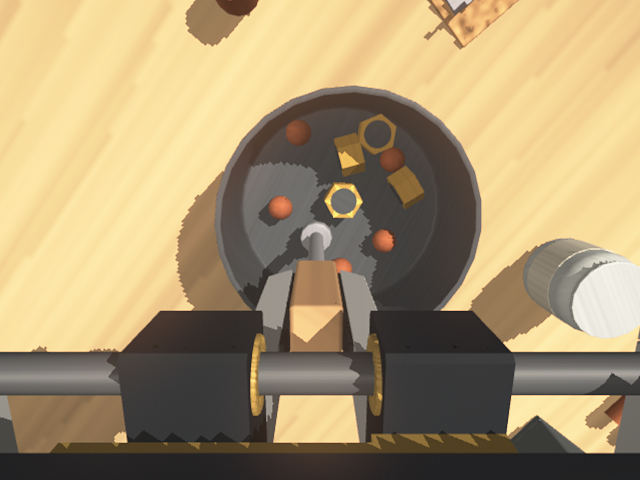

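```bash
python3 -m inch '-0.2 0 0.3 0 1;-0.2 0.1 0.5 0 1;-0.2 0.1 0.5 0 1'; cat > circ.py <<'E'
from h import *
import sys
def circ(n=20,step=18,r=.028,z=.079,c=(.516,-.3664),start=None):
    o=robot.get_obs(); R0=R.from_euler('xyz',o['ee_rot']).as_matrix(); p=np.array(o['tool_pos'])
    d=p[:2]-np.array(c); a=np.degrees(np.arctan2(d[1],d[0])); print('az %.0f r %.1f mm z %.4f force'%(a,np.hypot(*d)*1000,p[2]),np.round(o['wrist_force'],1),'w %.4f'%o['width'])
    if start is not None: a=start
    out=[]
    for k in range(1,n+1):
        t=np.radians(a+step*k); s=R0.T@(np.array([c[0]+r*np.cos(t),c[1]+r*np.sin(t),z])-p)*100
        out.append('%.1f %.1f %.1f'%tuple(s))
    print('; '.join(out))
circ(*[float(x) if '.' in x else int(x) for x in sys.argv[1:]])
E
python3 circ.py
```

```text
time: 54.68
tool_pos: [0.5122, -0.3973, 0.0818]
ee_rot: [3.133, -0.015, 0.68]
wrist_force: [1.3, -0.2, -1.0]
width: 0.0197
az -97 r 31.1 mm z 0.0818 force [ 1.3 -0.2 -1. ] w 0.0197
0.9 0.3 0.3; 1.7 0.6 0.3; 2.6 0.6 0.3; 3.5 0.3 0.3; 4.2 -0.2 0.3; 4.7 -0.9 0.3; 5.0 -1.7 0.3; 5.0 -2.6 0.3; 4.7 -3.4 0.3; 4.2 -4.1 0.3; 3.5 -4.6 0.3; 2.7 -4.9 0.3; 1.8 -4.9 0.3; 1.0 -4.7 0.3; 0.3 -4.2 0.2; -0.2 -3.5 0.2; -0.5 -2.6 0.2; -0.5 -1.8 0.3; -0.3 -0.9 0.3; 0.2 -0.2 0.3
```

```bash
python3 -m inch '0.9 0.3 0.3 0 1; 1.7 0.6 0.4 0 1; 2.6 0.6 0.4 0 1; 3.5 0.3 0.4 0 1; 4.2 -0.2 0.4 0 1; 4.7 -0.9 0.4 0 1; 5.0 -1.7 0.4 0 1; 5.0 -2.6 0.4 0 1; 4.7 -3.4 0.4 0 1; 4.2 -4.1 0.4 0 1; 3.5 -4.6 0.4 0 1; 2.7 -4.9 0.4 0 1; 1.8 -4.9 0.4 0 1; 1.0 -4.7 0.4 0 1; 0.3 -4.2 0.4 0 1; -0.2 -3.5 0.4 0 1; -0.5 -2.6 0.4 0 1; -0.5 -1.8 0.4 0 1; -0.3 -0.9 0.4 0 1; 0.2 -0.2 0.4 0 1'; python3 circ.py; python3 -c "
from h import *
snap('wrist','w15.png')"
```

```text
time: 56.35
tool_pos: [0.5123, -0.3965, 0.078]
ee_rot: [3.133, -0.013, 0.678]
wrist_force: [-2.4, 0.8, 3.2]
width: 0.0197
az -97 r 30.4 mm z 0.0780 force [-2.4  0.8  3.2] w 0.0197
0.9 0.4 -0.1; 1.7 0.6 -0.1; 2.6 0.7 -0.1; 3.4 0.4 -0.1; 4.1 -0.1 -0.1; 4.7 -0.8 -0.1; 4.9 -1.6 -0.1; 4.9 -2.5 -0.1; 4.7 -3.4 -0.1; 4.2 -4.1 -0.1; 3.5 -4.6 -0.1; 2.7 -4.9 -0.1; 1.8 -4.9 -0.1; 0.9 -4.6 -0.1; 0.2 -4.1 -0.1; -0.3 -3.4 -0.1; -0.6 -2.6 -0.1; -0.6 -1.7 -0.1; -0.3 -0.9 -0.1; 0.2 -0.2 -0.1
```

View pics/w15.png

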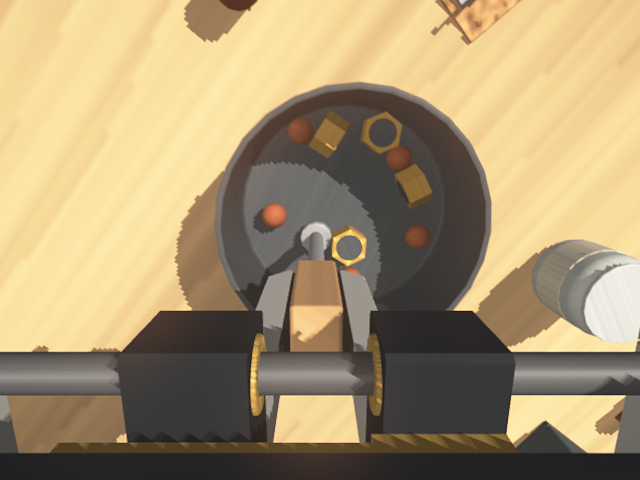

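```bash
python3 -m inch '0.9 0.4 0 0 1; 1.7 0.6 0 0 1; 2.6 0.7 0 0 1; 3.4 0.4 0 0 1; 4.1 -0.1 0 0 1; 4.7 -0.8 0 0 1; 4.9 -1.6 0 0 1; 4.9 -2.5 0 0 1; 4.7 -3.4 0 0 1; 4.2 -4.1 0 0 1; 3.5 -4.6 0 0 1; 2.7 -4.9 0 0 1; 1.8 -4.9 0 0 1; 0.9 -4.6 0 0 1; 0.2 -4.1 0 0 1; -0.3 -3.4 0 0 1; -0.6 -2.6 0 0 1; -0.6 -1.7 0 0 1; -0.3 -0.9 0 0 1; 0.2 -0.2 0 0 1'; python3 circ.py; python3 -c "
from h import *
snap('wrist','w16.png')"
```

```text
time: 58.07
tool_pos: [0.5144, -0.3955, 0.0779]
ee_rot: [3.131, -0.012, 0.678]
wrist_force: [-2.8, -0.2, 2.1]
width: 0.0196
az -93 r 29.1 mm z 0.0779 force [-2.8 -0.2  2.1] w 0.0196
0.8 0.4 -0.1; 1.7 0.6 -0.1; 2.5 0.6 -0.1; 3.3 0.3 -0.1; 4.0 -0.3 -0.1; 4.5 -1.0 -0.1; 4.7 -1.9 -0.1; 4.7 -2.8 -0.1; 4.4 -3.6 -0.1; 3.8 -4.2 -0.1; 3.1 -4.7 -0.1; 2.2 -5.0 -0.1; 1.4 -4.9 -0.1; 0.5 -4.6 -0.2; -0.1 -4.0 -0.2; -0.6 -3.3 -0.1; -0.8 -2.5 -0.1; -0.8 -1.6 -0.1; -0.5 -0.8 -0.1; 0.1 -0.1 -0.1
```

View pics/w16.png

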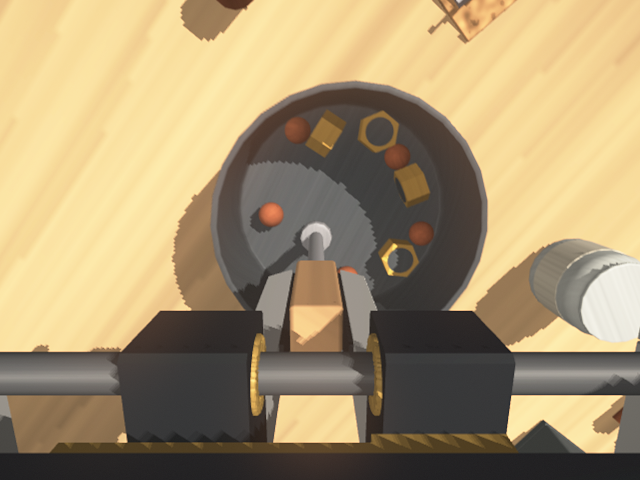

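```bash
python3 circ.py 20 18 .030; 
```

```text
az -90 r 29.1 mm z 0.0780 force [-1.3 -1.4  2.5] w 0.0201
0.8 0.5 -0.1; 1.7 0.7 -0.1; 2.6 0.6 -0.1; 3.5 0.2 -0.1; 4.2 -0.4 -0.1; 4.6 -1.2 -0.1; 4.8 -2.1 -0.1; 4.7 -3.1 -0.1; 4.3 -3.9 -0.1; 3.7 -4.6 -0.1; 2.9 -5.1 -0.1; 2.0 -5.3 -0.1; 1.0 -5.2 -0.2; 0.2 -4.8 -0.2; -0.5 -4.1 -0.2; -1.0 -3.3 -0.2; -1.2 -2.4 -0.1; -1.1 -1.5 -0.1; -0.7 -0.6 -0.1; -0.1 0.1 -0.1
```

```bash
python3 -m inch '0.8 0.5 0 0 1; 1.7 0.7 0 0 1; 2.6 0.6 0 0 1; 3.5 0.2 0 0 1; 4.2 -0.4 0 0 1; 4.6 -1.2 0 0 1; 4.8 -2.1 0 0 1; 4.7 -3.1 0 0 1; 4.3 -3.9 0 0 1; 3.7 -4.6 0 0 1; 2.9 -5.1 0 0 1; 2.0 -5.3 0 0 1; 1.0 -5.2 0 0 1; 0.2 -4.8 0 0 1; -0.5 -4.1 0 0 1; -1.0 -3.3 0 0 1; -1.2 -2.4 0 0 1; -1.1 -1.5 0 0 1; -0.7 -0.6 0 0 1; -0.1 0.1 0 0 1'; python3 circ.py 20 18 .030
```

```text
time: 59.78
tool_pos: [0.5142, -0.3992, 0.0779]
ee_rot: [3.131, -0.008, 0.677]
wrist_force: [-3.3, -0.3, 3.7]
width: 0.02
az -93 r 32.9 mm z 0.0779 force [-3.3 -0.3  3.7] w 0.0200
1.0 0.3 -0.1; 1.9 0.5 -0.1; 2.8 0.5 -0.1; 3.7 0.2 -0.1; 4.4 -0.4 -0.1; 4.9 -1.2 -0.1; 5.2 -2.1 -0.1; 5.1 -3.1 -0.1; 4.8 -3.9 -0.1; 4.2 -4.7 -0.1; 3.4 -5.2 -0.1; 2.5 -5.4 -0.1; 1.6 -5.4 -0.1; 0.7 -5.0 -0.2; -0.0 -4.4 -0.2; -0.5 -3.7 -0.1; -0.8 -2.8 -0.1; -0.7 -1.8 -0.1; -0.4 -0.9 -0.1; 0.2 -0.2 -0.1
```

```bash
python3 circ.py 20 18 .0285; 
```

```text
az -93 r 32.9 mm z 0.0779 force [-3.3 -0.3  3.7] w 0.0200
1.0 0.2 -0.1; 1.9 0.4 -0.1; 2.8 0.3 -0.1; 3.6 0.0 -0.1; 4.3 -0.5 -0.1; 4.8 -1.3 -0.1; 5.0 -2.1 -0.1; 5.0 -3.0 -0.1; 4.7 -3.9 -0.1; 4.1 -4.6 -0.1; 3.4 -5.0 -0.1; 2.5 -5.3 -0.1; 1.6 -5.2 -0.1; 0.8 -4.9 -0.2; 0.1 -4.3 -0.2; -0.4 -3.6 -0.1; -0.6 -2.7 -0.1; -0.6 -1.8 -0.1; -0.3 -1.0 -0.1; 0.3 -0.3 -0.1
```

```bash
python3 -m inch '1.0 0.2 0 0 1; 1.9 0.4 0 0 1; 2.8 0.3 0 0 1; 3.6 0 0 0 1; 4.3 -0.5 0 0 1; 4.8 -1.3 0 0 1; 5.0 -2.1 0 0 1; 5.0 -3.0 0 0 1; 4.7 -3.9 0 0 1; 4.1 -4.6 0 0 1; 3.4 -5.0 0 0 1; 2.5 -5.3 0 0 1; 1.6 -5.2 0 0 1; 0.8 -4.9 0 0 1; 0.1 -4.3 0 0 1; -0.4 -3.6 0 0 1; -0.6 -2.7 0 0 1; -0.6 -1.8 0 0 1; -0.3 -1.0 0 0 1; 0.3 -0.3 0 0 1'; python3 circ.py 20 18 .0285;python3 -c "
from h import *
snap('wrist','w17.png')"
```

```text
time: 61.45
tool_pos: [0.5116, -0.3977, 0.0779]
ee_rot: [3.134, -0.002, 0.675]
wrist_force: [-4.3, 1.9, 6.1]
width: 0.02
az -98 r 31.6 mm z 0.0779 force [-4.3  1.9  6.1] w 0.0200
0.9 0.3 -0.1; 1.8 0.6 -0.1; 2.7 0.7 -0.1; 3.5 0.4 -0.1; 4.3 -0.1 -0.1; 4.8 -0.8 -0.1; 5.1 -1.6 -0.1; 5.1 -2.5 -0.1; 4.9 -3.4 -0.1; 4.4 -4.1 -0.1; 3.7 -4.7 -0.1; 2.8 -5.0 -0.1; 1.9 -5.0 -0.1; 1.1 -4.7 -0.1; 0.3 -4.2 -0.1; -0.2 -3.5 -0.1; -0.5 -2.7 -0.1; -0.5 -1.8 -0.1; -0.3 -0.9 -0.1; 0.2 -0.2 -0.1
```

View pics/w17.png

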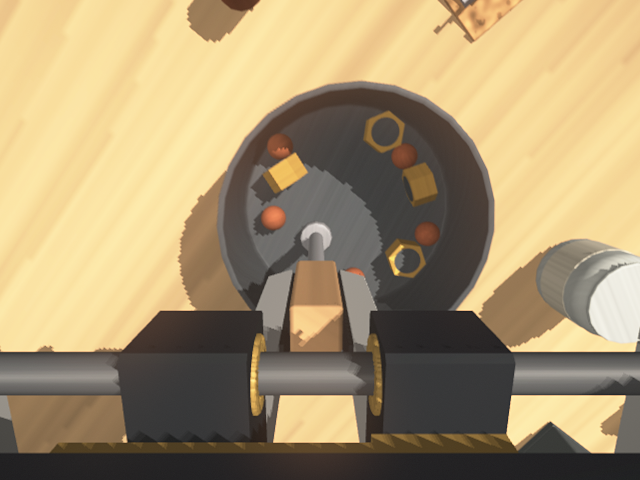

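```bash
python3 -m inch '0.9 0.3 0 0 1; 1.8 0.6 0 0 1; 2.7 0.7 0 0 1; 3.5 0.4 0 0 1; 4.3 -0.1 0 0 1; 4.8 -0.8 0 0 1; 5.1 -1.6 0 0 1; 5.1 -2.5 0 0 1; 4.9 -3.4 0 0 1; 4.4 -4.1 0 0 1; 3.7 -4.7 0 0 1; 2.8 -5 0 0 1; 2.8 -5 0 0 1; 2.8 -4.8 -3 0 1; 2.8 -4 -7 0 1; 2.8 -3 -11 0 1; 2.8 -3 -12.5 0 1;2.8 -3 -12.5 0 1;2.8 -3 -12.5 0 1'; python3 -c "
from h import *
go(.6549,-.0416,.2); go(.6549,-.0416,.077,38.7)
snap('wrist','w18.png');snap('scene','s13.png',(150,20,350,250),2.6)
L=np.load('last_wrist.npz'); print(L['pos'])
W,p=cloud('wrist'); zf=L['pos'][2]-.063
m=np.zeros((480,640),bool); m[205:275,285:350]=1
m&=(W[...,2]>zf-.010)&(W[...,2]<zf+.006)
q=W[m]; print(m.sum()); r=cv2.minEnclosingCircle(q[:,:2].astype(np.float32)); print(r, np.array(r[0])-L['pos'][:2], np.median(q[:,2])-L['pos'][2])
"
```

```text
time: 63.08
tool_pos: [0.5145, -0.3567, 0.2015]
ee_rot: [3.134, -0.002, 0.674]
wrist_force: [0.4, 0.1, -2.0]
width: 0.0198
shift cm 30.64 -15.84 0.09 spin 0.000 (1 rows) |s| 34.5 (8.3 rows) j6 -1.37 j1 -0.70 j6after -1.37 tilt 0.4 az -37 jaw 39 t=63.1
shift cm 30.62 -15.93 12.39 spin -0.001 (1 rows) |s| 36.7 (8.8 rows) j6 -1.37 j1 -0.70 j6after -1.37 tilt 0.4 az -37 jaw 39 t=63.1
[ 0.51446745 -0.35668177  0.20149325]
539
((0.5152140855789185, -0.3567980229854584), 0.011832617223262787) [ 0.00074663 -0.00011625] -0.06252765694180068
```

View pics/w18.png

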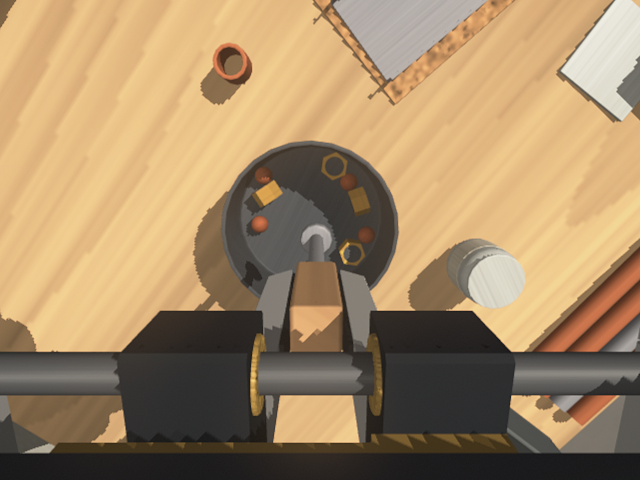

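View pics/s13.png

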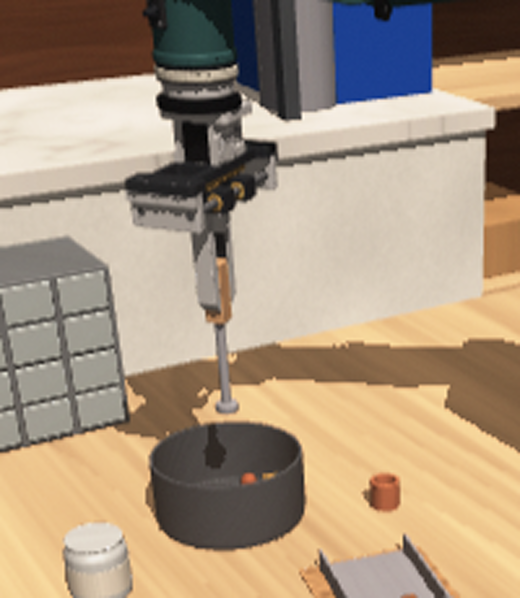

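```bash
python3 -c "
from h import *
go(.6545,-.051,.2)";python3 -m inch '1.5 -0.8 0 0 1;4 -2 0 0 1;7 -3.5 0 0 1;10 -5 0 0 1;13 -6.5 0 0 1;16 -8 0 0 1;19 -9.5 0 0 1;22 -11 0 0 1;25 -12.6 0 0 1;28 -14 0 0 1;30 -15.1 0 0 1;30 -15.1 0 0 1;30 -15.1 3 0 1;30 -15.1 6 0 1;30 -15.1 9 0 1;30 -15.1 10.5 0 1;30 -15.1 11 0 1;30 -15.1 11 0 1'; python3 -c "
from h import *
go(.6545,-.051,.0770,38.7)
snap('scene','s14.png',(200,150,320,320),4)
snap('wrist','w19.png')"
```

```text
shift cm 30.02 -14.98 -0.13 spin 0.000 (1 rows) |s| 33.6 (8.0 rows) j6 -1.37 j1 -0.70 j6after -1.37 tilt 0.2 az -25 jaw 39 t=63.2
time: 64.68
tool_pos: [0.6508, -0.0506, 0.0841]
ee_rot: [-3.138, 0.005, 0.674]
wrist_force: [0.3, -0.4, -1.1]
width: 0.02
shift cm 0.27 0.26 0.71 spin -0.001 (1 rows) |s| 0.8 (0.2 rows) j6 -0.84 j1 -0.16 j6after -0.84 tilt 0.3 az -177 jaw 39 t=64.7
```

View pics/w19.png

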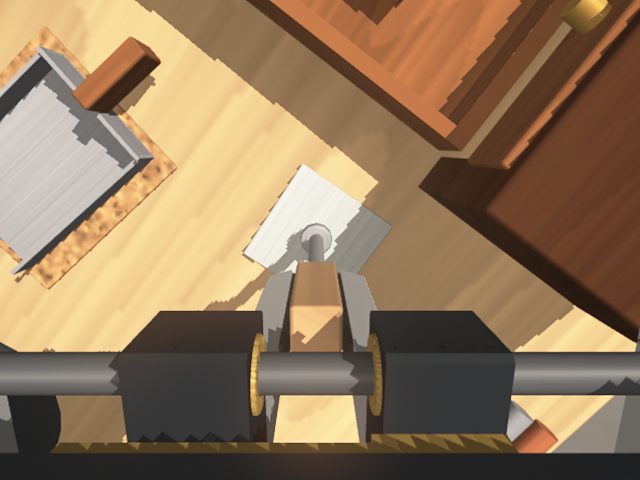

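```bash
python3 -m inch '0.2 0.2 0.2 0 1;0.3 0.3 0.4 0 1;0.3 0.3 0.6 0 1;0.3 0.3 0.75 0 1;0.3 0.3 0.75 0 1;0.3 0.3 0.75 0 1;0.3 0.3 0.75 0 1'; python3 -c "
from h import *
go(.6545,-.051,.0770,38.7)"
```

```text
time: 65.37
tool_pos: [0.658, -0.0513, 0.0814]
ee_rot: [3.139, -0.001, 0.674]
wrist_force: [-0.1, 0.2, -1.6]
width: 0.0199
shift cm -0.26 -0.24 0.44 spin -0.001 (1 rows) |s| 0.6 (0.1 rows) j6 -0.84 j1 -0.16 j6after -0.84 tilt 0.2 az -30 jaw 39 t=65.4
```

```bash
python3 -m inch '-0.2 -0.1 0.2 0 1;-0.2 -0.1 0.4 0 1;-0.2 -0.1 0.5 0 1;-0.2 -0.1 0.5 0 1;-0.2 -0.1 0.5 0 1;-0.2 -0.1 0.5 0 1'; python3 -c "
from h import *
go(.6545,-.051,.0770,38.7)
snap('scene','s15.png',(200,150,320,320),4)"
```

```text
time: 65.87
tool_pos: [0.6557, -0.0518, 0.0769]
ee_rot: [3.139, -0.001, 0.674]
wrist_force: [-1.3, 0.3, 2.2]
width: 0.0198
shift cm -0.05 -0.14 -0.01 spin -0.001 (1 rows) |s| 0.1 (0.0 rows) j6 -0.84 j1 -0.16 j6after -0.84 tilt 0.2 az -33 jaw 39 t=65.9
```

View pics/s15.png

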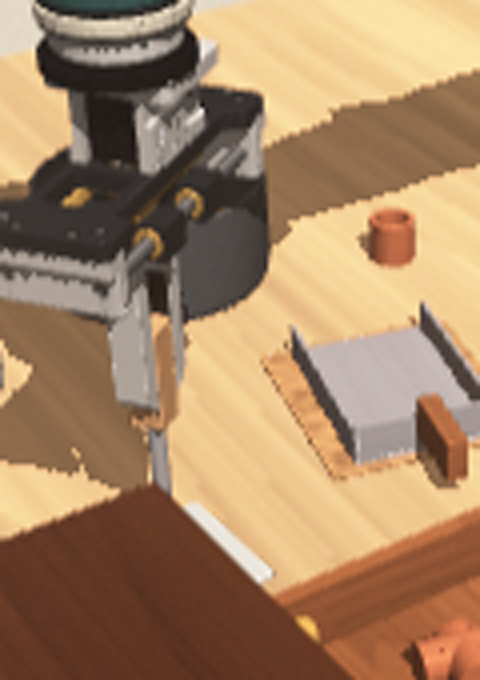

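```bash
python3 -m inch '0 0 0.1 0 1;0 0 0.1 0 1;0 0 0 0 0.7;0 0 0 0 0.65;0 0 0 0 0.6;0 0 0 0 0.5;0 0 0 0 0.4;0 0 0 0 0.4'; python3 -m inch '0 0 -2 0 0.35;0 0 -5 0 0.35;0 0 -9 0 0.35;0 0 -13 0 0.35;0 0 -17 0 0.35;0 0 -20 0 0.35;-4 -2 -21 0 0.35;-8 -4 -21 0 0.35;-12 -6 -21 0 0.35;-12 -6 -21 0 0.35'; python3 -c "
from h import *
go(.5,.1,.3)
snap('top','t12.png');snap('scene','s16.png')
p=np.load('last_top.npz')['p']; save(p,'t12c.png',(310,120,540,310),3.4)
W,p=cloud('top')
m=np.zeros((480,640),bool); m[130:175,322:360]=1
m&=(W[...,2]>.148)&(W[...,2]<.175)
q=W[m];print(m.sum(),cv2.minAreaRect(q[:,:2].astype(np.float32)),np.median(q[:,2]))
"
```

```text
time: 66.58
tool_pos: [0.6557, -0.0518, 0.0765]
ee_rot: [3.139, -0.001, 0.674]
wrist_force: [-0.3, 0.1, 0.2]
width: 0.054
time: 67.42
tool_pos: [0.5196, -0.0801, 0.2871]
ee_rot: [3.139, 0.001, 0.673]
wrist_force: [0.2, -0.5, 0.1]
width: 0.0608
shift cm 9.69 -15.30 -1.33 spin 0.000 (1 rows) |s| 18.2 (4.4 rows) j6 -0.93 j1 -0.26 j6after -0.93 tilt 0.1 az -63 jaw 39 t=67.4
0 ((0.0, 0.0), (0.0, 0.0), 0.0) nan
  return _methods._mean(a, axis=axis, dtype=dtype,
  ret = ret.dtype.type(ret / rcount)
```

View pics/t12.png

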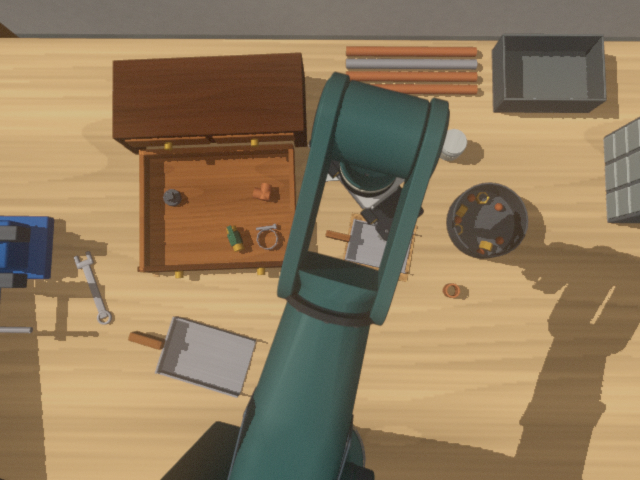

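View pics/t12c.png

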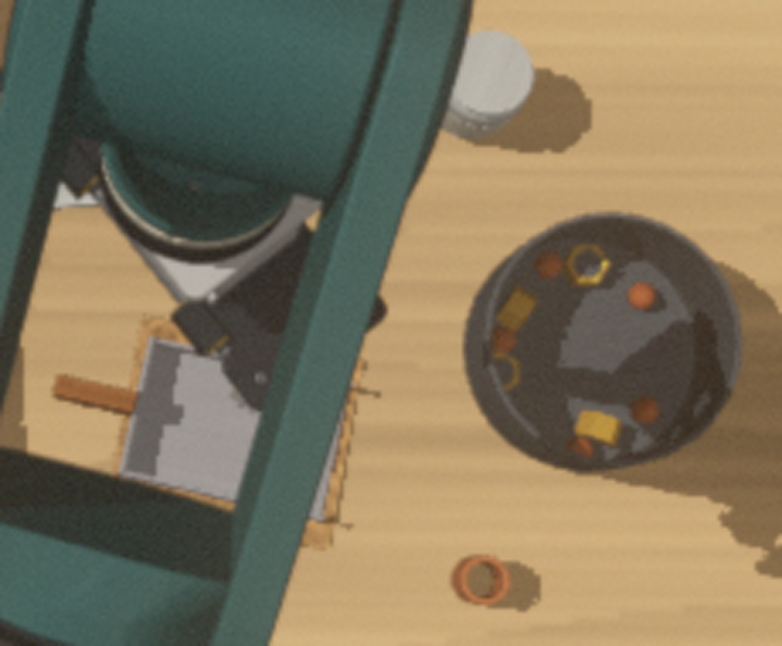

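View pics/s16.png

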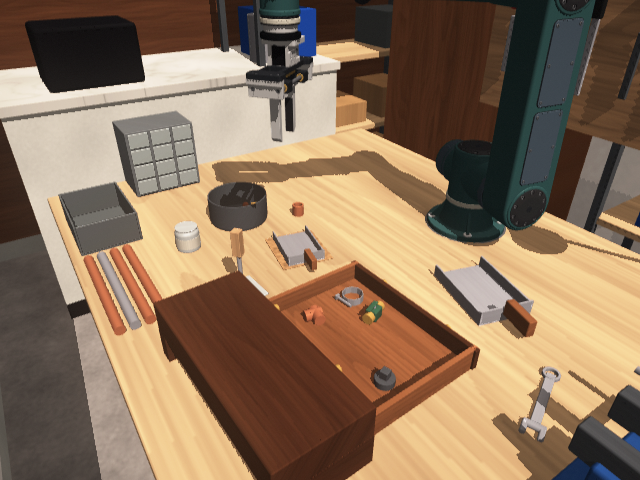

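```bash
python3 -c "
from h import *
go(.3,-.45,.33)"; python3 -m inch '-40 15 -4 0 0.3;-40 15 -4 0 0.3;-40 15 -4 0 0.3;-40 15 -4 0 0.3;-40 15 -4 0 0.3;-40 15 -4 0 0.3;-40 15 -4 0 0.3;-40 15 -4 0 0.3;-40 15 -4 0 0.3;-40 15 -4 0 0.3;-40 15 -4 0 0.3;-40 15 -4 0 0.3;-40 15 -4 0 0.3'; python3 -c "
from h import *
snap('top','t13.png')
p=np.load('last_top.npz')['p']; save(p,'t13c.png',(310,120,540,310),3.4)
W,p=cloud('top')
m=np.zeros((480,640),bool); m[130:175,322:360]=1
m&=(W[...,2]>.148)&(W[...,2]<.175)
q=W[m];print(m.sum(),cv2.minAreaRect(q[:,:2].astype(np.float32)),np.median(q[:,2]))
"
```

```text
shift cm -40.49 15.07 -4.27 spin 0.000 (1 rows) |s| 43.4 (10.4 rows) j6 -0.93 j1 -0.26 j6after -0.93 tilt 0.3 az -24 jaw 39 t=67.5
time: 68.6
tool_pos: [0.3041, -0.447, 0.3265]
ee_rot: [3.138, -0.004, 0.672]
wrist_force: [0.5, 1.0, -0.0]
width: 0.0656
117 ((0.6559566855430603, -0.05248766392469406), (0.020546114072203636, 0.0196383073925972), 38.01326370239258) 0.1607865782964395
```

View pics/t13c.png

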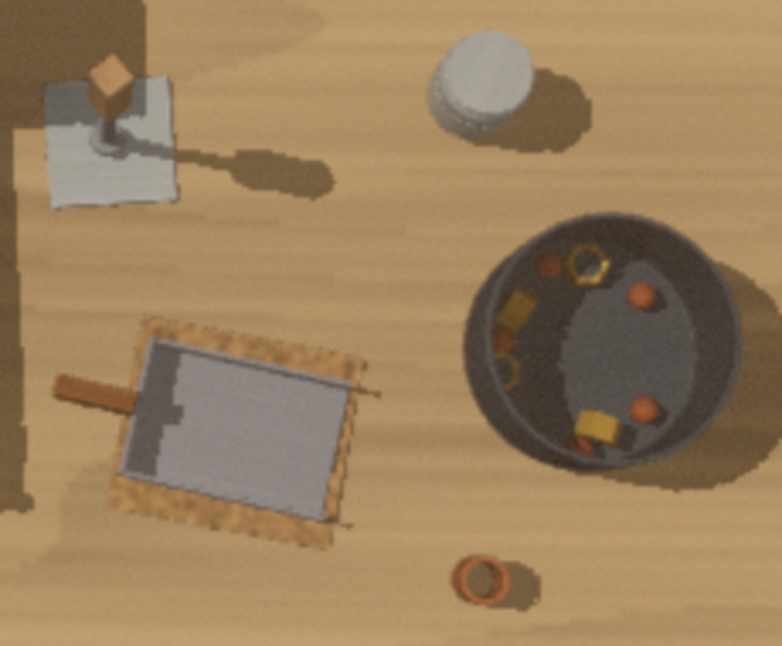

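```bash
python3 -c "
from bench import robot
print(robot.close_job())"
```

```text
the job is handed in; nothing more can be done
None
```

The job is done and handed in at about 69 s; it reports no verdict.

**What I did**
- All four brass nuts went from the drawer onto the small tray. That is the one on the cork mat, measured at 135 × 92 mm; the other tray, about 186 × 127 mm, was left alone.
- I lifted the tray by its handle, tipped it about 34° over the pot, and all four nuts slid in. I then laid the tray flat on the middle of its mat.
- I stirred about 4.6 turns in circles of 57–65 mm diameter, partly wider than the 50–60 mm you suggested. Then I stood the stirrer back on its plate.

**Last checks**
- The last camera pictures showed four nuts and five beads in the pot, and the drawer empty of nuts.
- The stirrer was upright near the plate's middle, its top at 161 mm as expected.
- The tray was flat on the mat, and the other things looked unmoved.

**What disagreed or went wrong**
- **Finger length:** the real fingertips end about 40 mm short of the reported TCP. Both cameras showed this. My first two grasps closed above the nut without touching it, and I corrected for it afterwards.
- **Tipping:** the moves only allow turning about the tool's own axis. I leaned the wrist about 18° by pushing at the arm's reach limit, then spun the tray about that leaning axis. I set the wrist upright again before stirring.
- **Stirring height:** the first turn began with the foot about 3–4 mm above the pot floor. It was down by the end of that turn and stayed down for the rest.

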